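Gauge the bored heat-sink blocks and sort them

TASK

Check the bored heat-sink blocks on the rubber mat with the stepped go/no-go gauge: working along the row from left to right as the robot sees it, push the held gauge straight down into every bore until it stops, and then put the gauge back in its stand. Stand the blocks whose bore is right (go pin enters, no-go pin does not) bore up on the floor of the plywood tray, put those that are too tight or too loose in the grey reject box, and clear the sawn offcuts off the mat into the steel tub. Leave everything else on the bench where it is.

Things in the scene. Friction and masses are not known exactly. Their poses are not given: they have to be found in the camera images.
- block_1a: aluminium heat-sink block 36 (x) x 48 (y) x 24 (z) mm, 70 to 140 g, flat +-x faces, finned +-y faces, a round through bore along z at its centre (tight, right or loose: for the gauge to find). Origin: centre of the underside; bore mouth 24 mm above. Starts bore up at place 1 of the row on the mat; that place holds block_1a or block_1b, never both
- block_1b: aluminium heat-sink block 36 (x) x 48 (y) x 24 (z) mm, 70 to 140 g, flat +-x faces, finned +-y faces, a round through bore along z at its centre (tight, right or loose: for the gauge to find). Origin: centre of the underside; bore mouth 24 mm above. Starts bore up at place 1 of the row on the mat; that place holds block_1a or block_1b, never both
- block_2a: aluminium heat-sink block 36 (x) x 48 (y) x 24 (z) mm, 70 to 140 g, flat +-x faces, finned +-y faces, a round through bore along z at its centre (tight, right or loose: for the gauge to find). Origin: centre of the underside; bore mouth 24 mm above. Starts bore up at place 2 of the row on the mat; that place holds block_2a or block_2b, never both
- block_2b: aluminium heat-sink block 36 (x) x 48 (y) x 24 (z) mm, 70 to 140 g, flat +-x faces, finned +-y faces, a round through bore along z at its centre (tight, right or loose: for the gauge to find). Origin: centre of the underside; bore mouth 24 mm above. Starts bore up at place 2 of the row on the mat; that place holds block_2a or block_2b, never both
- block_3: aluminium heat-sink block 36 (x) x 48 (y) x 24 (z) mm, 70 to 140 g, flat +-x faces, finned +-y faces, a round through bore along z at its centre (tight, right or loose: for the gauge to find). Origin: centre of the underside; bore mouth 24 mm above. Starts bore up at place 3 of the row on the mat; that place may be empty
- block_4: aluminium heat-sink block 36 (x) x 48 (y) x 24 (z) mm, 70 to 140 g, flat +-x faces, finned +-y faces, a round through bore along z at its centre (tight, right or loose: for the gauge to find). Origin: centre of the underside; bore mouth 24 mm above. Starts bore up at place 4 of the row on the mat; that place may be empty
- gauge: stepped go/no-go plug gauge, 90 g, upright in its stand. Origin: centre of the tip's end face, +z up the handle. Go pin 14 mm diameter, z 0 to 12 mm (end bevelled 2 mm); no-go pin 18 mm, z 12 to 27; collar 30 mm, z 27 to 31; hexagonal handle 20 mm across flats, z 31 to 91, one pair of flats facing +-x, the others at 60 degrees to it
- gauge_tip (a point): centre of the gauge's tip (= its origin). Pushed down, the gauge reads by where it stops: a tight bore (11.5 mm) keeps the tip at its mouth; a right bore (16 mm) takes the go pin and stops the no-go step, tip 12 mm deep; a loose bore (20.5 mm) takes the no-go pin too, tip 24 mm deep, on the mat
- gauge_stand: fixed wooden stand for the gauge, 60 x 60 x 34 mm high, with a round hole 24 mm across right through at its centre; with the gauge home the collar rests on its top and the tip is 7 mm above the bench. Origin: centre of the underside, on the bench
- mat: fixed dark rubber inspection mat, 200 (x) x 380 (y) x 3 mm thick, on the bench in front of the robot; its +y end is the left end as the robot sees it. Origin: centre of the underside; the blocks start in a row along its y axis at four places about 93 mm apart, place 1 at the +y end, place 4 at the -y end
- good_tray: fixed shallow plywood tray for good blocks, 230 (x) x 180 (y) x 22 mm high, walls 4 mm, floor 4 mm thick. Origin: centre of the underside
- reject_box: fixed grey plastic rectangular box for rejects, 160 (x) x 150 (y) x 45 mm high, walls and floor 4 mm. Origin: centre of the underside
- scrap_tub: fixed round steel tub for metal scrap, 136 mm across the rim, 116 mm across the foot, 60 mm high, wall and floor 4 mm. Origin: centre of the underside
- offcut_1: sawn offcut of finned aluminium heat-sink bar, 32 x 22 x 18 mm (x, y, z), about 25 g, no bore, fins along x and standing up along z; lies on the mat beside the row if present. Origin: centre of the underside
- offcut_2: sawn offcut of finned aluminium heat-sink bar, 27 x 26 x 16 mm (x, y, z), about 25 g, no bore, fins along x and standing up along z; lies on the mat beside the row if present. Origin: centre of the underside
- offcut_3: sawn offcut of finned aluminium heat-sink bar, 38 x 20 x 20 mm (x, y, z), about 25 g, no bore, fins along x and standing up along z; lies on the mat beside the row if present. Origin: centre of the underside
- multimeter: bystander: orange hand multimeter leaning on its stand, 90 mm wide, about 170 mm high. Origin: under its foot
- solder_spool: bystander: spool of solder wire standing on end, 54 mm diameter, 42 mm high. Origin: centre of the underside
- choke: bystander: copper-wound ring choke lying flat on the mat near its far left corner, 38 mm diameter, 16 mm high. Origin: centre of the underside
- screwdriver: bystander: blue-handled screwdriver, 170 mm long, lying on the bench beyond the tray

How it is judged:
On the way, in this order (a step that is already met when the one before it is completed fails the run):
1. gauge tried in the block at place 1 from the left: pushed in until it stops (tight: pressed on the mouth; right: at least 9.5 mm in; loose: at least 16 mm in) (horizontal distance between gauge_tip and block_1a below 0.005 m and angle between each of block_1a, block_1b's own z axis and vertical below 0.2 rad and z of gauge_tip in the frame of block_1a below 0.0145 m and horizontal distance between gauge_tip and block_1b below 0.005 m and z of gauge_tip in the frame of block_1b between 0.018 and 0.027 m and contact force between gauge and block_1b above 1 N), for 0.2 s.
2. gauge tried in the block at place 2 from the left: pushed in until it stops (tight: pressed on the mouth; right: at least 9.5 mm in; loose: at least 16 mm in) (horizontal distance between gauge_tip and block_2a below 0.005 m and angle between each of block_2a, block_2b's own z axis and vertical below 0.2 rad and z of gauge_tip in the frame of block_2a below 0.008 m and horizontal distance between gauge_tip and block_2b below 0.005 m and z of gauge_tip in the frame of block_2b below 0.0145 m), for 0.2 s.
3. gauge tried in the block at place 3 from the left: pushed in until it stops (tight: pressed on the mouth; right: at least 9.5 mm in; loose: at least 16 mm in) (horizontal distance between gauge_tip and block_3 below 0.005 m and angle between block_3's own z axis and vertical below 0.2 rad and z of gauge_tip in the frame of block_3 between 0.018 and 0.027 m and contact force between gauge and block_3 above 1 N), for 0.2 s.
4. gauge tried in the block at place 4 from the left: pushed in until it stops (tight: pressed on the mouth; right: at least 9.5 mm in; loose: at least 16 mm in) (horizontal distance between gauge_tip and block_4 below 0.005 m and angle between block_4's own z axis and vertical below 0.2 rad and z of gauge_tip in the frame of block_4 below 0.0145 m), for 0.2 s.
At the end, for the whole second after the job is handed in: right blocks stand bore up (within 0.2 rad) on the floor of the plywood tray, tight and loose ones lie inside the reject box, the offcuts inside the steel tub below its rim, the gauge stands in its stand with the collar down (within 4 mm), all at rest (x of block_1a in the frame of good_tray between -0.11 and 0.11 m and y of block_1a in the frame of good_tray between -0.085 and 0.085 m and z of block_1a in the frame of good_tray between -0.002 and 0.012 m and angle between each of block_1a, block_2b, block_4's own z axis and vertical below 0.2 rad and linear speed of each of block_1a, block_1b, block_2a, block_2b, block_3, block_4, offcut_1, offcut_2, offcut_3, gauge below 0.03 m/s and x of block_1b in the frame of reject_box between -0.075 and 0.075 m and y of block_1b in the frame of reject_box between -0.07 and 0.07 m and z of block_1b in the frame of reject_box between -0.002 and 0.055 m and x of block_2a in the frame of reject_box between -0.075 and 0.075 m and y of block_2a in the frame of reject_box between -0.07 and 0.07 m and z of block_2a in the frame of reject_box between -0.002 and 0.055 m and x of block_2b in the frame of good_tray between -0.11 and 0.11 m and y of block_2b in the frame of good_tray between -0.085 and 0.085 m and z of block_2b in the frame of good_tray between -0.002 and 0.012 m and x of block_3 in the frame of reject_box between -0.075 and 0.075 m and y of block_3 in the frame of reject_box between -0.07 and 0.07 m and z of block_3 in the frame of reject_box between -0.002 and 0.055 m and x of block_4 in the frame of good_tray between -0.11 and 0.11 m and y of block_4 in the frame of good_tray between -0.085 and 0.085 m and z of block_4 in the frame of good_tray between -0.002 and 0.012 m and horizontal distance between each of offcut_1, offcut_2, offcut_3 and scrap_tub below 0.066 m and z of each of offcut_1, offcut_2, offcut_3 in the frame of scrap_tub below 0.055 m and horizontal distance between gauge and gauge_stand below 0.006 m and z of gauge in the frame of gauge_stand below 0.011 m and angle between gauge's own z axis and vertical below 0.12 rad); the robot touches nothing.
It fails at once if a bystander (multimeter, solder spool, choke, screwdriver) was moved more than 30 mm (distance of any of multimeter, solder_spool, choke, screwdriver from where it was at the start of the episode above 0.03 m).
Of block_1a, block_1b only 1 to 1 are there at a start; the rules pass over those that are not, and their reading is None.
Of block_2a, block_2b only 1 to 1 are there at a start; the rules pass over those that are not, and their reading is None.
Of block_3, block_4 only 1 to 2 are there at a start; the rules pass over those that are not, and their reading is None.
Of offcut_1, offcut_2, offcut_3 only 1 to 3 are there at a start; the rules pass over those that are not, and their reading is None.
At some moment in a run one of block_1a, block_1b, block_2a, block_2b, block_3, block_4, offcut_1, offcut_2, offcut_3 may be knocked a few centimetres aside while the robot is not near it.
It also fails if it takes over 210 s, if anything falls off the work surface, if the arm or the gripper's body presses on something with over 40 N, if the wrist force passes 120 N, or if a joint passes its speed limit or range.

ROBOT

A 6-joint arm with a two-finger parallel gripper is mounted at the origin on the work surface. World frame = base frame: x ahead of the robot, y to its left, z up, the work surface at z = 0. Lengths are in m, angles in rad, forces in N, time in s.
With the tool pointing down it reaches from about 0.35 to 0.775 m from the base axis. Payload 5.5 kg.
Tool frame: the origin (TCP) lies between the finger pads; the fingertips stand 17 mm ahead of it and the grasp point (between the pads) lies 2 mm behind it (nose_length is the distance from the TCP to the fingertips, in m); z points along the fingers, y is the direction in which the jaws open and shut (so a half turn about z gives the same grasp; the last joint's range is limited). The gripper opens to 85 mm and grips with 20 to 120 N. Pads are 22 mm wide; open, the fingers measure 114 mm over their backs; the gripper's body (76 mm by 85 mm) begins 54 mm behind the grasp point. The pads swing forward as they close: fully open they stand 13 mm farther back than shut.
Start: joints at [1.078, 0.313, 0.046, 1.304, 0, 1.431], TCP at [0.199, 0.54, 0.248] pointing down, gripper open.
Joint ranges: [-2.76, 2.76], [-0.86, 1.69], [-1.03, 1.26], [-2.2, 2.34], [-1.47, 1.5], [-3.14, 3.14]. Speed limits (rad/s): [2.57, 2.57, 3.14, 3.14, 3.14, 3.14].

INTERFACE

Orientations are given as a 3x3 rotation matrix whose columns are the frame's x, y, z axes.
In Python, from rig import get_state, camera, sign_off, nose_length gives the robot as it stands.
- The arm moves only by the tool drive_tool, never from a script. Its argument "rows" is a list of rows, each an object of numbers: "dx", "dy", "dz": the shift along the tool's x, y, z in m; "rx", "ry", "rz": the turn, a rotation vector about the tool's x, y, z in degrees. A call has 1 to 8 rows; each row shifts and turns the pose as measured when the row begins, along the tool's axes as they then stand; what a row does not reach is not made up. A row lasts 1/10 s, in which the tool goes at most 50 mm and 8.59 degrees, less where a joint would pass 70% of its speed; a pose out of reach is approached as far as the arm can. A call with a gripper value outside its range is refused whole. "claw" is the closure, from 0 (fully open) to 1 (shut), set as the call begins (left out, the last holds). The fingers move at their own pace and stop on an object; "newtons" is the grip in N (left out, the last holds). Time passes only in rows, so rows that do not move let the fingers close. It gives the time, the measured TCP pose, the force and the opening at its end, in the units of the state.
- get_state(): the state, without advancing time (a new reading comes with each control period).
- camera(name): name is "side" or "top"; returns a dict with "frame" (400x640x3 uint8, red, green, blue), "fx", "fy", "cx", "cy" (pixels), "R" (3x3) and "t" (3): a world point X has camera coordinates R X + t. Camera axes: x right, y down, z forward; pixel columns grow to the right and rows downward; lengths in m; the calibration is good to about 2 mm. A picture is of the moment at which its call begins. There is no depth.
- sign_off(): hands the job in, once; it reports no verdict.
The state is a dict: "clock": time; "q": joint angles; "dq": joint speeds; "joint_torque": joint torques, N m; "eef_pos": TCP position; "orientation": TCP orientation; "contact_force": force on the tool from outside, world axes, zero at the start; "torque": the same for the moment, N m; "grip_width": finger opening in m.
Only numpy, scipy, OpenCV 4.12 (cv2) and the standard library are available. Lean on these libraries where they do the work, as an engineer would, in place of code of your own. Each camera call takes 0.05 s, during which the arm holds its last target.

## Working session

There is one attempt and no reset: what is moved stays moved. The work goes in short steps, Python scripts to look and compute and a tool call to move; the robot and the scene stay as the last step left them, time stands still between calls to the robot, and variables do not carry over. Pictures are saved under pics/ and viewed, and the job is handed in when it is done.

Besides the shell and the picture viewer there is one more tool, called after "Emit:" as name(argument=value, ...) on one line, values as JSON. drive_tool: Moves the arm, as the interface text tells. Its arguments: {"type":"object","properties":{"rows":{"type":"array","items":{"type":"object","properties":{"dx":{"type":"number"},"dy":{"type":"number"},"dz":{"type":"number"},"rx":{"type":"number"},"ry":{"type":"number"},"rz":{"type":"number"}}}},"claw":{"type":"number"},"newtons":{"type":"number"}},"required":["rows"]}

```bash
ls; mkdir -p pics
python3 - <<'E'
from rig import *
import cv2,numpy as np
s=get_state()
for k,v in s.items(): print(k,np.round(v,4).tolist())
print(nose_length() if callable(nose_length) else nose_length)
for n in("side","top"):
    c=camera(n); cv2.imwrite(f"pics/{n}0.png",c["frame"][:,:,::-1])
    print(n,c["fx"],c["fy"],c["cx"],c["cy"],np.round(c["R"],4).tolist(),np.round(c["t"],4).tolist())
E
```

```text
pics
clock 0.0
q [1.0785, 0.314, 0.045, 1.3036, 0.0, 1.4312]
dq [0.0, 0.0001, -0.0019, 0.0009, -0.0006, -0.0006]
joint_torque [0.0016, -48.0626, 29.8535, 0.0195, -0.0001, -0.0]
eef_pos [0.1984, 0.5392, 0.2474]
orientation [[-0.9384, 0.3454, -0.0009], [0.3455, 0.9384, -0.0016], [0.0003, -0.0018, -1.0]]
contact_force [-0.3108, 0.6691, 0.2731]
torque [0.0088, 0.0458, -0.0224]
grip_width 0.0856
0.017
side 482.4123073106119 482.4123073106119 314.9061999024691 206.46775200957362 [[0.8213, -0.5705, 0.0111], [-0.2949, -0.441, -0.8477], [0.4885, 0.6929, -0.5304]] [-0.4881, 0.236, 0.811]
top 426.2561997351652 426.2561997351652 320.2738216848032 201.269201470666 [[0.0196, -0.9998, 0.0053], [-0.9774, -0.0203, -0.2106], [0.2107, -0.0011, -0.9775]] [-0.0085, 0.59, 0.9996]
```

View pics/top0.png

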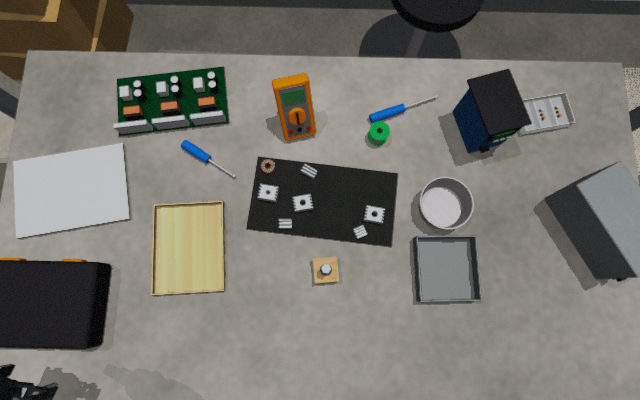

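View pics/side0.png

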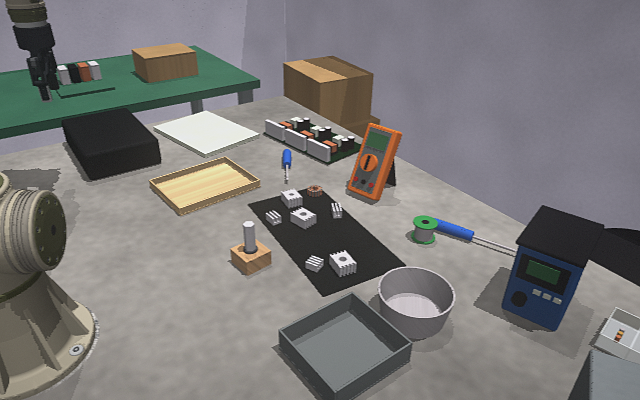

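The top picture shows three blocks on the mat, at about (268,192), (303,203) and (374,214), so place 3 is empty. There are also three offcuts, at (310,170), (285,224) and (361,231), and the choke at (268,165). The gauge stand is at (326,270). I'll zoom in and measure next.

```bash
cat > h.py <<'E'
from rig import *
import cv2,numpy as np
def cam(n): return camera(n)
def ray(c,u,v):
    R=np.array(c["R"]);t=np.array(c["t"])
    d=R.T@np.array([(u-c["cx"])/c["fx"],(v-c["cy"])/c["fy"],1.0]); return -R.T@t,d
def onz(c,u,v,z):
    o,d=ray(c,u,v); return (o+d*(z-o[2])/d[2])
def proj(c,X):
    p=np.array(c["R"])@np.array(X)+np.array(c["t"]); return np.array([c["fx"]*p[0]/p[2]+c["cx"],c["fy"]*p[1]/p[2]+c["cy"]])
def crop(c,x0,x1,y0,y1,k,name,marks=()):
    im=cv2.resize(c["frame"][y0:y1,x0:x1,::-1],None,fx=k,fy=k,interpolation=cv2.INTER_NEAREST)
    for (u,v) in marks: cv2.circle(im,(int((u+.5-x0)*k),int((v+.5-y0)*k)),2,(0,0,255),-1)
    cv2.imwrite("pics/"+name,im)
def S():
    s=get_state(); print("t",round(s["clock"],2),"pos",np.round(s["eef_pos"],4),"F",np.round(s["contact_force"],2),"w",round(s["grip_width"],4)); return s
def two(c1,p1,c2,p2):
    o1,d1=ray(c1,*p1);o2,d2=ray(c2,*p2)
    A=np.stack([d1,-d2],1);x=np.linalg.lstsq(A,o2-o1,rcond=None)[0]
    a=o1+d1*x[0];b=o2+d2*x[1]; return (a+b)/2,np.linalg.norm(a-b)
E
python3 - <<'E'
from h import *
c=cam("top"); crop(c,240,410,145,295,4.7,"tz.png")
m=cam("side"); crop(m,220,400,160,310,4.4,"sz.png")
E
```

```text
(no output)
```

View pics/tz.png

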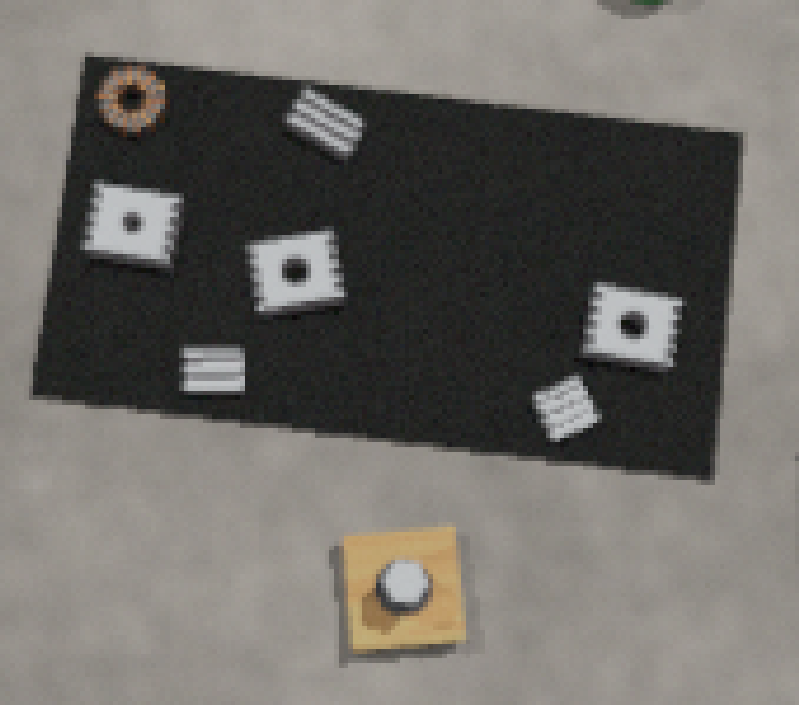

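View pics/sz.png

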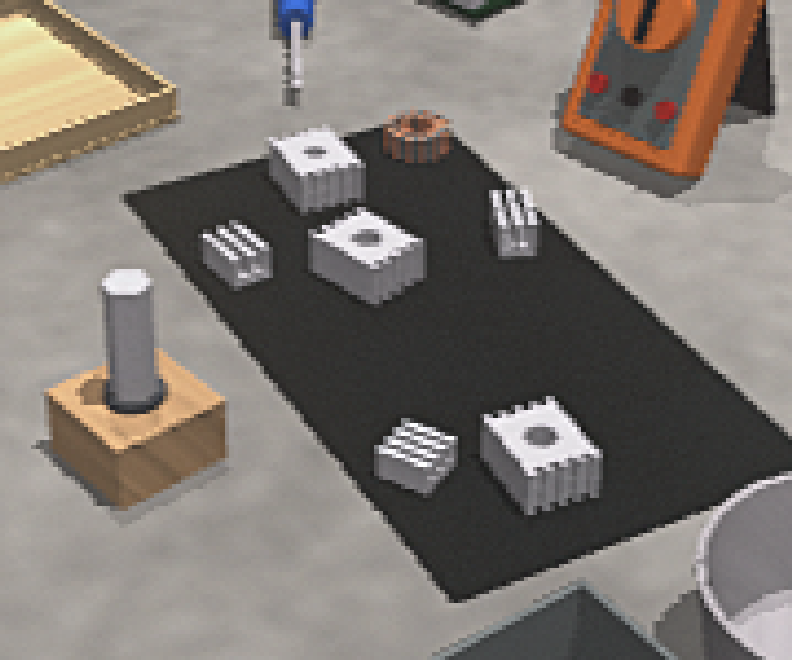

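```bash
cat > meas.py <<'E'
from h import *
def blobs(c,z,thr,win,amin,K=6):
    """bright blobs inside window, rays cast on plane z; returns world rect + hole centre"""
    x0,x1,y0,y1=win
    g=cv2.cvtColor(c["frame"],cv2.COLOR_RGB2GRAY)[y0:y1,x0:x1]
    g=cv2.resize(g,None,fx=K,fy=K,interpolation=cv2.INTER_CUBIC)
    m=(g>thr).astype(np.uint8)
    cs,h=cv2.findContours(m,cv2.RETR_CCOMP,cv2.CHAIN_APPROX_NONE)
    tow=lambda p:np.array([onz(c,(a+.5)/K-.5+x0,(b+.5)/K-.5+y0,z)[:2] for a,b in p.reshape(-1,2)])
    out=[]
    for i,k in enumerate(cs):
        if h[0][i][3]>=0 or cv2.contourArea(k)<amin*K*K: continue
        w=tow(k).astype(np.float32); r=cv2.minAreaRect(w*1000)
        holes=[]
        j=h[0][i][2]
        while j>=0:
            if cv2.contourArea(cs[j])>4*K*K:
                hw=tow(cs[j]).astype(np.float32)*1000; (e,_)=cv2.minEnclosingCircle(hw)
                M=cv2.moments(hw); holes.append((round(M["m10"]/M["m00"],1),round(M["m01"]/M["m00"],1),round(2*(M["m00"]/np.pi)**.5,1)))
            j=h[0][j][0]
        M=cv2.moments(k)
        out.append(dict(px=(round(M["m10"]/M["m00"]/K+x0,1),round(M["m01"]/M["m00"]/K+y0,1)),c=np.round(r[0],1),size=np.round(r[1],1),ang=round(r[2],1),holes=holes))
    return out
E
python3 - <<'E'
from meas import *
c=cam("top")
for t in (150,170):
  for z in(.027,.021):
    print(t,z)
    for b in blobs(c,z,t,(248,398,158,245),20): print(b)
for b in blobs(c,.098,150,(315,340,255,285),8): print("gauge",b)
m=cam("side")
print("side")
for t in (150,180):
  for b in blobs(m,.027,t,(255,372,185,290),20): print(b)
  for b in blobs(m,.098,t,(238,260,215,235),10): print("g",b)
E
```

```text
150 0.027
{'px': (360.5, 231.7), 'c': array([521.7, -98.9]), 'size': array([25.9, 26.8]), 'ang': 23.9, 'holes': []}
{'px': (285.6, 226.6), 'c': array([531.3,  91.8]), 'size': array([ 7.2, 31.1]), 'ang': 4.0, 'holes': []}
{'px': (285.8, 222.9), 'c': array([540.3,  92.1]), 'size': array([ 6.8, 31.1]), 'ang': 5.0, 'holes': []}
{'px': (374.6, 213.9), 'c': array([ 568.4, -135.6]), 'size': array([46.1, 36.4]), 'ang': 80.6, 'holes': [(568.4, -135.5, 16.9)]}
{'px': (302.7, 202.4), 'c': array([595. ,  49.8]), 'size': array([36.3, 45.7]), 'ang': 11.5, 'holes': [(594.8, 49.6, 17.0)]}
{'px': (397.0, 205.6), 'c': array([ 594.1, -192.6]), 'size': array([ 6. , 83.2]), 'ang': 88.9, 'holes': []}
{'px': (267.9, 192.2), 'c': array([620.1, 139.9]), 'size': array([45.3, 36.1]), 'ang': 81.5, 'holes': [(620.1, 140.2, 12.5)]}
{'px': (384.2, 164.0), 'c': array([ 700.7, -150.8]), 'size': array([36.6, 95.1]), 'ang': 1.2, 'holes': []}
{'px': (329.9, 161.1), 'c': array([709.9,  10.2]), 'size': array([220.4,  24.5]), 'ang': 87.3, 'holes': []}
150 0.021
{'px': (360.5, 231.7), 'c': array([522.6, -99.5]), 'size': ar
[... 3594 characters left out ...]
, 247.1), 'c': array([450.4,  -5.7]), 'size': array([15. , 50.7]), 'ang': 7.5, 'holes': []}
{'px': (303.2, 213.9), 'c': array([593.9,  50.2]), 'size': array([36.8, 48.1]), 'ang': 13.1, 'holes': [(594.0, 49.1, 16.9)]}
{'px': (353.0, 203.3), 'c': array([720.3,  19.3]), 'size': array([44.5, 78.6]), 'ang': 7.7, 'holes': [(718.1, 14.5, 7.7), (726.9, 26.7, 13.6)]}
{'px': (336.2, 200.4), 'c': array([695.3,  59.2]), 'size': array([73.2, 12.4]), 'ang': 77.9, 'holes': []}
{'px': (291.4, 194.2), 'c': array([619. , 141.9]), 'size': array([49.3, 37.3]), 'ang': 80.9, 'holes': [(619.0, 139.8, 12.9)]}
g {'px': (248.6, 223.8), 'c': array([423. , -12.2]), 'size': array([20.8, 22.4]), 'ang': 59.9, 'holes': []}
```

Run:
```python
from meas import *
c=cam("top");m=cam("side")
print([b for b in blobs(c,.098,185,(318,335,260,277),8)],[b for b in blobs(m,.098,175,(238,260,215,235),8)])
# wood stand/tray by hue
def wood(c,win,z,amin=100):
    x0,x1,y0,y1=win
    hsv=cv2.cvtColor(c["frame"],cv2.COLOR_RGB2HSV)[y0:y1,x0:x1]
    mk=cv2.inRange(hsv,(10,70,60),(35,255,255))
    cs,_=cv2.findContours(mk,cv2.RETR_EXTERNAL,cv2.CHAIN_APPROX_NONE)
    k=max(cs,key=cv2.contourArea)
    w=np.array([onz(c,a+x0,b+y0,z)[:2] for a,b in k.reshape(-1,2)],np.float32)*1000
    return cv2.minAreaRect(w)
print("stand",wood(c,(305,350,250,295),.034))
print("tray",wood(c,(140,235,190,305),.022))
# corners by hand for box, tub
for u,v in [(413,237),(478,236),(480,302),(416,303)]: print("box",np.round(onz(c,u,v,.045)[:2],3))
for u,v in [(420,203),(473,203),(446,177),(446,230)]: print("tub",np.round(onz(c,u,v,.06)[:2],3))
crop(c,400,490,165,315,4,"cz.png")
crop(c,140,240,190,305,5,"trz.png")
```

```text
[{'px': (326.1, 268.6), 'c': array([423.2, -12.9]), 'size': array([16.9, 18.6]), 'ang': 1.1, 'holes': []}] [{'px': (248.6, 223.8), 'c': array([423.3, -12.1]), 'size': array([20.7, 22.9]), 'ang': 56.2, 'holes': []}]
stand ((422.9529724121094, -12.304882049560547), (60.87187576293945, 61.09517288208008), 6.741331100463867)
tray ((475.2265930175781, 335.2414245605469), (230.0553741455078, 182.69454956054688), 4.269336223602295)
box [ 0.508 -0.23 ]
box [ 0.513 -0.392]
box [ 0.353 -0.388]
box [ 0.348 -0.233]
tub [ 0.591 -0.246]
tub [ 0.594 -0.379]
tub [ 0.66  -0.314]
tub [ 0.525 -0.308]
```

View pics/cz.png

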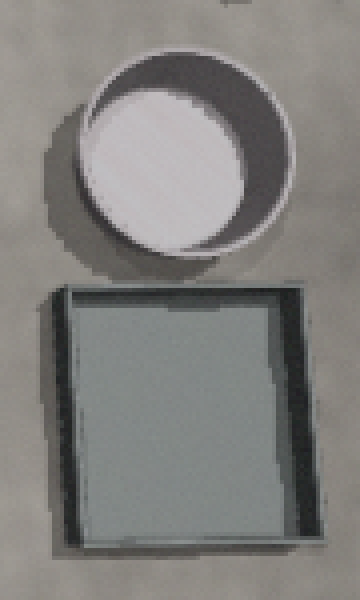

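```bash
cat >> h.py <<'E'
def go(x,y,z,yaw=None):
    s=S(); R=np.array(s["orientation"]); p=np.array(s["eef_pos"])
    cy=np.degrees(np.arctan2(R[1,1],R[0,1]))
    tilt=R.T@np.array([0,0,-1.])  # desired z in tool
    print(" yaw",round(cy,2),"tilt fix rx,ry",np.round(np.degrees([-tilt[1],tilt[0]]),2),"q6",round(s["q"][5],2))
    if yaw is not None: print("  rz",round(cy-yaw,2))
    a=np.radians(cy if yaw is None else yaw); ty=np.array([np.cos(a),np.sin(a),0]); tz=np.array([0,0,-1.]); tx=np.cross(ty,tz)
    d=np.array([x,y,z])-p
    print("  tool d mm",np.round(1000*np.array([tx@d,ty@d,tz@d]),1))
E
python3 -c "
from h import *
go(.423,-.0125,.15,62)"
```

```text
t 0.4 pos [0.1987 0.5395 0.2482] F [ 0.06  0.53 -0.3 ] w 0.0856
 yaw 69.78 tilt fix rx,ry [-0.02 -0.  ] q6 1.43
  rz 7.78
  tool d mm [-457.2 -382.1   98.2]
```

Emit:
drive_tool(rows=[{"rz": 7.8},{"dx": -0.037,"dy": -0.031,"dz": 0.005},{"dx": -0.037,"dy": -0.031,"dz": 0.005},{"dx": -0.037,"dy": -0.031,"dz": 0.005},{"dx": -0.037,"dy": -0.031,"dz": 0.005},{"dx": -0.037,"dy": -0.031,"dz": 0.005},{"dx": -0.037,"dy": -0.031,"dz": 0.005},{"dx": -0.037,"dy": -0.031,"dz": 0.005}], claw=0.3, newtons=80)

```text
invalid input
```

```bash
python3 -c "
from h import *
go(.423,-.0125,.15,62)"
```

```text
t 0.4 pos [0.1987 0.5395 0.2482] F [ 0.06  0.53 -0.3 ] w 0.0856
 yaw 69.78 tilt fix rx,ry [-0.02 -0.  ] q6 1.43
  rz 7.78
  tool d mm [-457.2 -382.1   98.2]
```

Emit:
drive_tool(rows=[{"dx": 0,"dy": 0,"dz": 0,"rx": 0,"ry": 0,"rz": 7.8}])

```text
clock: 0.5
eef_pos: [0.1987, 0.5395, 0.2482]
orientation: [[-0.882, 0.472, -0.0], [0.472, 0.882, -0.0], [-0.0, -0.0, -1.0]]
contact_force: [1.0, 0.2, 0.1]
grip_width: 0.0856
```

Emit:
drive_tool(rows=[{"dx": -0.037,"dy": -0.031,"dz": 0.005},{"dx": -0.037,"dy": -0.031,"dz": 0.005},{"dx": -0.037,"dy": -0.031,"dz": 0.005},{"dx": -0.037,"dy": -0.031,"dz": 0.005},{"dx": -0.037,"dy": -0.031,"dz": 0.005},{"dx": -0.037,"dy": -0.031,"dz": 0.005},{"dx": -0.037,"dy": -0.031,"dz": 0.005}])

```text
invalid input
```

Emit:
drive_tool(rows=[{"dx": -0.037,"dy": -0.031,"dz": 0.005,"rx": 0,"ry": 0,"rz": 0},{"dx": -0.037,"dy": -0.031,"dz": 0.005,"rx": 0,"ry": 0,"rz": 0},{"dx": -0.037,"dy": -0.031,"dz": 0.005,"rx": 0,"ry": 0,"rz": 0},{"dx": -0.037,"dy": -0.031,"dz": 0.005,"rx": 0,"ry": 0,"rz": 0},{"dx": -0.037,"dy": -0.031,"dz": 0.005,"rx": 0,"ry": 0,"rz": 0},{"dx": -0.037,"dy": -0.031,"dz": 0.005,"rx": 0,"ry": 0,"rz": 0},{"dx": -0.037,"dy": -0.031,"dz": 0.005,"rx": 0,"ry": 0,"rz": 0},{"dx": -0.037,"dy": -0.031,"dz": 0.005,"rx": 0,"ry": 0,"rz": 0}], claw=0.3, newtons=80)

```text
clock: 1.3
eef_pos: [0.3458, 0.1763, 0.2063]
orientation: [[-0.886, 0.464, 0.006], [0.464, 0.886, 0.005], [-0.003, 0.007, -1.0]]
contact_force: [1.6, 0.6, -0.1]
grip_width: 0.06
```

```bash
python3 -c "
from h import *
go(.423,-.0125,.15,62)"
```

```text
t 1.3 pos [0.3458 0.1763 0.2063] F [ 1.62  0.62 -0.11] w 0.06
 yaw 62.38 tilt fix rx,ry [0.41 0.19] q6 0.74
  rz 0.38
  tool d mm [-156.8 -130.5   56.3]
```

Emit:
drive_tool(rows=[{"dx": -0.037,"dy": -0.031,"dz": 0.01,"rx": 0,"ry": 0,"rz": 0},{"dx": -0.037,"dy": -0.031,"dz": 0.01,"rx": 0,"ry": 0,"rz": 0},{"dx": -0.037,"dy": -0.031,"dz": 0.01,"rx": 0,"ry": 0,"rz": 0},{"dx": -0.03,"dy": -0.025,"dz": 0.01,"rx": 0,"ry": 0,"rz": 0},{"dx": 0,"dy": 0,"dz": 0,"rx": 0,"ry": 0,"rz": 0}])

```text
clock: 1.8
eef_pos: [0.4197, -0.0026, 0.1671]
orientation: [[-0.882, 0.47, 0.015], [0.47, 0.883, 0.004], [-0.012, 0.01, -1.0]]
contact_force: [-0.6, 0.2, 0.3]
grip_width: 0.0598
```

```bash
python3 -c "
from h import *
go(.423,-.0125,.12,62)"
```

```text
t 1.8 pos [ 0.4197 -0.0026  0.1671] F [-0.58  0.19  0.31] w 0.0598
 yaw 61.96 tilt fix rx,ry [0.59 0.66] q6 0.29
  rz -0.04
  tool d mm [-7.6 -7.2 47.1]
```

Emit:
drive_tool(rows=[{"dx": -0.0076,"dy": -0.0072,"dz": 0.02,"rx": 0.6,"ry": 0.7,"rz": 0},{"dx": 0,"dy": 0,"dz": 0.02,"rx": 0,"ry": 0,"rz": 0},{"dx": 0,"dy": 0,"dz": 0,"rx": 0,"ry": 0,"rz": 0}])

```text
clock: 2.1
eef_pos: [0.4239, -0.0141, 0.127]
orientation: [[-0.88, 0.474, 0.0], [0.474, 0.88, 0.0], [-0.0, 0.001, -1.0]]
contact_force: [-0.7, 0.8, 0.1]
grip_width: 0.0596
```

```bash
python3 -c "
from h import *
go(.423,-.0125,.062,62)"
```

```text
t 2.1 pos [ 0.4239 -0.0141  0.127 ] F [-0.73  0.77  0.1 ] w 0.0596
 yaw 61.7 tilt fix rx,ry [0.03 0.01] q6 0.27
  rz -0.3
  tool d mm [ 1.6  1.  65. ]
```

Emit:
drive_tool(rows=[{"dx": 0.0016,"dy": 0.001,"dz": 0.03,"rx": 0,"ry": 0,"rz": 0},{"dx": 0,"dy": 0,"dz": 0.03,"rx": 0,"ry": 0,"rz": 0},{"dx": 0,"dy": 0,"dz": 0.004,"rx": 0,"ry": 0,"rz": 0}])

```text
clock: 2.4
eef_pos: [0.4251, -0.0112, 0.065]
orientation: [[-0.882, 0.472, 0.006], [0.472, 0.882, -0.0], [-0.005, 0.002, -1.0]]
contact_force: [-0.2, 0.2, 0.2]
grip_width: 0.0598
```

```bash
python3 -c "
from h import *
go(.4232,-.0125,.062,62)
c=cam('side'); crop(c,200,300,170,300,4,'s1.png')"
```

```text
t 2.4 pos [ 0.4251 -0.0112  0.065 ] F [-0.21  0.22  0.23] w 0.0598
 yaw 61.83 tilt fix rx,ry [0.14 0.29] q6 0.28
  rz -0.17
  tool d mm [ 1.1 -2.   3. ]
```

View pics/s1.png

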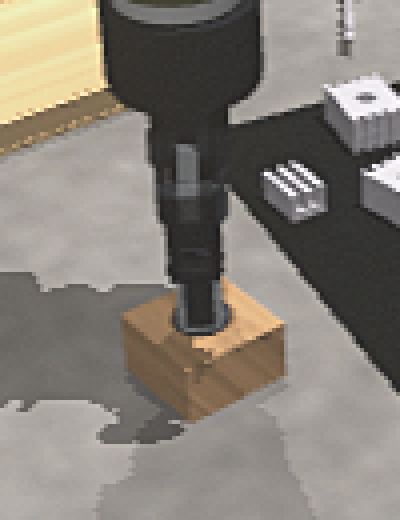

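Emit:
drive_tool(rows=[{"dx": 0.0011,"dy": -0.002,"dz": 0.001,"rx": 0.1,"ry": 0.3,"rz": 0},{"dx": 0,"dy": 0,"dz": 0,"rx": 0,"ry": 0,"rz": 0}])

```text
clock: 2.65
eef_pos: [0.4248, -0.0121, 0.0673]
orientation: [[-0.882, 0.471, 0.003], [0.471, 0.882, 0.0], [-0.003, 0.002, -1.0]]
contact_force: [0.2, -0.6, -0.2]
grip_width: 0.0595
```

Emit:
drive_tool(rows=[{"dx": 0,"dy": 0,"dz": 0,"rx": 0,"ry": 0,"rz": 0},{"dx": 0,"dy": 0,"dz": 0,"rx": 0,"ry": 0,"rz": 0},{"dx": 0,"dy": 0,"dz": 0,"rx": 0,"ry": 0,"rz": 0},{"dx": 0,"dy": 0,"dz": 0,"rx": 0,"ry": 0,"rz": 0},{"dx": 0,"dy": 0,"dz": 0,"rx": 0,"ry": 0,"rz": 0},{"dx": 0,"dy": 0,"dz": 0,"rx": 0,"ry": 0,"rz": 0}], claw=1, newtons=90)

```text
clock: 3.25
eef_pos: [0.4273, -0.0126, 0.0708]
orientation: [[-0.882, 0.471, 0.009], [0.471, 0.882, -0.001], [-0.009, 0.003, -1.0]]
contact_force: [0.2, -0.5, -0.8]
grip_width: 0.0189
```

```bash
python3 -c "
from h import *
go(.4232,-.0125,.064,62)"
```

```text
t 3.25 pos [ 0.4273 -0.0126  0.0708] F [ 0.17 -0.45 -0.77] w 0.0189
 yaw 61.93 tilt fix rx,ry [0.19 0.49] q6 0.27
  rz -0.07
  tool d mm [ 3.6 -1.8  6.8]
```

Emit:
drive_tool(rows=[{"dx": 0,"dy": 0,"dz": -0.05,"rx": 0,"ry": 0,"rz": 0},{"dx": 0,"dy": 0,"dz": -0.03,"rx": 0,"ry": 0,"rz": 0},{"dx": 0,"dy": 0,"dz": 0,"rx": 0.2,"ry": 0.5,"rz": 0}])

```text
clock: 3.55
eef_pos: [0.4249, -0.0123, 0.1513]
orientation: [[-0.882, 0.471, -0.005], [0.471, 0.882, 0.001], [0.005, -0.002, -1.0]]
contact_force: [1.7, 0.6, -0.3]
grip_width: 0.0187
```

```bash
python3 -c "
from h import *
s=S(); c=cam('side'); t=cam('top'); p=s['eef_pos'];print(proj(c,p),proj(t,p))
s=S();u,v=proj(c,p).astype(int); crop(c,u-60,u+60,v-50,v+60,5,'s2.png')
u,v=proj(t,p).astype(int); crop(t,u-50,u+50,v-40,v+60,5,'t2.png')"
```

```text
t 3.55 pos [ 0.4249 -0.0123  0.1513] F [ 1.71  0.56 -0.26] w 0.0187
[247.24910169 200.15905473] [326.11839091 266.07154575]
t 3.65 pos [ 0.4238 -0.0121  0.1485] F [-0.89 -0.03 -1.35] w 0.0189
```

View pics/s2.png

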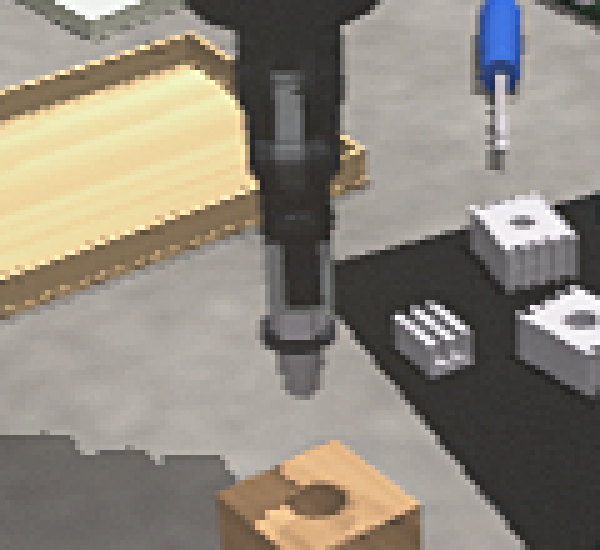

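View pics/t2.png

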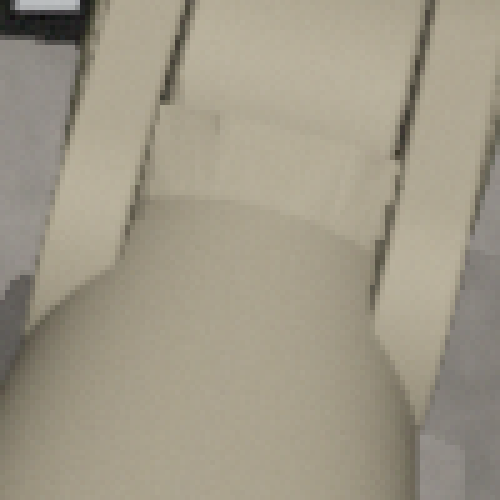

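The side view shows the gauge held upright below the fingers. The tip's bottom edge is at about px (247.2, 228.6). I'll compare that with projections.

```bash
python3 -c "
from h import *
c=cam('side'); s=S(); p=np.array(s['eef_pos'])
for h in (.056,.06,.064): 
  # lowest point of end-face rim r=5mm
  a=[proj(c,p-[0,0,h]+[5e-3*np.cos(t),5e-3*np.sin(t),0]) for t in np.linspace(0,6.28,24)]
  b=[proj(c,p-[0,0,h-.027]+[15e-3*np.cos(t),15e-3*np.sin(t),0]) for t in np.linspace(0,6.28,48)]
  print(h,proj(c,p-[0,0,h]),np.max(a,0),np.min(a,0),'collar',np.min(b,0),np.max(b,0))
crop(c,225,270,200,240,16,'s3.png')
"
```

```text
t 3.7 pos [ 0.4229 -0.0119  0.1475] F [-0.78  0.58 -1.43] w 0.0189
0.056 [248.15496424 226.02576543] [250.67940437 227.44965842] [245.63112178 224.62272703] collar [239.57981722 210.54992653] [254.9860002  218.87816136]
0.06 [248.2797312  227.68135805] [250.79857535 229.10941992] [245.76156515 226.2742078 ] collar [239.72592892 212.24244187] [255.09725907 220.59776286]
0.064 [248.40394958 229.32967128] [250.91722251 230.76185152] [245.89143447 227.91845874] collar [239.87138726 213.92750306] [255.20802189 222.30958571]
```

View pics/s3.png

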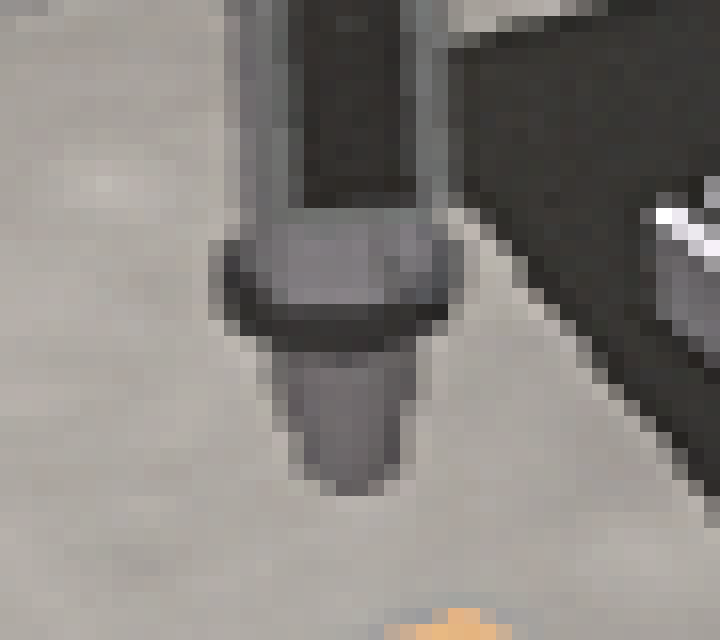

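```bash
python3 -c "
from h import *
go(.6227,.1383,.125,62)
c=cam('top')
print(np.round([onz(c,300,138,0),onz(c,268,165,.018)],3))"
```

```text
t 3.7 pos [ 0.4229 -0.0119  0.1475] F [-0.78  0.58 -1.43] w 0.0189
 yaw 61.91 tilt fix rx,ry [-0.18 -0.6 ] q6 0.27
  rz -0.09
  tool d mm [-105.9  226.4   22.5]
[[0.779 0.062 0.   ]
 [0.695 0.144 0.018]]
```

Emit:
drive_tool(rows=[{"dx": -0.0176,"dy": 0.0377,"dz": 0,"rx": 0,"ry": 0,"rz": 0},{"dx": -0.0176,"dy": 0.0377,"dz": 0,"rx": 0,"ry": 0,"rz": 0},{"dx": -0.0176,"dy": 0.0377,"dz": 0,"rx": 0,"ry": 0,"rz": 0},{"dx": -0.0176,"dy": 0.0377,"dz": 0,"rx": 0,"ry": 0,"rz": 0},{"dx": -0.0176,"dy": 0.0377,"dz": 0.005,"rx": 0,"ry": 0,"rz": 0},{"dx": -0.0176,"dy": 0.035,"dz": 0.01,"rx": 0,"ry": 0,"rz": 0},{"dx": 0,"dy": 0,"dz": 0.005,"rx": 0,"ry": 0,"rz": 0}])

```text
clock: 4.45
eef_pos: [0.6197, 0.1404, 0.1079]
orientation: [[-0.879, 0.475, -0.032], [0.475, 0.88, 0.002], [0.029, -0.013, -0.999]]
contact_force: [-0.4, 0.6, -1.4]
grip_width: 0.0188
```

```bash
python3 -c "
from h import *
go(.6227,.1383,.110,62)"
```

```text
t 4.45 pos [0.6197 0.1404 0.1079] F [-0.43  0.59 -1.41] w 0.0188
 yaw 61.64 tilt fix rx,ry [-0.76 -1.66] q6 0.59
  rz -0.36
  tool d mm [-3.6 -0.5 -2.1]
```

Emit:
drive_tool(rows=[{"dx": -0.0036,"dy": -0.0005,"dz": 0,"rx": -0.8,"ry": -1.7,"rz": -0.3},{"dx": 0,"dy": 0,"dz": 0,"rx": 0,"ry": 0,"rz": 0}])

```text
clock: 4.65
eef_pos: [0.6199, 0.1387, 0.1009]
orientation: [[-0.883, 0.469, -0.009], [0.469, 0.883, -0.001], [0.007, -0.005, -1.0]]
contact_force: [-0.5, 0.6, -0.2]
grip_width: 0.0188
```

```bash
cat >> h.py <<'E'
def tip(s,off=.0036,h=.0635):
    R=np.array(s["orientation"]); return np.array(s["eef_pos"])+R@np.array([off,0,h])
def look(name,off=.0036,h=.0635,bore=None,k=10,w=35):
    s=S(); c=cam('side'); tp=tip(s,off,h); u,v=proj(c,tp); print(" tip est",np.round(tp,4),"px",u,v)
    b=[proj(c,bore)] if bore is not None else []
    crop(c,int(u)-w,int(u)+w,int(v)-w,int(v)+25,k,name,[(u,v)]+b); return c
E
python3 -c "
from h import *
go(.6227,.1383,.110,62)
look('b1.png',bore=(.6195,.1400,.027))"
```

```text
t 4.65 pos [0.6199 0.1387 0.1009] F [-0.5   0.63 -0.21] w 0.0188
 yaw 62.04 tilt fix rx,ry [-0.28 -0.41] q6 0.58
  rz 0.04
  tool d mm [-2.7  0.9 -9.1]
t 4.65 pos [0.6199 0.1387 0.1009] F [-0.5   0.63 -0.21] w 0.0188
 tip est [0.6161 0.1404 0.0374] px 289.8766255003494 190.5150539487457
```

View pics/b1.png

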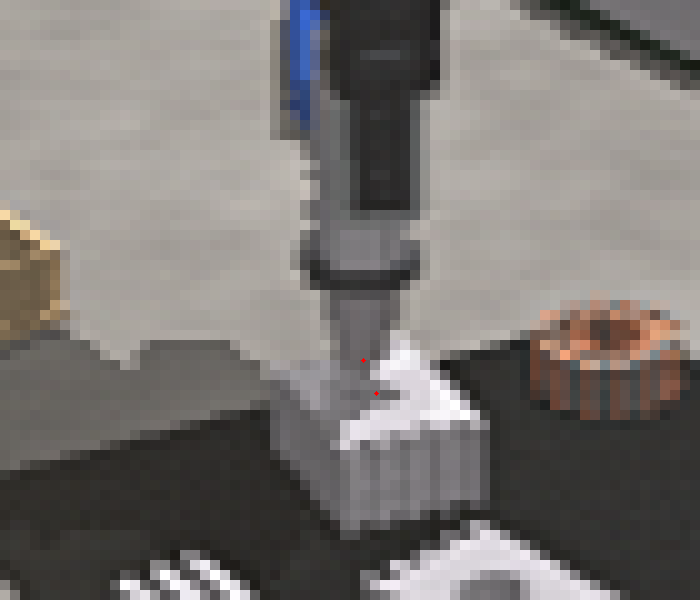

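Emit:
drive_tool(rows=[{"dx": -0.0027,"dy": 0.0009,"dz": 0,"rx": -0.3,"ry": -0.4,"rz": 0},{"dx": 0,"dy": 0,"dz": 0.002,"rx": 0,"ry": 0,"rz": 0}])

```text
clock: 4.9
eef_pos: [0.6207, 0.1373, 0.098]
orientation: [[-0.883, 0.47, -0.004], [0.47, 0.883, 0.0], [0.004, -0.002, -1.0]]
contact_force: [0.1, 0.9, -1.4]
grip_width: 0.0191
```

```bash
python3 -c "
from h import *
go(.6227,.1383,.0905,62)
look('b2.png',bore=(.6195,.1400,.027))"
```

```text
t 4.9 pos [0.6207 0.1373 0.098 ] F [ 0.09  0.88 -1.37] w 0.0191
 yaw 61.96 tilt fix rx,ry [-0.1  -0.22] q6 0.58
  rz -0.04
  tool d mm [-1.3  1.8  7.5]
t 4.9 pos [0.6207 0.1373 0.098 ] F [ 0.09  0.88 -1.37] w 0.0191
 tip est [0.6173 0.139  0.0345] px 290.59003504554147 191.65089569295014
```

View pics/b2.png

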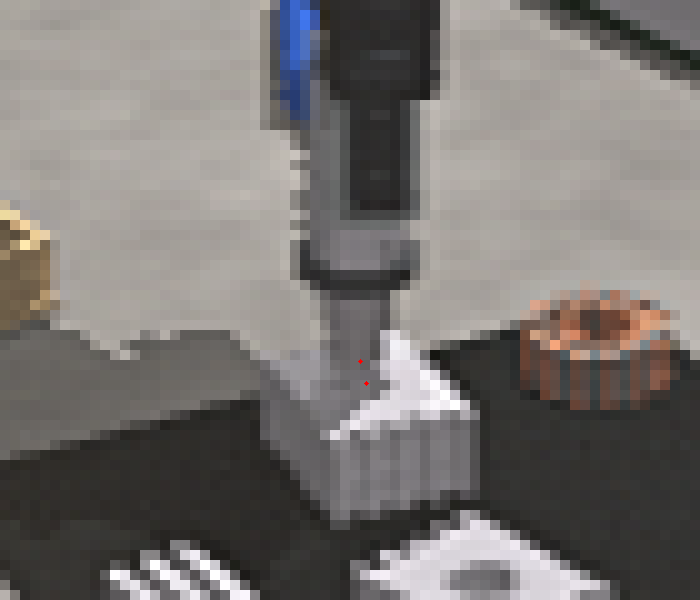

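Emit:
drive_tool(rows=[{"dx": -0.0013,"dy": 0.0018,"dz": 0.002,"rx": 0,"ry": -0.2,"rz": 0},{"dx": 0,"dy": 0,"dz": 0.003,"rx": 0,"ry": 0,"rz": 0}])

```text
clock: 5.15
eef_pos: [0.6228, 0.1378, 0.0933]
orientation: [[-0.882, 0.471, -0.0], [0.471, 0.882, -0.001], [-0.0, -0.001, -1.0]]
contact_force: [0.2, -0.5, -0.9]
grip_width: 0.0192
```

```bash
python3 -c "
from h import *
go(.6227,.1383,.0905,62)"
```

```text
t 5.15 pos [0.6228 0.1378 0.0933] F [ 0.15 -0.53 -0.91] w 0.0192
 yaw 61.91 tilt fix rx,ry [-0.08  0.02] q6 0.58
  rz -0.09
  tool d mm [0.3 0.4 2.8]
```

Emit:
drive_tool(rows=[{"dx": 0.0003,"dy": 0.0004,"dz": 0.003,"rx": 0,"ry": 0,"rz": 0},{"dx": 0,"dy": 0,"dz": 0.003,"rx": 0,"ry": 0,"rz": 0}])

```text
clock: 5.35
eef_pos: [0.6235, 0.1382, 0.0892]
orientation: [[-0.882, 0.471, 0.002], [0.471, 0.882, -0.001], [-0.003, -0.0, -1.0]]
contact_force: [-5.9, -0.6, 23.0]
grip_width: 0.0189
```

Emit:
drive_tool(rows=[{"dx": 0,"dy": 0,"dz": 0.004,"rx": 0,"ry": 0,"rz": 0}])

```text
clock: 5.45
eef_pos: [0.6241, 0.1389, 0.0885]
orientation: [[-0.882, 0.471, 0.005], [0.471, 0.882, 0.0], [-0.004, 0.003, -1.0]]
contact_force: [-9.2, 0.1, 28.4]
grip_width: 0.0187
```

```bash
python3 -c "
from h import *
go(.6227,.1383,.0905,62)"
```

```text
t 5.45 pos [0.6241 0.1389 0.0885] F [-9.25  0.11 28.43] w 0.0187
 yaw 61.91 tilt fix rx,ry [0.15 0.25] q6 0.58
  rz -0.09
  tool d mm [ 1.  -1.2 -2. ]
```

Emit:
drive_tool(rows=[{"dx": 0.0007,"dy": -0.0008,"dz": 0.003,"rx": 0,"ry": 0.3,"rz": 0},{"dx": 0,"dy": 0,"dz": 0.003,"rx": 0,"ry": 0,"rz": 0},{"dx": 0,"dy": 0,"dz": 0.003,"rx": 0,"ry": 0,"rz": 0}])

```text
clock: 5.75
eef_pos: [0.6239, 0.1389, 0.0886]
orientation: [[-0.883, 0.47, 0.007], [0.47, 0.883, 0.003], [-0.005, 0.006, -1.0]]
contact_force: [-7.2, -1.5, 17.2]
grip_width: 0.0187
```

```bash
python3 -c "
from h import *
go(.6227,.1383,.0905,62)
look('b3.png',bore=(.6195,.1400,.027))"
```

```text
t 5.75 pos [0.6239 0.1389 0.0886] F [-7.18 -1.5  17.21] w 0.0187
 yaw 61.96 tilt fix rx,ry [0.34 0.29] q6 0.58
  rz -0.04
  tool d mm [ 0.8 -1.1 -1.9]
t 5.75 pos [0.6239 0.1389 0.0886] F [-7.18 -1.5  17.21] w 0.0187
 tip est [0.6212 0.1408 0.0251] px 291.58752687932275 194.17592384590625
```

View pics/b3.png

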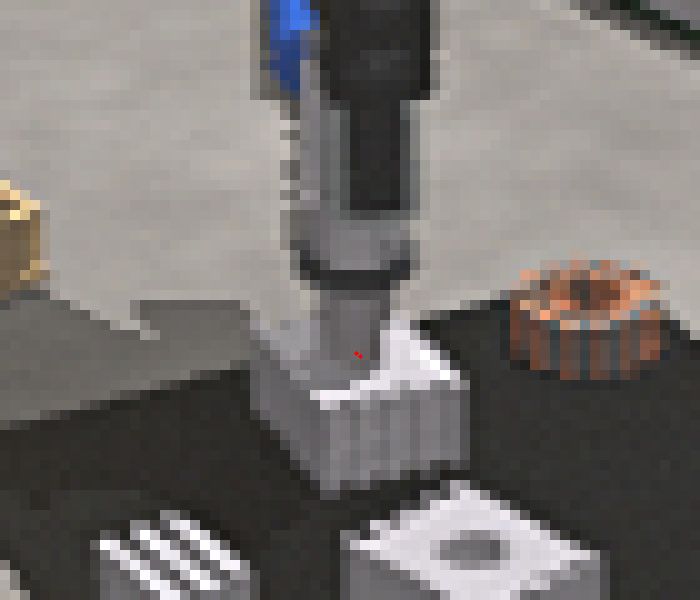

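Block 1: the gauge stopped at the bore mouth with 17 to 28 N and the tip at about z = 26 mm, so it reads tight. Next is block 2.

Emit:
drive_tool(rows=[{"dx": 0,"dy": 0,"dz": -0.02,"rx": 0,"ry": 0,"rz": 0},{"dx": 0,"dy": 0,"dz": -0.02,"rx": 0,"ry": 0,"rz": 0}])

```text
clock: 6.0
eef_pos: [0.6214, 0.1387, 0.1276]
orientation: [[-0.883, 0.47, 0.003], [0.47, 0.883, 0.002], [-0.001, 0.003, -1.0]]
contact_force: [-0.1, -0.3, 0.4]
grip_width: 0.0188
```

```bash
python3 -c "
from h import *
go(.5976,.0477,.115,62)"
```

```text
t 6.0 pos [0.6214 0.1387 0.1276] F [-0.11 -0.26  0.37] w 0.0188
 yaw 61.96 tilt fix rx,ry [0.19 0.07] q6 0.58
  rz -0.04
  tool d mm [-21.7 -91.5  12.6]
```

Emit:
drive_tool(rows=[{"dx": -0.008,"dy": -0.034,"dz": 0,"rx": 0,"ry": 0,"rz": 0},{"dx": -0.008,"dy": -0.034,"dz": 0,"rx": 0,"ry": 0,"rz": 0},{"dx": -0.006,"dy": -0.02,"dz": 0,"rx": 0,"ry": 0,"rz": 0},{"dx": 0,"dy": 0,"dz": 0,"rx": 0,"ry": 0,"rz": 0}])

```text
clock: 6.4
eef_pos: [0.6017, 0.0497, 0.1313]
orientation: [[-0.884, 0.467, 0.011], [0.467, 0.884, 0.003], [-0.009, 0.008, -1.0]]
contact_force: [-1.0, -0.8, -1.8]
grip_width: 0.0186
```

```bash
python3 -c "
from h import *
go(.5976,.0477,.105,62)"
```

```text
t 6.4 pos [0.6017 0.0497 0.1313] F [-0.99 -0.85 -1.78] w 0.0186
 yaw 62.17 tilt fix rx,ry [0.44 0.49] q6 0.43
  rz 0.17
  tool d mm [ 2.7 -3.7 26.3]
```

Emit:
drive_tool(rows=[{"dx": 0.0027,"dy": -0.0037,"dz": 0.012,"rx": 0.4,"ry": 0.5,"rz": 0},{"dx": 0,"dy": 0,"dz": 0.012,"rx": 0,"ry": 0,"rz": 0},{"dx": 0,"dy": 0,"dz": 0,"rx": 0,"ry": 0,"rz": 0}])

```text
clock: 6.7
eef_pos: [0.5976, 0.0486, 0.105]
orientation: [[-0.884, 0.467, -0.0], [0.467, 0.884, 0.001], [0.001, 0.001, -1.0]]
contact_force: [0.8, -0.2, -1.3]
grip_width: 0.0192
```

```bash
python3 -c "
from h import *
go(.5976,.0477,.095,62)
look('c1.png',bore=(.5944,.0494,.027))"
```

```text
t 6.7 pos [0.5976 0.0486 0.105 ] F [ 0.85 -0.16 -1.27] w 0.0192
 yaw 62.17 tilt fix rx,ry [ 0.06 -0.06] q6 0.43
  rz 0.17
  tool d mm [-0.4 -0.8 10. ]
t 6.7 pos [0.5976 0.0486 0.105 ] F [ 0.85 -0.16 -1.27] w 0.0192
 tip est [0.5944 0.0504 0.0415] px 302.69768357754106 207.9006102710437
```

View pics/c1.png

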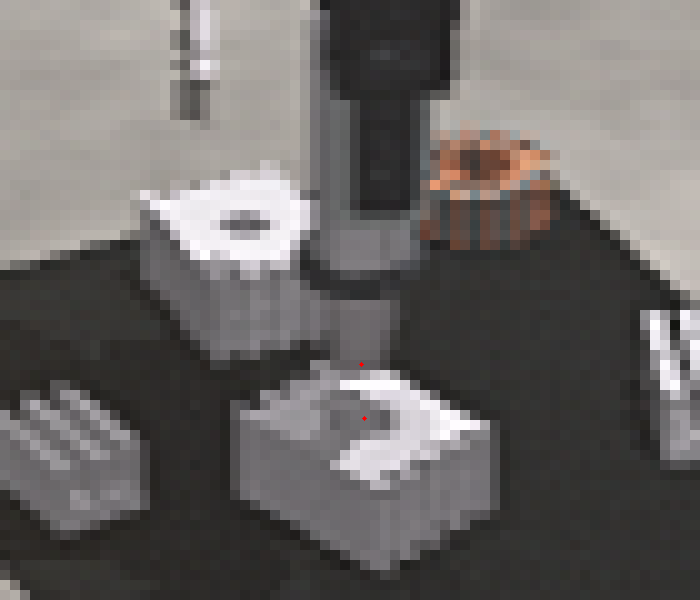

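Emit:
drive_tool(rows=[{"dx": -0.0004,"dy": -0.0008,"dz": 0.004,"rx": 0,"ry": 0,"rz": 0.1},{"dx": 0,"dy": 0,"dz": 0.003,"rx": 0,"ry": 0,"rz": 0}])

```text
clock: 6.95
eef_pos: [0.5981, 0.0491, 0.098]
orientation: [[-0.885, 0.467, 0.0], [0.467, 0.885, 0.001], [0.001, 0.001, -1.0]]
contact_force: [-0.5, -0.4, -1.0]
grip_width: 0.0186
```

```bash
python3 -c "
from h import *
go(.5976,.0477,.09,62)"
```

```text
t 6.95 pos [0.5981 0.0491 0.098 ] F [-0.5  -0.38 -0.98] w 0.0186
 yaw 62.19 tilt fix rx,ry [ 0.08 -0.04] q6 0.43
  rz 0.19
  tool d mm [-0.3 -1.5  8. ]
```

Emit:
drive_tool(rows=[{"dx": 0,"dy": -0.002,"dz": 0.003,"rx": 0,"ry": 0,"rz": 0},{"dx": 0,"dy": 0,"dz": 0.003,"rx": 0,"ry": 0,"rz": 0}])

```text
clock: 7.15
eef_pos: [0.5973, 0.0479, 0.0915]
orientation: [[-0.885, 0.466, 0.0], [0.466, 0.885, 0.001], [0.0, 0.001, -1.0]]
contact_force: [0.1, 1.2, -0.8]
grip_width: 0.019
```

```bash
python3 -c "
from h import *
go(.5976,.0477,.09,62)"
```

```text
t 7.15 pos [0.5973 0.0479 0.0915] F [ 0.06  1.22 -0.82] w 0.019
 yaw 62.25 tilt fix rx,ry [ 0.08 -0.03] q6 0.43
  rz 0.25
  tool d mm [-0.3 -0.   1.5]
```

Emit:
drive_tool(rows=[{"dx": -0.0003,"dy": 0,"dz": 0.003,"rx": 0,"ry": 0,"rz": 0},{"dx": 0,"dy": 0,"dz": 0.003,"rx": 0,"ry": 0,"rz": 0}])

```text
clock: 7.35
eef_pos: [0.5978, 0.0477, 0.0852]
orientation: [[-0.885, 0.466, 0.001], [0.466, 0.885, 0.001], [-0.0, 0.002, -1.0]]
contact_force: [-0.0, 0.2, -1.5]
grip_width: 0.0188
```

Emit:
drive_tool(rows=[{"dx": 0,"dy": 0,"dz": 0.003,"rx": 0,"ry": 0,"rz": 0},{"dx": 0,"dy": 0,"dz": 0.002,"rx": 0,"ry": 0,"rz": 0}])

```text
clock: 7.55
eef_pos: [0.5978, 0.0477, 0.0797]
orientation: [[-0.885, 0.466, 0.001], [0.466, 0.885, 0.002], [-0.0, 0.002, -1.0]]
contact_force: [0.0, -0.1, -0.7]
grip_width: 0.0188
```

```bash
python3 -c "
from h import *
go(.5976,.0477,.078,62)"
```

```text
t 7.55 pos [0.5978 0.0477 0.0797] F [ 0.02 -0.14 -0.74] w 0.0188
 yaw 62.25 tilt fix rx,ry [0.1 0. ] q6 0.43
  rz 0.25
  tool d mm [ 0.2 -0.1  1.7]
```

The pin is entering freely with no force, about 10 mm in. I'll keep pushing until it stops.

Emit:
drive_tool(rows=[{"dx": 0,"dy": 0,"dz": 0.003,"rx": 0,"ry": 0,"rz": 0},{"dx": 0,"dy": 0,"dz": 0.003,"rx": 0,"ry": 0,"rz": 0}])

```text
clock: 7.75
eef_pos: [0.5985, 0.0476, 0.0779]
orientation: [[-0.885, 0.466, 0.004], [0.466, 0.885, 0.001], [-0.003, 0.003, -1.0]]
contact_force: [-9.4, -0.4, 29.6]
grip_width: 0.0189
```

Emit:
drive_tool(rows=[{"dx": 0,"dy": 0,"dz": 0.003,"rx": 0,"ry": 0,"rz": 0},{"dx": 0,"dy": 0,"dz": 0.003,"rx": 0,"ry": 0,"rz": 0}])

```text
clock: 7.95
eef_pos: [0.5982, 0.0477, 0.0781]
orientation: [[-0.885, 0.465, 0.006], [0.465, 0.885, 0.0], [-0.006, 0.003, -1.0]]
contact_force: [-7.5, 0.3, 18.2]
grip_width: 0.0191
```

```bash
python3 -c "
from h import *
go(.5976,.0477,.078,62)
look('c2.png')"
```

```text
t 7.95 pos [0.5982 0.0477 0.0781] F [-7.48  0.25 18.23] w 0.0191
 yaw 62.26 tilt fix rx,ry [0.19 0.32] q6 0.43
  rz 0.26
  tool d mm [ 0.5 -0.2  0.1]
t 7.95 pos [0.5982 0.0477 0.0781] F [-7.48  0.25 18.23] w 0.0191
 tip est [0.5954 0.0494 0.0145] px 303.32790581784366 217.72684931686254
```

View pics/c2.png

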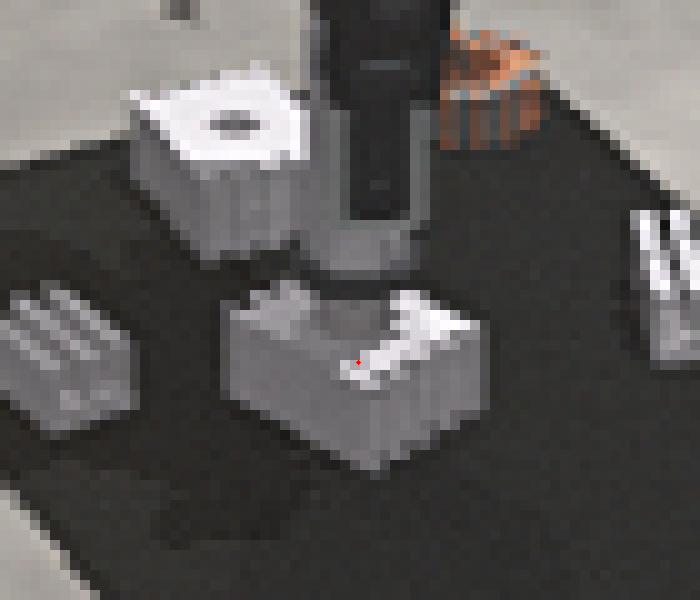

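Block 2: the gauge stopped with the tip 12 mm deep at 18 to 30 N, so it reads right. I'll lift, re-measure and go to block 4.

Emit:
drive_tool(rows=[{"dx": 0,"dy": 0,"dz": -0.015,"rx": 0.2,"ry": 0.3,"rz": 0.2},{"dx": 0,"dy": 0,"dz": -0.02,"rx": 0,"ry": 0,"rz": 0},{"dx": 0,"dy": 0,"dz": -0.02,"rx": 0,"ry": 0,"rz": 0}])

```text
clock: 8.3
eef_pos: [0.5958, 0.0478, 0.1329]
orientation: [[-0.883, 0.469, -0.004], [0.469, 0.883, 0.0], [0.004, -0.002, -1.0]]
contact_force: [0.3, -0.3, -0.7]
grip_width: 0.0186
```

```bash
python3 -c "
from meas import *
go(.5712,-.1375,.125,62)
m=cam('side')
for b in blobs(m,.027,180,(255,372,185,290),20): 
  if b['holes']: print(b)
"
```

```text
t 8.3 pos [0.5958 0.0478 0.1329] F [ 0.34 -0.32 -0.74] w 0.0186
 yaw 62.05 tilt fix rx,ry [-0.11 -0.22] q6 0.43
  rz 0.05
  tool d mm [ -65.3 -175.1    7.9]
{'px': (343.0, 259.0), 'c': array([ 567.7, -136. ]), 'size': array([48. , 36.3]), 'ang': 80.8, 'holes': [(567.4, -136.1, 16.2)]}
{'px': (260.7, 248.9), 'c': array([451.6, -13. ]), 'size': array([66.5, 33. ]), 'ang': 61.3, 'holes': [(443.6, -20.6, 9.6)]}
{'px': (291.1, 194.0), 'c': array([619.4, 142. ]), 'size': array([49.9, 38.5]), 'ang': 81.4, 'holes': [(619.0, 139.7, 12.5)]}
{'px': (350.2, 204.0), 'c': array([712.5,  10.7]), 'size': array([221.5,  76.8]), 'ang': 88.9, 'holes': [(692.5, -21.5, 8.6), (720.1, 59.6, 8.6)]}
```

Emit:
drive_tool(rows=[{"dx": -0.0155,"dy": -0.042,"dz": 0,"rx": 0,"ry": 0,"rz": 0},{"dx": -0.0155,"dy": -0.042,"dz": 0,"rx": 0,"ry": 0,"rz": 0},{"dx": -0.0155,"dy": -0.042,"dz": 0,"rx": 0,"ry": 0,"rz": 0},{"dx": -0.0155,"dy": -0.042,"dz": 0,"rx": 0,"ry": 0,"rz": 0},{"dx": 0,"dy": 0,"dz": 0,"rx": 0,"ry": 0,"rz": 0}])

```text
clock: 8.85
eef_pos: [0.5766, -0.134, 0.1371]
orientation: [[-0.886, 0.463, 0.009], [0.463, 0.886, -0.002], [-0.009, 0.002, -1.0]]
contact_force: [0.1, 1.1, -0.3]
grip_width: 0.0187
```

```bash
python3 -c "
from h import *
go(.5712,-.1375,.108,62)"
```

```text
t 8.85 pos [ 0.5766 -0.134   0.1371] F [ 0.14  1.06 -0.3 ] w 0.0187
 yaw 62.42 tilt fix rx,ry [0.14 0.51] q6 0.12
  rz 0.42
  tool d mm [ 3.1 -5.6 29.1]
```

Emit:
drive_tool(rows=[{"dx": 0.003,"dy": -0.0056,"dz": 0.015,"rx": 0.1,"ry": 0.5,"rz": 0.4},{"dx": 0,"dy": 0,"dz": 0.012,"rx": 0,"ry": 0,"rz": 0},{"dx": 0,"dy": 0,"dz": 0,"rx": 0,"ry": 0,"rz": 0}])

```text
clock: 9.15
eef_pos: [0.5703, -0.1379, 0.1063]
orientation: [[-0.882, 0.471, -0.002], [0.471, 0.882, 0.002], [0.002, 0.001, -1.0]]
contact_force: [0.2, -0.9, -1.0]
grip_width: 0.0189
```

```bash
python3 -c "
from h import *
go(.5712,-.1375,.095,62)
look('d1.png',bore=(.568,-.1358,.027))"
```

```text
t 9.15 pos [ 0.5703 -0.1379  0.1063] F [ 0.18 -0.87 -1.03] w 0.0189
 yaw 61.88 tilt fix rx,ry [ 0.05 -0.13] q6 0.12
  rz -0.12
  tool d mm [-0.6  0.7 11.3]
t 9.15 pos [ 0.5703 -0.1379  0.1063] F [ 0.18 -0.87 -1.03] w 0.0189
 tip est [ 0.567  -0.1361  0.0428] px 342.587711573324 252.43409551686162
```

View pics/d1.png

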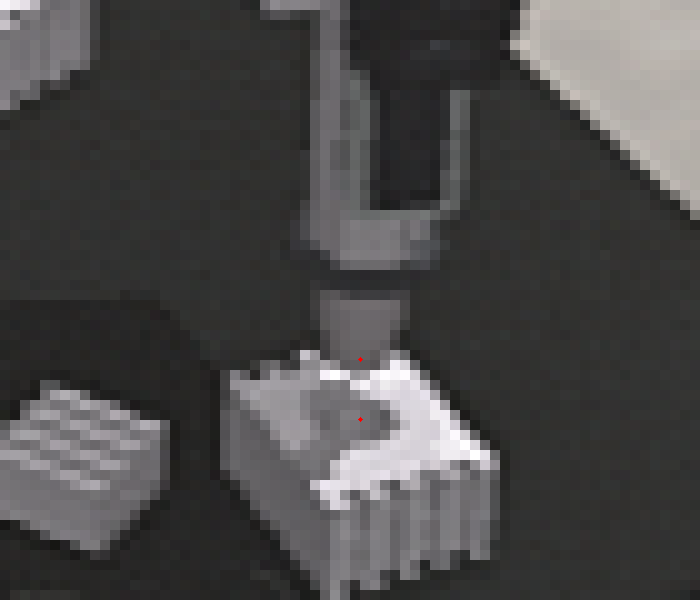

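Emit:
drive_tool(rows=[{"dx": -0.0006,"dy": 0.0007,"dz": 0.005,"rx": 0,"ry": -0.1,"rz": 0},{"dx": 0,"dy": 0,"dz": 0.003,"rx": 0,"ry": 0,"rz": 0},{"dx": 0,"dy": 0,"dz": 0.003,"rx": 0,"ry": 0,"rz": 0}])

```text
clock: 9.5
eef_pos: [0.5721, -0.1347, 0.0952]
orientation: [[-0.884, 0.467, 0.001], [0.467, 0.884, 0.001], [-0.0, 0.001, -1.0]]
contact_force: [0.5, -0.7, -0.6]
grip_width: 0.0194
```

```bash
python3 -c "
from h import *
go(.5712,-.1375,.09,62)"
```

```text
t 9.5 pos [ 0.5721 -0.1347  0.0952] F [ 0.49 -0.75 -0.6 ] w 0.0194
 yaw 62.15 tilt fix rx,ry [0.07 0.01] q6 0.12
  rz 0.15
  tool d mm [-0.5 -2.9  5.2]
```

Emit:
drive_tool(rows=[{"dx": -0.0005,"dy": -0.0035,"dz": 0,"rx": 0,"ry": 0,"rz": 0},{"dx": 0,"dy": 0,"dz": 0.001,"rx": 0,"ry": 0,"rz": 0}])

```text
clock: 9.7
eef_pos: [0.5711, -0.1375, 0.094]
orientation: [[-0.885, 0.466, 0.001], [0.466, 0.885, 0.001], [-0.0, 0.001, -1.0]]
contact_force: [0.5, 0.6, -1.1]
grip_width: 0.0189
```

```bash
python3 -c "
from h import *
go(.5712,-.1375,.09,62)"
```

```text
t 9.7 pos [ 0.5711 -0.1375  0.094 ] F [ 0.46  0.6  -1.05] w 0.0189
 yaw 62.23 tilt fix rx,ry [0.07 0.01] q6 0.11
  rz 0.23
  tool d mm [-0.1  0.   4. ]
```

Emit:
drive_tool(rows=[{"dx": 0,"dy": 0,"dz": 0.003,"rx": 0,"ry": 0,"rz": 0},{"dx": 0,"dy": 0,"dz": 0.003,"rx": 0,"ry": 0,"rz": 0}])

```text
clock: 9.9
eef_pos: [0.5716, -0.1378, 0.0884]
orientation: [[-0.885, 0.466, 0.002], [0.466, 0.885, 0.0], [-0.002, 0.001, -1.0]]
contact_force: [-0.6, 0.1, -1.5]
grip_width: 0.0191
```

```bash
python3 -c "
from h import *
go(.5712,-.1375,.09,62)"
```

```text
t 9.9 pos [ 0.5716 -0.1378  0.0884] F [-0.64  0.12 -1.52] w 0.0191
 yaw 62.22 tilt fix rx,ry [0.08 0.1 ] q6 0.11
  rz 0.22
  tool d mm [ 0.5  0.1 -1.6]
```

Entering without force. On to the stop.

Emit:
drive_tool(rows=[{"dx": 0.0004,"dy": 0,"dz": 0.003,"rx": 0,"ry": 0,"rz": 0},{"dx": 0,"dy": 0,"dz": 0.003,"rx": 0,"ry": 0,"rz": 0}])

```text
clock: 10.1
eef_pos: [0.5713, -0.1377, 0.082]
orientation: [[-0.885, 0.466, 0.003], [0.466, 0.885, 0.0], [-0.002, 0.001, -1.0]]
contact_force: [-0.4, 0.1, -0.4]
grip_width: 0.0186
```

Emit:
drive_tool(rows=[{"dx": 0,"dy": 0,"dz": 0.003,"rx": 0,"ry": 0,"rz": 0},{"dx": 0,"dy": 0,"dz": 0.003,"rx": 0,"ry": 0,"rz": 0}])

```text
clock: 10.3
eef_pos: [0.5718, -0.1379, 0.0779]
orientation: [[-0.885, 0.466, 0.004], [0.466, 0.885, -0.0], [-0.004, 0.002, -1.0]]
contact_force: [-8.2, 3.7, 34.0]
grip_width: 0.0189
```

Emit:
drive_tool(rows=[{"dx": 0,"dy": 0,"dz": 0.003,"rx": 0,"ry": 0,"rz": 0},{"dx": 0,"dy": 0,"dz": 0.003,"rx": 0,"ry": 0,"rz": 0},{"dx": 0,"dy": 0,"dz": 0.003,"rx": 0,"ry": 0,"rz": 0}])

```text
clock: 10.6
eef_pos: [0.5716, -0.1378, 0.0781]
orientation: [[-0.885, 0.466, 0.008], [0.466, 0.885, -0.003], [-0.008, 0.001, -1.0]]
contact_force: [-6.8, 2.6, 20.0]
grip_width: 0.0189
```

```bash
python3 -c "
from h import *
go(.5712,-.1375,.078,62)
look('d2.png')"
```

```text
t 10.6 pos [ 0.5716 -0.1378  0.0781] F [-6.78  2.57 20.04] w 0.0189
 yaw 62.22 tilt fix rx,ry [0.08 0.46] q6 0.11
  rz 0.22
  tool d mm [0.5 0.  0.1]
t 10.6 pos [ 0.5716 -0.1378  0.0781] F [-6.78  2.57 20.04] w 0.0189
 tip est [ 0.5689 -0.1362  0.0145] px 342.7919841274762 263.18416022587127
```

View pics/d2.png

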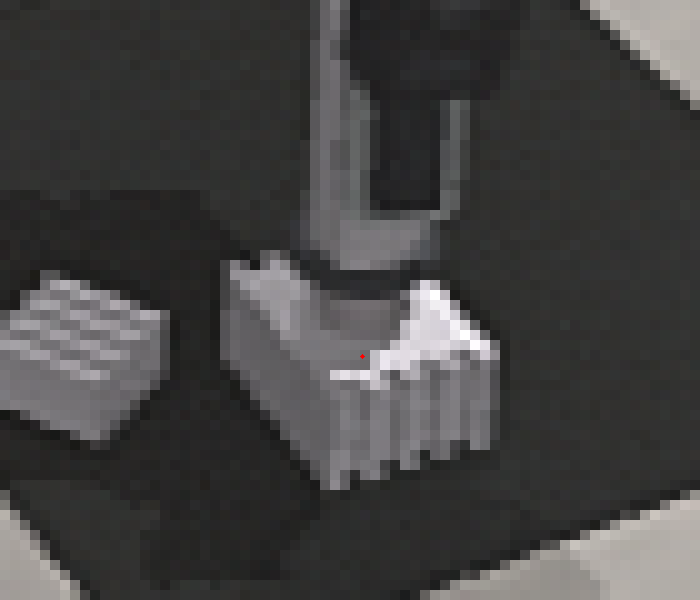

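Block 4 stopped 12 mm deep, so it also reads right. The gauge goes back to its stand.

Emit:
drive_tool(rows=[{"dx": 0,"dy": 0,"dz": -0.015,"rx": 0,"ry": 0.4,"rz": 0},{"dx": 0,"dy": 0,"dz": -0.03,"rx": 0,"ry": 0,"rz": 0},{"dx": 0,"dy": 0,"dz": -0.03,"rx": 0,"ry": 0,"rz": 0}])

```text
clock: 10.95
eef_pos: [0.5681, -0.1365, 0.1514]
orientation: [[-0.885, 0.466, -0.006], [0.466, 0.885, 0.004], [0.007, 0.0, -1.0]]
contact_force: [1.0, 0.3, -1.0]
grip_width: 0.0189
```

```bash
python3 -c "
from h import *
go(.4262,-.0140,.15,62)"
```

```text
t 10.95 pos [ 0.5681 -0.1365  0.1514] F [ 1.04  0.3  -1.04] w 0.0189
 yaw 62.22 tilt fix rx,ry [ 0.02 -0.41] q6 0.11
  rz 0.22
  tool d mm [182.8  41.6   1.4]
```

Emit:
drive_tool(rows=[{"dx": 0.045,"dy": 0.01,"dz": 0,"rx": 0,"ry": 0,"rz": 0},{"dx": 0.045,"dy": 0.01,"dz": 0,"rx": 0,"ry": 0,"rz": 0},{"dx": 0.045,"dy": 0.01,"dz": 0,"rx": 0,"ry": 0,"rz": 0},{"dx": 0.04,"dy": 0.01,"dz": 0,"rx": 0,"ry": 0,"rz": 0},{"dx": 0,"dy": 0,"dz": 0,"rx": 0,"ry": 0,"rz": 0}])

```text
clock: 11.45
eef_pos: [0.4324, -0.019, 0.1555]
orientation: [[-0.883, 0.469, 0.006], [0.469, 0.883, -0.001], [-0.006, 0.002, -1.0]]
contact_force: [0.3, -0.3, -1.8]
grip_width: 0.0189
```

```bash
python3 -c "
from h import *
go(.4262,-.0140,.12,62)"
```

```text
t 11.45 pos [ 0.4324 -0.019   0.1555] F [ 0.27 -0.32 -1.82] w 0.0189
 yaw 62.06 tilt fix rx,ry [0.12 0.34] q6 0.26
  rz 0.06
  tool d mm [ 7.8  1.5 35.5]
```

Emit:
drive_tool(rows=[{"dx": 0.0078,"dy": 0.0015,"dz": 0.018,"rx": 0,"ry": 0.3,"rz": 0},{"dx": 0.0005,"dy": 0,"dz": 0.018,"rx": 0,"ry": 0,"rz": 0},{"dx": 0,"dy": 0,"dz": 0,"rx": 0,"ry": 0,"rz": 0}])

```text
clock: 11.75
eef_pos: [0.4264, -0.0132, 0.1199]
orientation: [[-0.884, 0.467, 0.006], [0.467, 0.884, 0.0], [-0.006, 0.003, -1.0]]
contact_force: [0.7, -0.1, -2.4]
grip_width: 0.0188
```

```bash
python3 -c "
from h import *
go(.4262,-.0140,.105,62)
look('e1.png',bore=(.423,-.0123,.034))"
```

```text
t 11.75 pos [ 0.4264 -0.0132  0.1199] F [ 0.69 -0.12 -2.4 ] w 0.0188
 yaw 62.18 tilt fix rx,ry [0.18 0.32] q6 0.26
  rz 0.18
  tool d mm [-0.2 -0.8 14.9]
t 11.75 pos [ 0.4264 -0.0132  0.1199] F [ 0.69 -0.12 -2.4 ] w 0.0188
 tip est [ 0.4237 -0.0115  0.0564] px 249.47036173231626 240.1053460704222
```

View pics/e1.png

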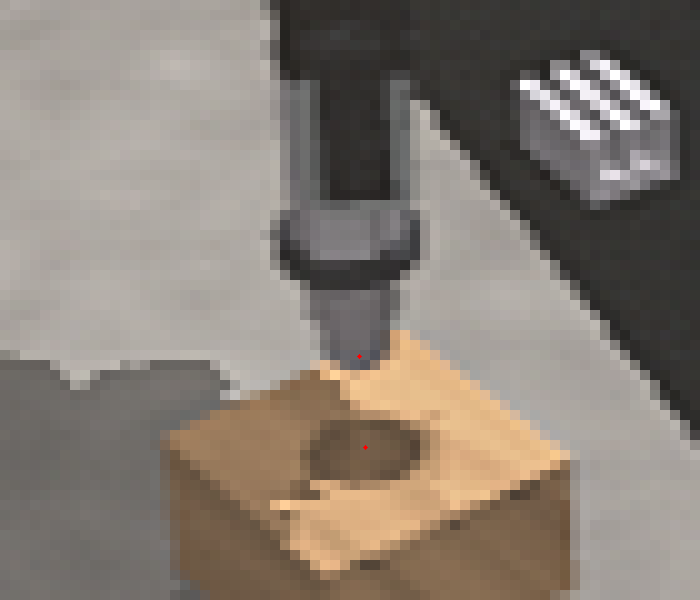

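Emit:
drive_tool(rows=[{"dx": 0,"dy": -0.0008,"dz": 0.013,"rx": 0.2,"ry": 0.3,"rz": 0},{"dx": 0.0005,"dy": 0,"dz": 0.01,"rx": 0,"ry": 0,"rz": 0}])

```text
clock: 12.0
eef_pos: [0.429, -0.0149, 0.0989]
orientation: [[-0.884, 0.467, 0.005], [0.467, 0.884, -0.002], [-0.006, 0.001, -1.0]]
contact_force: [-0.6, 0.7, -0.8]
grip_width: 0.0186
```

```bash
python3 -c "
from h import *
go(.4262,-.0140,.07,62)"
```

```text
t 12.0 pos [ 0.429  -0.0149  0.0989] F [-0.6   0.65 -0.77] w 0.0186
 yaw 62.14 tilt fix rx,ry [0.05 0.33] q6 0.26
  rz 0.14
  tool d mm [ 2.9 -0.6 28.9]
```

Emit:
drive_tool(rows=[{"dx": 0.0032,"dy": -0.0003,"dz": 0.001,"rx": 0,"ry": 0.3,"rz": 0},{"dx": 0.0008,"dy": 0,"dz": 0.006,"rx": 0,"ry": 0,"rz": 0},{"dx": 0.0005,"dy": 0,"dz": 0.006,"rx": 0,"ry": 0,"rz": 0}])

```text
clock: 12.3
eef_pos: [0.4251, -0.0134, 0.0843]
orientation: [[-0.884, 0.468, -0.0], [0.468, 0.884, 0.001], [0.001, 0.001, -1.0]]
contact_force: [-0.3, 0.1, -0.8]
grip_width: 0.019
```

```bash
python3 -c "
from h import *
go(.4262,-.0140,.07,62)"
```

```text
t 12.3 pos [ 0.4251 -0.0134  0.0843] F [-0.25  0.09 -0.75] w 0.019
 yaw 62.09 tilt fix rx,ry [ 0.04 -0.04] q6 0.27
  rz 0.09
  tool d mm [-1.3 -0.  14.3]
```

Emit:
drive_tool(rows=[{"dx": -0.0005,"dy": 0,"dz": 0.005,"rx": 0,"ry": 0,"rz": 0},{"dx": 0,"dy": 0,"dz": 0.004,"rx": 0,"ry": 0,"rz": 0},{"dx": 0,"dy": 0,"dz": 0.003,"rx": 0,"ry": 0,"rz": 0}])

```text
clock: 12.6
eef_pos: [0.4253, -0.0136, 0.0709]
orientation: [[-0.884, 0.468, -0.001], [0.468, 0.884, 0.001], [0.001, 0.001, -1.0]]
contact_force: [-0.1, 0.5, -0.4]
grip_width: 0.0191
```

```bash
python3 -c "
from h import *
go(.4262,-.0140,.07,62)"
```

```text
t 12.6 pos [ 0.4253 -0.0136  0.0709] F [-0.1   0.46 -0.43] w 0.0191
 yaw 62.09 tilt fix rx,ry [ 0.03 -0.07] q6 0.27
  rz 0.09
  tool d mm [-1.   0.1  0.9]
```

Emit:
drive_tool(rows=[{"dx": 0,"dy": 0,"dz": 0.0015,"rx": 0,"ry": 0,"rz": 0}])

```text
clock: 12.7
eef_pos: [0.4254, -0.0136, 0.0702]
orientation: [[-0.884, 0.468, -0.001], [0.468, 0.884, 0.001], [0.001, 0.001, -1.0]]
contact_force: [-7.3, 1.8, 28.6]
grip_width: 0.0193
```

Emit:
drive_tool(rows=[{"dx": 0,"dy": 0,"dz": 0.0015,"rx": 0,"ry": 0,"rz": 0}])

```text
clock: 12.8
eef_pos: [0.4254, -0.0136, 0.0702]
orientation: [[-0.884, 0.468, -0.0], [0.468, 0.884, 0.001], [0.0, 0.0, -1.0]]
contact_force: [-6.8, 0.6, 25.0]
grip_width: 0.0191
```

The collar is on the stand (25 N). Releasing.

Emit:
drive_tool(rows=[{"dx": 0,"dy": 0,"dz": -0.0005,"rx": 0,"ry": 0,"rz": 0},{"dx": 0,"dy": 0,"dz": 0,"rx": 0,"ry": 0,"rz": 0},{"dx": 0,"dy": 0,"dz": 0,"rx": 0,"ry": 0,"rz": 0},{"dx": 0,"dy": 0,"dz": 0,"rx": 0,"ry": 0,"rz": 0}], claw=0.3)

```text
clock: 13.2
eef_pos: [0.4265, -0.0138, 0.0717]
orientation: [[-0.884, 0.468, 0.003], [0.468, 0.884, -0.0], [-0.002, 0.001, -1.0]]
contact_force: [0.5, -0.4, -0.7]
grip_width: 0.0594
```

Emit:
drive_tool(rows=[{"dx": 0,"dy": 0,"dz": -0.02,"rx": 0,"ry": 0,"rz": 0},{"dx": 0,"dy": 0,"dz": -0.03,"rx": 0,"ry": 0,"rz": 0},{"dx": 0,"dy": 0,"dz": -0.04,"rx": 0,"ry": 0,"rz": 0},{"dx": 0,"dy": 0,"dz": -0.03,"rx": 0,"ry": 0,"rz": 0}])

```text
clock: 13.6
eef_pos: [0.4222, -0.0129, 0.19]
orientation: [[-0.884, 0.468, -0.01], [0.468, 0.884, 0.003], [0.01, -0.002, -1.0]]
contact_force: [0.5, -0.1, -0.2]
grip_width: 0.0596
```

```bash
python3 -c "
from h import *
go(.4262,-.0140,.15,62)
c=cam('side');cv2.imwrite('pics/f1.png',c['frame'][:,:,::-1]);c=cam('top');cv2.imwrite('pics/f2.png',c['frame'][:,:,::-1])"
```

```text
t 13.6 pos [ 0.4222 -0.0129  0.19  ] F [ 0.53 -0.07 -0.16] w 0.0596
 yaw 62.1 tilt fix rx,ry [-0.12 -0.56] q6 0.27
  rz 0.1
  tool d mm [-4.1  1.  40. ]
```

View pics/f1.png

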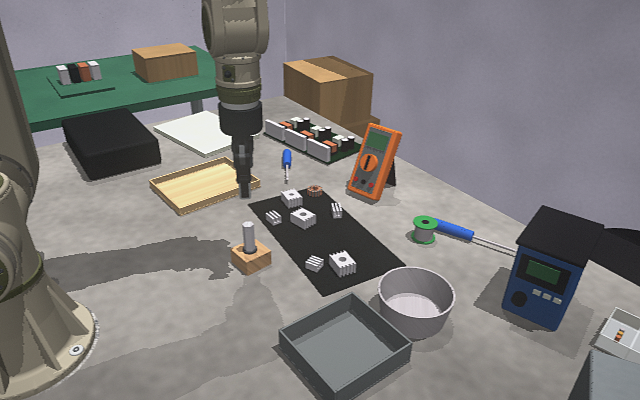

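View pics/f2.png

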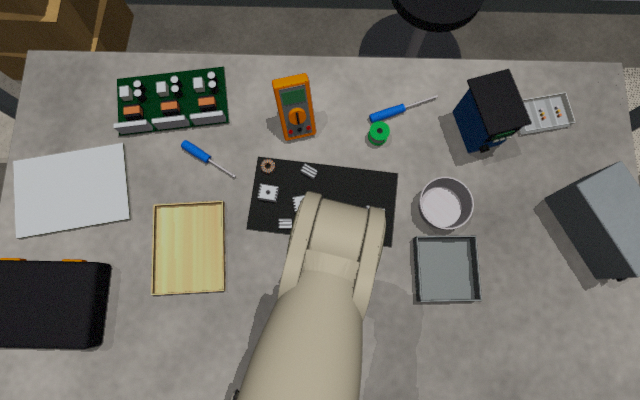

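The gauge stands upright in its stand at side px (249,238), and every part is still in place. Next I'll measure the offcuts.

```bash
cat > off.py <<'E'
from h import *
def offc(c,win,z,thr=105,K=6):
    x0,x1,y0,y1=win
    g=cv2.cvtColor(c["frame"],cv2.COLOR_RGB2GRAY)[y0:y1,x0:x1]
    g=cv2.resize(g,None,fx=K,fy=K,interpolation=cv2.INTER_CUBIC)
    m=(g>thr).astype(np.uint8); m=cv2.morphologyEx(m,cv2.MORPH_CLOSE,np.ones((21,21)))
    cs,_=cv2.findContours(m,cv2.RETR_EXTERNAL,cv2.CHAIN_APPROX_NONE); k=max(cs,key=cv2.contourArea)
    w=np.array([onz(c,(a+.5)/K-.5+x0,(b+.5)/K-.5+y0,z)[:2] for a,b in k.reshape(-1,2)],np.float32)*1000
    return cv2.minAreaRect(w)
E
python3 - <<'E'
from off import *
t=cv2.imread('pics/top0.png')[:,:,::-1]; c=cam("top"); c["frame"]=np.ascontiguousarray(t)
for n,w,z in (("A",(298,322,160,182),.023),("B",(276,294,214,232),.021),("C",(350,370,222,242),.019)):
    for thr in (130,150,165): print(n,thr,offc(c,w,z,thr))
E
```

```text
A 130 ((687.4892578125, 33.5206298828125), (46.55595779418945, 62.997894287109375), 1.2209062576293945)
A 150 ((687.941650390625, 33.530269622802734), (45.650962829589844, 62.997894287109375), 1.2209062576293945)
A 165 ((681.6471557617188, 35.1851806640625), (36.93458557128906, 19.010095596313477), 60.75799560546875)
B 130 ((540.021728515625, 92.86773681640625), (22.478988647460938, 32.76973342895508), 1.169837236404419)
B 150 ((539.8114013671875, 92.45596313476562), (21.180856704711914, 31.873260498046875), 1.1699835062026978)
B 165 ((539.8099365234375, 92.44231414794922), (20.316091537475586, 31.02790069580078), 1.170079231262207)
C 130 ((522.8515625, -99.60279846191406), (27.227109909057617, 28.04975128173828), 24.74492645263672)
C 150 ((522.85693359375, -99.74162292480469), (26.2060489654541, 26.921661376953125), 24.742416381835938)
C 165 ((522.8698120117188, -99.87673950195312), (25.320987701416016, 26.16238784790039), 24.217540740966797)
```

```bash
python3 -c "
from h import *
go(.5398,.0925,.1,91)"
```

```text
t 13.75 pos [ 0.4236 -0.0133  0.1901] F [-0.38 -0.12  0.31] w 0.0597
 yaw 62.1 tilt fix rx,ry [-0.06 -0.35] q6 0.27
  rz -28.9
  tool d mm [-118.1  103.7   90.1]
```

Emit:
drive_tool(rows=[{"dx": 0,"dy": 0,"dz": 0,"rx": 0,"ry": -0.3,"rz": -8.3},{"dx": 0,"dy": 0,"dz": 0,"rx": 0,"ry": 0,"rz": -8.3},{"dx": 0,"dy": 0,"dz": 0,"rx": 0,"ry": 0,"rz": -8.3},{"dx": 0,"dy": 0,"dz": 0,"rx": 0,"ry": 0,"rz": -4},{"dx": -0.031,"dy": 0.027,"dz": 0.01,"rx": 0,"ry": 0,"rz": 0},{"dx": -0.031,"dy": 0.027,"dz": 0.02,"rx": 0,"ry": 0,"rz": 0},{"dx": -0.031,"dy": 0.027,"dz": 0.02,"rx": 0,"ry": 0,"rz": 0},{"dx": -0.025,"dy": 0.022,"dz": 0.02,"rx": 0,"ry": 0,"rz": 0}], claw=0.44, newtons=50)

```text
clock: 14.55
eef_pos: [0.5352, 0.0948, 0.1091]
orientation: [[-0.999, -0.03, -0.01], [-0.03, 1.0, -0.0], [0.01, 0.0, -1.0]]
contact_force: [1.1, -0.5, 0.3]
grip_width: 0.0479
```

```bash
python3 -c "
from h import *
go(.5398,.0925,.06,91)"
```

```text
t 14.55 pos [0.5352 0.0948 0.1091] F [ 1.08 -0.52  0.31] w 0.0479
 yaw 91.73 tilt fix rx,ry [ 0.01 -0.56] q6 -0.0
  rz 0.73
  tool d mm [-4.6 -2.4 49.1]
```

Emit:
drive_tool(rows=[{"dx": -0.0046,"dy": -0.0024,"dz": 0.022,"rx": 0,"ry": -0.6,"rz": 0.7},{"dx": 0,"dy": 0,"dz": 0.025,"rx": 0,"ry": 0,"rz": 0},{"dx": 0,"dy": 0,"dz": 0,"rx": 0,"ry": 0,"rz": 0}])

```text
clock: 14.85
eef_pos: [0.5382, 0.0961, 0.0519]
orientation: [[-1.0, -0.023, -0.008], [-0.023, 1.0, 0.001], [0.008, 0.001, -1.0]]
contact_force: [-0.4, -0.2, -0.2]
grip_width: 0.0477
```

```bash
python3 -c "
from h import *
go(.5398,.0925,.0235,91)
c=look('g1.png',0,.017)"
```

```text
t 14.85 pos [0.5382 0.0961 0.0519] F [-0.45 -0.22 -0.23] w 0.0477
 yaw 91.3 tilt fix rx,ry [ 0.04 -0.49] q6 0.01
  rz 0.3
  tool d mm [-1.5 -3.7 28.4]
t 14.85 pos [0.5382 0.0961 0.0519] F [-0.45 -0.22 -0.23] w 0.0477
 tip est [0.5381 0.0961 0.0349] px 271.6390434487614 208.75180031150737
```

View pics/g1.png

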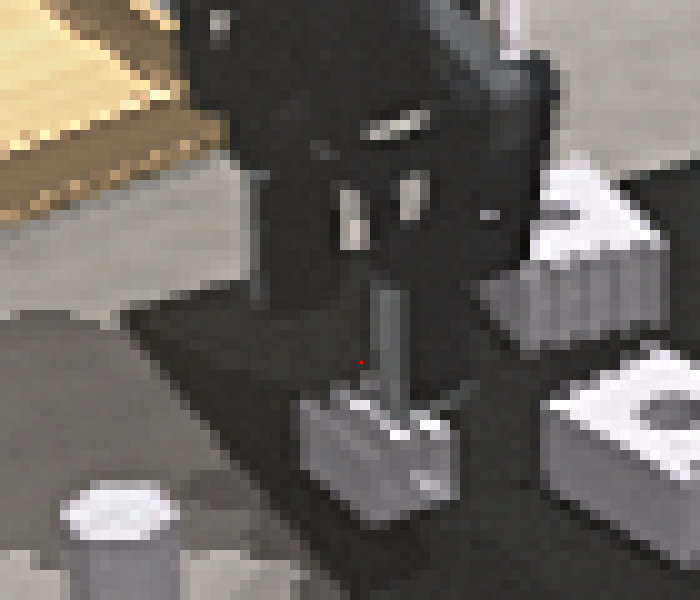

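Emit:
drive_tool(rows=[{"dx": -0.0015,"dy": -0.0045,"dz": 0.005,"rx": 0,"ry": -0.4,"rz": 0},{"dx": 0,"dy": 0,"dz": 0.007,"rx": 0,"ry": 0,"rz": 0}])

```text
clock: 15.1
eef_pos: [0.5415, 0.091, 0.0426]
orientation: [[-1.0, -0.022, 0.003], [-0.022, 1.0, 0.001], [-0.003, 0.001, -1.0]]
contact_force: [0.1, -0.6, 0.6]
grip_width: 0.0477
```

```bash
python3 -c "
from h import *
go(.5398,.0925,.0235,91)"
```

```text
t 15.1 pos [0.5415 0.091  0.0426] F [ 0.07 -0.59  0.62] w 0.0477
 yaw 91.28 tilt fix rx,ry [0.03 0.16] q6 -0.0
  rz 0.28
  tool d mm [ 1.7  1.5 19.1]
```

Emit:
drive_tool(rows=[{"dx": 0.0015,"dy": 0.001,"dz": 0.009,"rx": 0,"ry": 0,"rz": 0},{"dx": 0,"dy": 0,"dz": 0.009,"rx": 0,"ry": 0,"rz": 0},{"dx": 0,"dy": 0,"dz": 0.002,"rx": 0,"ry": 0,"rz": 0}])

```text
clock: 15.4
eef_pos: [0.5408, 0.0913, 0.0226]
orientation: [[-1.0, -0.021, 0.006], [-0.021, 1.0, 0.001], [-0.006, 0.001, -1.0]]
contact_force: [0.8, 0.1, 0.3]
grip_width: 0.0481
```

Emit:
drive_tool(rows=[{"dx": 0,"dy": 0,"dz": 0.001,"rx": 0,"ry": 0,"rz": 0},{"dx": 0,"dy": 0,"dz": 0.001,"rx": 0,"ry": 0,"rz": 0},{"dx": 0,"dy": 0,"dz": 0.001,"rx": 0,"ry": 0,"rz": 0},{"dx": 0,"dy": 0,"dz": 0.001,"rx": 0,"ry": 0,"rz": 0}], claw=1)

```text
clock: 15.8
eef_pos: [0.5409, 0.0912, 0.0214]
orientation: [[-1.0, -0.021, 0.007], [-0.021, 1.0, 0.0], [-0.007, 0.0, -1.0]]
contact_force: [-3.0, -0.2, 6.9]
grip_width: 0.0311
```

Emit:
drive_tool(rows=[{"dx": 0,"dy": 0,"dz": -0.03,"rx": 0,"ry": 0,"rz": 0},{"dx": 0,"dy": 0,"dz": -0.04,"rx": 0,"ry": 0,"rz": 0},{"dx": 0,"dy": 0,"dz": -0.04,"rx": 0,"ry": 0.4,"rz": 0}])

```text
clock: 16.1
eef_pos: [0.5353, 0.0911, 0.1291]
orientation: [[-1.0, -0.021, -0.012], [-0.021, 1.0, 0.0], [0.012, 0.0, -1.0]]
contact_force: [-0.7, 0.2, -0.5]
grip_width: 0.0304
```

```bash
python3 -c "
from h import *
go(.592,-.312,.13,91)"
```

```text
t 16.1 pos [0.5353 0.0911 0.1291] F [-0.75  0.2  -0.45] w 0.0304
 yaw 91.2 tilt fix rx,ry [ 0.02 -0.7 ] q6 -0.0
  rz 0.2
  tool d mm [ -49.7 -404.    -0.9]
```

Emit:
drive_tool(rows=[{"dx": -0.006,"dy": -0.046,"dz": 0,"rx": 0,"ry": -0.7,"rz": 0},{"dx": -0.006,"dy": -0.046,"dz": 0,"rx": 0,"ry": 0,"rz": 0},{"dx": -0.006,"dy": -0.046,"dz": 0,"rx": 0,"ry": 0,"rz": 0},{"dx": -0.006,"dy": -0.046,"dz": 0,"rx": 0,"ry": 0,"rz": 0},{"dx": -0.006,"dy": -0.046,"dz": 0,"rx": 0,"ry": 0,"rz": 0},{"dx": -0.006,"dy": -0.046,"dz": 0,"rx": 0,"ry": 0,"rz": 0},{"dx": -0.006,"dy": -0.046,"dz": 0,"rx": 0,"ry": 0,"rz": 0},{"dx": -0.006,"dy": -0.046,"dz": 0,"rx": 0,"ry": 0,"rz": 0}])

```text
clock: 16.9
eef_pos: [0.6015, -0.2819, 0.1421]
orientation: [[-0.999, -0.036, 0.021], [-0.036, 0.999, -0.001], [-0.021, -0.002, -1.0]]
contact_force: [1.1, 0.8, 0.5]
grip_width: 0.031
```

```bash
python3 -c "
from h import *
go(.592,-.312,.055,91)"
```

```text
t 16.9 pos [ 0.6015 -0.2819  0.1421] F [1.1  0.77 0.48] w 0.031
 yaw 92.05 tilt fix rx,ry [-0.11  1.22] q6 -0.6
  rz 1.05
  tool d mm [ 10.1 -29.9  87.1]
```

Emit:
drive_tool(rows=[{"dx": 0.01,"dy": -0.03,"dz": 0,"rx": 0,"ry": 1.2,"rz": 1},{"dx": 0,"dy": 0,"dz": 0.02,"rx": 0,"ry": 0,"rz": 0},{"dx": 0,"dy": 0,"dz": 0.02,"rx": 0,"ry": 0,"rz": 0}])

```text
clock: 17.2
eef_pos: [0.5949, -0.3243, 0.1045]
orientation: [[-1.0, -0.009, 0.008], [-0.009, 1.0, -0.009], [-0.008, -0.009, -1.0]]
contact_force: [0.1, 0.0, 0.1]
grip_width: 0.031
```

```bash
python3 -c "
from h import *
go(.592,-.312,.055,91)"
```

```text
t 17.2 pos [ 0.5949 -0.3243  0.1045] F [0.05 0.02 0.15] w 0.031
 yaw 90.5 tilt fix rx,ry [-0.54  0.46] q6 -0.63
  rz -0.5
  tool d mm [ 2.7 12.4 49.5]
```

Emit:
drive_tool(rows=[{"dx": 0.002,"dy": 0.012,"dz": 0,"rx": -0.5,"ry": 0.4,"rz": 0},{"dx": 0,"dy": 0,"dz": 0.02,"rx": 0,"ry": 0,"rz": 0},{"dx": 0,"dy": 0,"dz": 0.022,"rx": 0,"ry": 0,"rz": 0}])

```text
clock: 17.5
eef_pos: [0.5929, -0.3117, 0.0633]
orientation: [[-1.0, -0.007, 0.002], [-0.007, 1.0, 0.0], [-0.002, 0.0, -1.0]]
contact_force: [0.1, 0.5, -0.0]
grip_width: 0.031
```

```bash
python3 -c "
from h import *
go(.592,-.312,.055,91)"
```

```text
t 17.5 pos [ 0.5929 -0.3117  0.0633] F [ 0.12  0.55 -0.03] w 0.031
 yaw 90.42 tilt fix rx,ry [0.01 0.1 ] q6 -0.61
  rz -0.58
  tool d mm [ 0.9 -0.3  8.3]
```

Emit:
drive_tool(rows=[{"dx": 0,"dy": 0,"dz": 0.015,"rx": 0,"ry": 0,"rz": 0},{"dx": 0,"dy": 0,"dz": 0.008,"rx": 0,"ry": 0,"rz": 0},{"dx": 0,"dy": 0,"dz": 0,"rx": 0,"ry": 0,"rz": 0}])

```text
clock: 17.8
eef_pos: [0.5922, -0.3081, 0.0388]
orientation: [[-1.0, -0.01, -0.001], [-0.01, 1.0, 0.003], [0.001, 0.003, -1.0]]
contact_force: [-1.1, 0.2, 0.1]
grip_width: 0.0308
```

Emit:
drive_tool(rows=[{"dx": 0,"dy": 0,"dz": 0,"rx": 0,"ry": 0,"rz": 0},{"dx": 0,"dy": 0,"dz": 0,"rx": 0,"ry": 0,"rz": 0},{"dx": 0,"dy": 0,"dz": 0,"rx": 0,"ry": 0,"rz": 0},{"dx": 0,"dy": 0,"dz": -0.02,"rx": 0,"ry": 0,"rz": 0},{"dx": 0,"dy": 0,"dz": -0.04,"rx": 0,"ry": 0,"rz": 0},{"dx": 0,"dy": 0,"dz": -0.03,"rx": 0,"ry": 0,"rz": 0}], claw=0.44)

```text
clock: 18.4
eef_pos: [0.5912, -0.307, 0.1302]
orientation: [[-1.0, -0.01, -0.005], [-0.01, 1.0, 0.006], [0.005, 0.006, -1.0]]
contact_force: [0.4, -0.6, 0.4]
grip_width: 0.0479
```

```bash
python3 -c "
from off import *
go(.5229,-.0997,.10,24.5)
c=cam('side');crop(c,240,470,180,345,3,'h1.png')"
```

```text
t 18.4 pos [ 0.5912 -0.307   0.1302] F [ 0.39 -0.64  0.43] w 0.0479
 yaw 90.6 tilt fix rx,ry [ 0.34 -0.29] q6 -0.61
  rz 66.1
  tool d mm [217.   23.8  30.2]
```

View pics/h1.png

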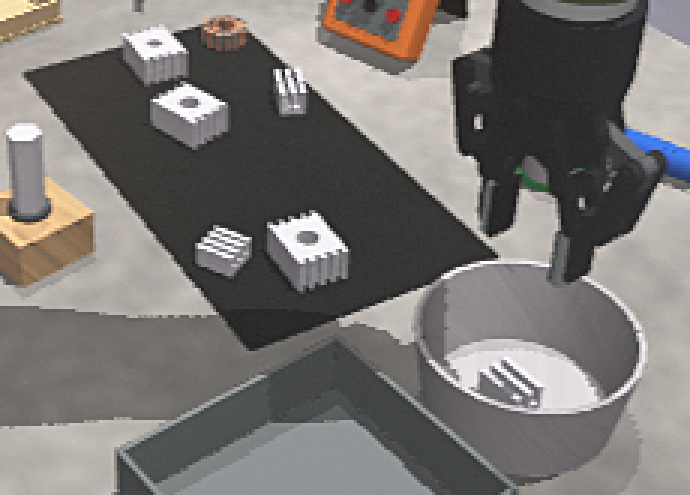

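Offcut B lies in the tub. Next is offcut C.

Emit:
drive_tool(rows=[{"dx": 0,"dy": 0,"dz": 0,"rx": 0,"ry": 0,"rz": 8.3},{"dx": 0,"dy": 0,"dz": 0,"rx": 0,"ry": 0,"rz": 8.3},{"dx": 0,"dy": 0,"dz": 0,"rx": 0,"ry": 0,"rz": 8.3},{"dx": 0,"dy": 0,"dz": 0,"rx": 0,"ry": 0,"rz": 8.3},{"dx": 0,"dy": 0,"dz": 0,"rx": 0,"ry": 0,"rz": 8.3},{"dx": 0,"dy": 0,"dz": 0,"rx": 0,"ry": 0,"rz": 8.3},{"dx": 0,"dy": 0,"dz": 0,"rx": 0,"ry": 0,"rz": 8.3},{"dx": 0,"dy": 0,"dz": 0,"rx": 0,"ry": 0,"rz": 8}])

```text
clock: 19.25
eef_pos: [0.5971, -0.312, 0.1461]
orientation: [[-0.377, 0.926, 0.016], [0.926, 0.377, -0.008], [-0.013, 0.011, -1.0]]
contact_force: [0.3, -0.2, -0.0]
grip_width: 0.0477
```

```bash
python3 -c "
from off import *
go(.5229,-.0997,.09,24.5)"
```

```text
t 19.25 pos [ 0.5971 -0.312   0.1461] F [ 0.34 -0.23 -0.  ] w 0.0477
 yaw 22.14 tilt fix rx,ry [0.65 0.77] q6 0.58
  rz -2.36
  tool d mm [223.9  20.5  56.1]
```

Emit:
drive_tool(rows=[{"dx": 0,"dy": 0,"dz": 0,"rx": 0.6,"ry": 0.8,"rz": -2.3},{"dx": 0.046,"dy": 0.004,"dz": 0.004,"rx": 0,"ry": 0,"rz": 0},{"dx": 0.046,"dy": 0.004,"dz": 0.004,"rx": 0,"ry": 0,"rz": 0},{"dx": 0.046,"dy": 0.004,"dz": 0.006,"rx": 0,"ry": 0,"rz": 0},{"dx": 0.046,"dy": 0.004,"dz": 0.01,"rx": 0,"ry": 0,"rz": 0},{"dx": 0.03,"dy": 0.003,"dz": 0.01,"rx": 0,"ry": 0,"rz": 0},{"dx": 0,"dy": 0,"dz": 0.01,"rx": 0,"ry": 0,"rz": 0}])

```text
clock: 19.95
eef_pos: [0.5279, -0.1072, 0.1034]
orientation: [[-0.407, 0.913, 0.011], [0.913, 0.407, -0.005], [-0.009, 0.008, -1.0]]
contact_force: [0.5, -0.8, 0.7]
grip_width: 0.0479
```

```bash
python3 -c "
from off import *
go(.5229,-.0997,.06,24.5)"
```

```text
t 19.95 pos [ 0.5279 -0.1072  0.1034] F [ 0.51 -0.82  0.73] w 0.0479
 yaw 24.02 tilt fix rx,ry [0.46 0.5 ] q6 0.8
  rz -0.48
  tool d mm [ 8.9 -1.4 43.4]
```

Emit:
drive_tool(rows=[{"dx": 0.0085,"dy": -0.0015,"dz": 0.015,"rx": 0.4,"ry": 0.5,"rz": -0.4},{"dx": 0,"dy": 0,"dz": 0.02,"rx": 0,"ry": 0,"rz": 0},{"dx": 0,"dy": 0,"dz": 0.003,"rx": 0,"ry": 0,"rz": 0}])

```text
clock: 20.25
eef_pos: [0.5242, -0.1005, 0.0641]
orientation: [[-0.414, 0.91, 0.003], [0.91, 0.414, -0.001], [-0.002, 0.003, -1.0]]
contact_force: [-0.9, -0.2, -0.0]
grip_width: 0.0474
```

```bash
python3 -c "
from off import *
go(.5229,-.0997,.022,24.5)"
```

```text
t 20.25 pos [ 0.5242 -0.1005  0.0641] F [-0.86 -0.24 -0.02] w 0.0474
 yaw 24.48 tilt fix rx,ry [0.15 0.11] q6 0.8
  rz -0.02
  tool d mm [ 1.3 -0.9 42.1]
```

Emit:
drive_tool(rows=[{"dx": 0.0013,"dy": -0.0009,"dz": 0.015,"rx": 0,"ry": 0,"rz": 0},{"dx": 0,"dy": 0,"dz": 0.012,"rx": 0,"ry": 0,"rz": 0},{"dx": 0,"dy": 0,"dz": 0.007,"rx": 0,"ry": 0,"rz": 0}])

```text
clock: 20.55
eef_pos: [0.5252, -0.1025, 0.0295]
orientation: [[-0.412, 0.911, 0.006], [0.911, 0.412, -0.002], [-0.004, 0.004, -1.0]]
contact_force: [-0.2, -0.4, 0.0]
grip_width: 0.048
```

```bash
python3 -c "
from off import *
go(.5229,-.0997,.0235,24.5)
look('i1.png',0,.017)"
```

```text
t 20.55 pos [ 0.5252 -0.1025  0.0295] F [-0.18 -0.41  0.01] w 0.048
 yaw 24.32 tilt fix rx,ry [0.25 0.22] q6 0.8
  rz -0.18
  tool d mm [ 3.5 -0.9  6. ]
t 20.55 pos [ 0.5252 -0.1025  0.0295] F [-0.18 -0.41  0.01] w 0.048
 tip est [ 0.5253 -0.1025  0.0125] px 315.8611978654283 262.8665473944218
```

View pics/i1.png

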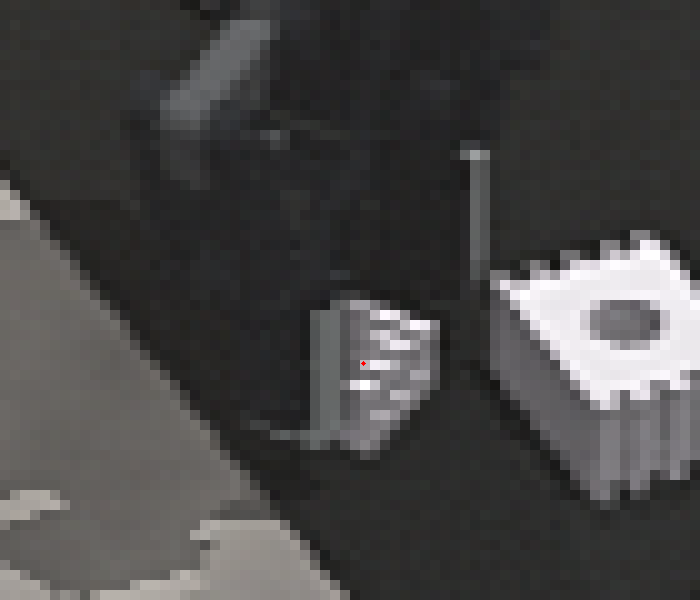

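Emit:
drive_tool(rows=[{"dx": 0.003,"dy": -0.0008,"dz": 0.005,"rx": 0,"ry": 0,"rz": 0},{"dx": 0,"dy": 0,"dz": 0.001,"rx": 0,"ry": 0,"rz": 0}])

```text
clock: 20.8
eef_pos: [0.5229, -0.1004, 0.0223]
orientation: [[-0.411, 0.912, 0.004], [0.912, 0.411, -0.001], [-0.003, 0.003, -1.0]]
contact_force: [-0.3, 0.1, -0.7]
grip_width: 0.0479
```

Emit:
drive_tool(rows=[{"dx": 0,"dy": 0,"dz": 0.001,"rx": 0,"ry": 0,"rz": 0},{"dx": 0,"dy": 0,"dz": 0.001,"rx": 0,"ry": 0,"rz": 0},{"dx": 0,"dy": 0,"dz": 0.001,"rx": 0,"ry": 0,"rz": 0},{"dx": 0,"dy": 0,"dz": 0.001,"rx": 0,"ry": 0,"rz": 0}], claw=1)

```text
clock: 21.2
eef_pos: [0.5235, -0.1006, 0.0213]
orientation: [[-0.411, 0.912, 0.006], [0.912, 0.411, -0.002], [-0.005, 0.005, -1.0]]
contact_force: [-3.0, 0.8, 6.3]
grip_width: 0.0247
```

Emit:
drive_tool(rows=[{"dx": 0,"dy": 0,"dz": -0.03,"rx": 0,"ry": 0,"rz": 0},{"dx": 0,"dy": 0,"dz": -0.04,"rx": 0,"ry": 0,"rz": 0},{"dx": 0,"dy": 0,"dz": -0.03,"rx": 0,"ry": 0,"rz": 0},{"dx": 0,"dy": 0,"dz": 0,"rx": 0,"ry": 0,"rz": 0}])

```text
clock: 21.6
eef_pos: [0.5224, -0.1, 0.1252]
orientation: [[-0.412, 0.911, 0.005], [0.911, 0.412, -0.002], [-0.004, 0.004, -1.0]]
contact_force: [0.4, -0.2, -0.6]
grip_width: 0.0247
```

```bash
python3 -c "
from off import *
go(.592,-.312,.12,24.5)"
```

```text
t 21.6 pos [ 0.5224 -0.1     0.1252] F [ 0.37 -0.15 -0.61] w 0.0247
 yaw 24.31 tilt fix rx,ry [0.23 0.24] q6 0.81
  rz -0.19
  tool d mm [-221.8  -24.6    5.2]
```

Emit:
drive_tool(rows=[{"dx": -0.045,"dy": -0.005,"dz": 0,"rx": 0,"ry": 0.2,"rz": 0},{"dx": -0.045,"dy": -0.005,"dz": 0,"rx": 0,"ry": 0,"rz": 0},{"dx": -0.045,"dy": -0.005,"dz": 0,"rx": 0,"ry": 0,"rz": 0},{"dx": -0.045,"dy": -0.005,"dz": 0,"rx": 0,"ry": 0,"rz": 0},{"dx": -0.015,"dy": -0.003,"dz": 0,"rx": 0,"ry": 0,"rz": 0},{"dx": 0,"dy": 0,"dz": 0,"rx": 0,"ry": 0,"rz": 0},{"dx": 0,"dy": 0,"dz": 0,"rx": 0,"ry": 0,"rz": 0}])

```text
clock: 22.3
eef_pos: [0.5836, -0.2917, 0.1231]
orientation: [[-0.416, 0.909, 0.005], [0.909, 0.416, 0.002], [-0.001, 0.005, -1.0]]
contact_force: [-0.2, 0.9, -0.5]
grip_width: 0.0251
```

```bash
python3 -c "
from off import *
go(.586,-.299,.06,24.5)"
```

```text
t 22.3 pos [ 0.5836 -0.2917  0.1231] F [-0.17  0.87 -0.49] w 0.0251
 yaw 24.57 tilt fix rx,ry [0.3  0.04] q6 0.55
  rz 0.07
  tool d mm [-7.7 -0.9 63.1]
```

Emit:
drive_tool(rows=[{"dx": -0.008,"dy": -0.001,"dz": 0.02,"rx": 0.3,"ry": 0,"rz": 0},{"dx": 0,"dy": 0,"dz": 0.03,"rx": 0,"ry": 0,"rz": 0},{"dx": 0,"dy": 0,"dz": 0.012,"rx": 0,"ry": 0,"rz": 0},{"dx": 0,"dy": 0,"dz": 0.001,"rx": 0,"ry": 0,"rz": 0}])

```text
clock: 22.7
eef_pos: [0.5853, -0.2938, 0.0589]
orientation: [[-0.42, 0.907, -0.001], [0.907, 0.42, 0.001], [0.001, -0.0, -1.0]]
contact_force: [-0.3, -0.4, -0.2]
grip_width: 0.0249
```

Emit:
drive_tool(rows=[{"dx": 0,"dy": 0,"dz": 0,"rx": 0,"ry": 0,"rz": 0},{"dx": 0,"dy": 0,"dz": 0,"rx": 0,"ry": 0,"rz": 0},{"dx": 0,"dy": 0,"dz": 0,"rx": 0,"ry": 0,"rz": 0},{"dx": 0,"dy": 0,"dz": -0.02,"rx": 0,"ry": 0,"rz": 0},{"dx": 0,"dy": 0,"dz": -0.04,"rx": 0,"ry": 0,"rz": 0},{"dx": 0,"dy": 0,"dz": -0.03,"rx": 0,"ry": 0,"rz": 0}], claw=0.48)

```text
clock: 23.3
eef_pos: [0.5841, -0.2906, 0.1514]
orientation: [[-0.422, 0.906, -0.004], [0.906, 0.423, 0.004], [0.005, -0.002, -1.0]]
contact_force: [0.5, -0.5, 0.8]
grip_width: 0.0445
```

```bash
python3 -c "
from off import *
go(.6817,.0352,.12,-29.2)
c=cam('side');crop(c,240,470,180,345,3,'h2.png')"
```

```text
t 23.3 pos [ 0.5841 -0.2906  0.1514] F [ 0.45 -0.47  0.85] w 0.0445
 yaw 24.99 tilt fix rx,ry [-0.14 -0.29] q6 0.55
  rz 54.19
  tool d mm [332.  -73.8  31.4]
```

View pics/h2.png

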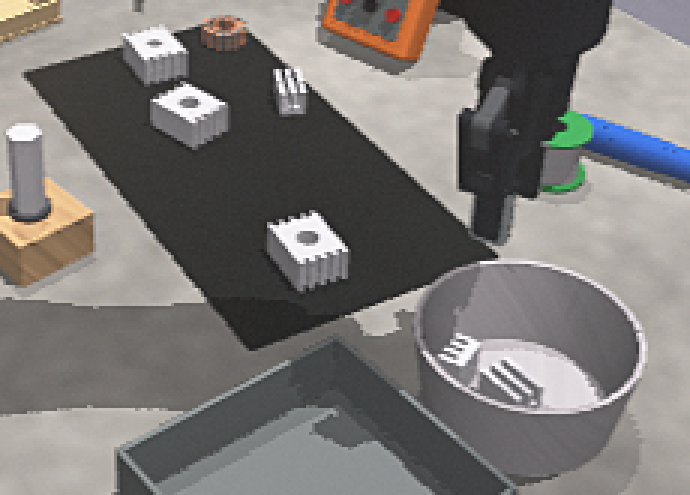

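Offcuts B and C are both in the tub. Now offcut A, by the far edge of the mat.

Emit:
drive_tool(rows=[{"dx": 0,"dy": 0,"dz": 0,"rx": 0,"ry": 0,"rz": 8},{"dx": 0,"dy": 0,"dz": 0,"rx": 0,"ry": 0,"rz": 8},{"dx": 0,"dy": 0,"dz": 0,"rx": 0,"ry": 0,"rz": 8},{"dx": 0,"dy": 0,"dz": 0,"rx": 0,"ry": 0,"rz": 8},{"dx": 0,"dy": 0,"dz": 0,"rx": 0,"ry": 0,"rz": 8},{"dx": 0,"dy": 0,"dz": 0,"rx": 0,"ry": 0,"rz": 8},{"dx": 0,"dy": 0,"dz": 0,"rx": 0,"ry": 0,"rz": 5}])

```text
clock: 24.05
eef_pos: [0.5908, -0.2951, 0.1694]
orientation: [[0.502, 0.864, 0.019], [0.865, -0.502, -0.012], [-0.001, 0.023, -1.0]]
contact_force: [0.2, -0.5, -0.3]
grip_width: 0.0443
```

```bash
python3 -c "
from off import *
go(.6817,.0352,.12,-29.2)"
```

```text
t 24.05 pos [ 0.5908 -0.2951  0.1694] F [ 0.19 -0.52 -0.26] w 0.0443
 yaw -30.16 tilt fix rx,ry [1.31 0.04] q6 1.51
  rz -0.96
  tool d mm [332.7 -81.7  49.4]
```

Emit:
drive_tool(rows=[{"dx": 0.041,"dy": -0.01,"dz": 0,"rx": 1.3,"ry": 0,"rz": -1},{"dx": 0.041,"dy": -0.01,"dz": 0,"rx": 0,"ry": 0,"rz": 0},{"dx": 0.041,"dy": -0.01,"dz": 0,"rx": 0,"ry": 0,"rz": 0},{"dx": 0.041,"dy": -0.01,"dz": 0,"rx": 0,"ry": 0,"rz": 0},{"dx": 0.041,"dy": -0.01,"dz": 0,"rx": 0,"ry": 0,"rz": 0},{"dx": 0.041,"dy": -0.01,"dz": 0,"rx": 0,"ry": 0,"rz": 0},{"dx": 0.03,"dy": -0.008,"dz": 0,"rx": 0,"ry": 0,"rz": 0},{"dx": 0,"dy": 0,"dz": 0,"rx": 0,"ry": 0,"rz": 0}])

```text
clock: 24.85
eef_pos: [0.6745, -0.0155, 0.1767]
orientation: [[0.494, 0.869, 0.015], [0.869, -0.494, -0.006], [0.002, 0.016, -1.0]]
contact_force: [-0.3, -0.6, 0.2]
grip_width: 0.0447
```

```bash
python3 -c "
from off import *
go(.6817,.0352,.12,-29.2)
c=cam('side')
print([ (n,np.round(offc(c,(325,348,198,222),.023,t)[0],1),np.round(offc(c,(325,348,198,222),.023,t)[1:][0],1),offc(c,(325,348,198,222),.023,t)[2]) for n,t in (('A',140),('A',165),('A',180))])
crop(c,300,380,160,230,8,'j1.png',[proj(c,(.6817,.0352,.023))])"
```

```text
t 24.85 pos [ 0.6745 -0.0155  0.1767] F [-0.28 -0.55  0.16] w 0.0447
 yaw -29.64 tilt fix rx,ry [ 0.94 -0.14] q6 1.95
  rz -0.44
  tool d mm [ 47.8 -18.4  56.7]
[('A', array([685.8,  30.8]), array([88.6, 39.9]), 51.94453811645508), ('A', array([687.6,  32.8]), array([83.3, 39.5]), 51.94453811645508), ('A', array([694.2,  40.9]), array([62.4, 39.1]), 51.94468688964844)]
```

View pics/j1.png

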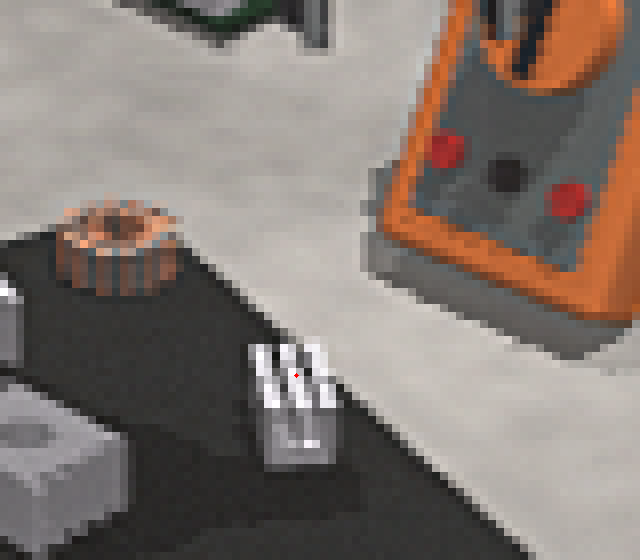

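Emit:
drive_tool(rows=[{"dx": 0.025,"dy": -0.01,"dz": 0.01,"rx": 0.9,"ry": 0,"rz": -0.4},{"dx": 0.023,"dy": -0.009,"dz": 0.03,"rx": 0,"ry": 0,"rz": 0},{"dx": 0,"dy": 0,"dz": 0.03,"rx": 0,"ry": 0,"rz": 0},{"dx": 0,"dy": 0,"dz": 0.02,"rx": 0,"ry": 0,"rz": 0}])

```text
clock: 25.3
eef_pos: [0.6869, 0.0309, 0.0921]
orientation: [[0.493, 0.87, 0.016], [0.87, -0.493, -0.002], [0.006, 0.015, -1.0]]
contact_force: [-0.4, 0.2, -0.6]
grip_width: 0.0443
```

```bash
python3 -c "
from off import *
go(.6817,.0352,.05,-29.2)"
```

```text
t 25.3 pos [0.6869 0.0309 0.0921] F [-0.44  0.2  -0.62] w 0.0443
 yaw -29.52 tilt fix rx,ry [ 0.85 -0.35] q6 2.01
  rz -0.32
  tool d mm [ 1.2 -6.7 42.1]
```

Emit:
drive_tool(rows=[{"dx": 0.0012,"dy": -0.0067,"dz": 0.015,"rx": 0.9,"ry": -0.3,"rz": -0.3},{"dx": 0,"dy": 0,"dz": 0.02,"rx": 0,"ry": 0,"rz": 0},{"dx": 0,"dy": 0,"dz": 0.003,"rx": 0,"ry": 0,"rz": 0}])

```text
clock: 25.6
eef_pos: [0.6797, 0.0324, 0.0509]
orientation: [[0.491, 0.871, -0.005], [0.871, -0.491, 0.001], [-0.002, -0.005, -1.0]]
contact_force: [1.4, 0.5, 0.6]
grip_width: 0.0441
```

```bash
python3 -c "
from off import *
go(.6817,.0352,.0235,-29.2)"
```

```text
t 25.6 pos [0.6797 0.0324 0.0509] F [1.37 0.5  0.64] w 0.0441
 yaw -29.4 tilt fix rx,ry [-0.3  0.1] q6 2.01
  rz -0.2
  tool d mm [ 3.5  0.4 27.4]
```

Emit:
drive_tool(rows=[{"dx": 0.0035,"dy": 0.0004,"dz": 0.008,"rx": -0.3,"ry": 0,"rz": 0},{"dx": 0,"dy": 0,"dz": 0.008,"rx": 0,"ry": 0,"rz": 0}])

```text
clock: 25.8
eef_pos: [0.6831, 0.0339, 0.0364]
orientation: [[0.492, 0.87, 0.002], [0.87, -0.492, -0.002], [-0.001, 0.003, -1.0]]
contact_force: [1.0, 0.2, 0.4]
grip_width: 0.0445
```

```bash
python3 -c "
from off import *
go(.6817,.0352,.0235,-29.2)
look('j2.png',0,.017)"
```

```text
t 25.8 pos [0.6831 0.0339 0.0364] F [1.03 0.19 0.38] w 0.0445
 yaw -29.5 tilt fix rx,ry [0.16 0.04] q6 2.02
  rz -0.3
  tool d mm [ 0.4 -1.9 12.9]
t 25.8 pos [0.6831 0.0339 0.0364] F [1.03 0.19 0.38] w 0.0445
 tip est [0.6832 0.0339 0.0194] px 337.3511178641605 207.7930855644364
```

View pics/j2.png

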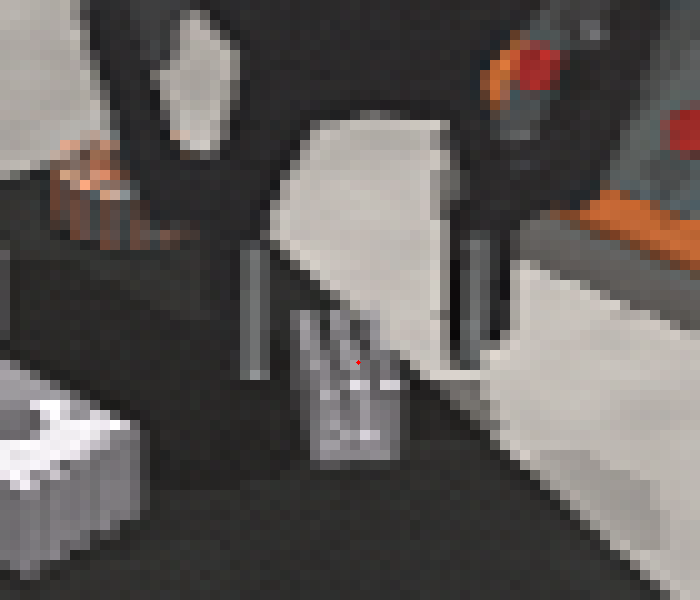

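Emit:
drive_tool(rows=[{"dx": 0.0004,"dy": -0.0015,"dz": 0.007,"rx": 0,"ry": 0,"rz": 0},{"dx": 0,"dy": 0,"dz": 0.005,"rx": 0,"ry": 0,"rz": 0},{"dx": 0,"dy": 0,"dz": 0.001,"rx": 0,"ry": 0,"rz": 0}])

```text
clock: 26.15
eef_pos: [0.6823, 0.0347, 0.0225]
orientation: [[0.493, 0.87, 0.003], [0.87, -0.493, -0.002], [-0.001, 0.004, -1.0]]
contact_force: [0.2, 0.1, 0.2]
grip_width: 0.0444
```

Emit:
drive_tool(rows=[{"dx": 0,"dy": 0,"dz": 0.001,"rx": 0,"ry": 0,"rz": 0},{"dx": 0,"dy": 0,"dz": 0.001,"rx": 0,"ry": 0,"rz": 0},{"dx": 0,"dy": 0,"dz": 0.001,"rx": 0,"ry": 0,"rz": 0},{"dx": 0,"dy": 0,"dz": 0.001,"rx": 0,"ry": 0,"rz": 0}], claw=1)

```text
clock: 26.55
eef_pos: [0.683, 0.0348, 0.0211]
orientation: [[0.492, 0.87, 0.005], [0.87, -0.492, -0.003], [0.0, 0.006, -1.0]]
contact_force: [-2.2, -0.8, 5.6]
grip_width: 0.0191
```

Emit:
drive_tool(rows=[{"dx": 0,"dy": 0,"dz": -0.03,"rx": 0,"ry": 0,"rz": 0},{"dx": 0,"dy": 0,"dz": -0.04,"rx": 0,"ry": 0,"rz": 0},{"dx": 0,"dy": 0,"dz": -0.04,"rx": 0,"ry": 0,"rz": 0},{"dx": 0,"dy": 0,"dz": 0,"rx": 0,"ry": 0,"rz": 0}])

```text
clock: 26.95
eef_pos: [0.6811, 0.0352, 0.1332]
orientation: [[0.492, 0.87, 0.001], [0.87, -0.492, -0.002], [-0.001, 0.002, -1.0]]
contact_force: [1.1, 0.3, 1.2]
grip_width: 0.019
```

```bash
python3 -c "
from off import *
go(.592,-.312,.12)"
```

```text
t 26.95 pos [0.6811 0.0352 0.1332] F [1.14 0.33 1.22] w 0.019
 yaw -29.49 tilt fix rx,ry [0.12 0.08] q6 2.02
  tool d mm [-346.    93.4   13.2]
```

Emit:
drive_tool(rows=[{"dx": -0.042,"dy": 0.0115,"dz": 0,"rx": 0,"ry": 0,"rz": 0},{"dx": -0.042,"dy": 0.0115,"dz": 0,"rx": 0,"ry": 0,"rz": 0},{"dx": -0.042,"dy": 0.0115,"dz": 0,"rx": 0,"ry": 0,"rz": 0},{"dx": -0.042,"dy": 0.0115,"dz": 0,"rx": 0,"ry": 0,"rz": 0},{"dx": -0.042,"dy": 0.0115,"dz": 0,"rx": 0,"ry": 0,"rz": 0},{"dx": -0.042,"dy": 0.0115,"dz": 0,"rx": 0,"ry": 0,"rz": 0},{"dx": -0.042,"dy": 0.0115,"dz": 0,"rx": 0,"ry": 0,"rz": 0},{"dx": -0.03,"dy": 0.008,"dz": 0,"rx": 0,"ry": 0,"rz": 0}])

```text
clock: 27.75
eef_pos: [0.6002, -0.2961, 0.1335]
orientation: [[0.482, 0.876, 0.008], [0.876, -0.482, -0.002], [0.002, 0.008, -1.0]]
contact_force: [-0.0, 0.5, -0.8]
grip_width: 0.0188
```

Emit:
drive_tool(rows=[{"dx": 0,"dy": 0,"dz": 0,"rx": 0,"ry": 0,"rz": 0},{"dx": 0,"dy": 0,"dz": 0,"rx": 0,"ry": 0,"rz": 0}])

```text
clock: 27.95
eef_pos: [0.5982, -0.3013, 0.1323]
orientation: [[0.488, 0.873, 0.007], [0.873, -0.488, -0.003], [0.001, 0.008, -1.0]]
contact_force: [-0.1, 0.7, -0.6]
grip_width: 0.0189
```

```bash
python3 -c "
from off import *
go(.598,-.322,.06,-29.5)"
```

```text
t 27.95 pos [ 0.5982 -0.3013  0.1323] F [-0.05  0.69 -0.57] w 0.0189
 yaw -29.23 tilt fix rx,ry [ 0.44 -0.06] q6 1.49
  rz 0.27
  tool d mm [-18.2  10.   72.3]
```

Emit:
drive_tool(rows=[{"dx": -0.018,"dy": 0.01,"dz": 0.01,"rx": 0.4,"ry": 0,"rz": 0},{"dx": 0,"dy": 0,"dz": 0.03,"rx": 0,"ry": 0,"rz": 0},{"dx": 0,"dy": 0,"dz": 0.027,"rx": 0,"ry": 0,"rz": 0},{"dx": 0,"dy": 0,"dz": 0.003,"rx": 0,"ry": 0,"rz": 0}])

```text
clock: 28.35
eef_pos: [0.6007, -0.3187, 0.0616]
orientation: [[0.484, 0.875, 0.004], [0.875, -0.484, 0.0], [0.002, 0.003, -1.0]]
contact_force: [-0.3, 0.2, -0.2]
grip_width: 0.0189
```

Emit:
drive_tool(rows=[{"dx": 0,"dy": 0,"dz": 0,"rx": 0,"ry": 0,"rz": 0},{"dx": 0,"dy": 0,"dz": 0,"rx": 0,"ry": 0,"rz": 0},{"dx": 0,"dy": 0,"dz": 0,"rx": 0,"ry": 0,"rz": 0},{"dx": 0,"dy": 0,"dz": -0.02,"rx": 0,"ry": 0,"rz": 0},{"dx": 0,"dy": 0,"dz": -0.04,"rx": 0,"ry": 0,"rz": 0},{"dx": 0,"dy": 0,"dz": -0.03,"rx": 0,"ry": 0,"rz": 0}], claw=0.48)

```text
clock: 28.95
eef_pos: [0.6005, -0.3139, 0.154]
orientation: [[0.48, 0.877, -0.0], [0.877, -0.48, 0.003], [0.003, -0.002, -1.0]]
contact_force: [-0.2, 0.1, -0.4]
grip_width: 0.0443
```

```bash
python3 -c "
from meas import *
go(.568,-.1358,.10,-9.4)
c=cam('side');crop(c,240,470,180,345,3,'h3.png')
for b in blobs(c,.027,180,(255,372,185,290),20): 
  if b['holes']: print(b)"
```

```text
t 28.95 pos [ 0.6005 -0.3139  0.154 ] F [-0.16  0.09 -0.35] w 0.0443
 yaw -28.67 tilt fix rx,ry [-0.11 -0.16] q6 1.47
  rz -19.27
  tool d mm [170.4 -61.1  54. ]
{'px': (301.1, 279.9), 'c': array([ 465. , -138.8]), 'size': array([55.7, 44.3]), 'ang': 33.4, 'holes': [(467.1, -154.9, 7.4)]}
{'px': (342.6, 259.3), 'c': array([ 566.6, -136.3]), 'size': array([48.3, 37.2]), 'ang': 80.5, 'holes': [(566.8, -136.2, 15.5)]}
{'px': (303.1, 214.2), 'c': array([593.2,  47.9]), 'size': array([37.8, 47.5]), 'ang': 11.3, 'holes': [(593.1, 48.2, 15.8)]}
{'px': (288.6, 192.6), 'c': array([609.5, 157.7]), 'size': array([ 74.2, 136.7]), 'ang': 58.1, 'holes': [(619.1, 139.9, 11.1), (645.6, 157.0, 10.5)]}
```

View pics/h3.png

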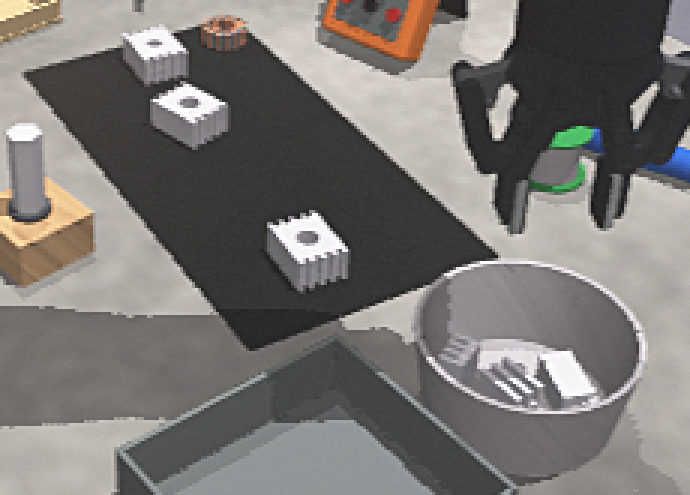

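All three offcuts are in the tub. Next is block 4, which goes to the tray.

Emit:
drive_tool(rows=[{"dx": 0,"dy": 0,"dz": 0,"rx": 0,"ry": 0,"rz": -8},{"dx": 0,"dy": 0,"dz": 0,"rx": 0,"ry": 0,"rz": -8},{"dx": 0,"dy": 0,"dz": 0,"rx": 0,"ry": 0,"rz": -3.2},{"dx": 0.043,"dy": -0.015,"dz": 0,"rx": 0,"ry": 0,"rz": 0},{"dx": 0.043,"dy": -0.015,"dz": 0,"rx": 0,"ry": 0,"rz": 0},{"dx": 0.043,"dy": -0.015,"dz": 0.01,"rx": 0,"ry": 0,"rz": 0},{"dx": 0.033,"dy": -0.012,"dz": 0.01,"rx": 0,"ry": 0,"rz": 0},{"dx": 0,"dy": 0,"dz": 0.01,"rx": 0,"ry": 0,"rz": 0}], claw=0.33)

```text
clock: 29.8
eef_pos: [0.578, -0.1465, 0.1435]
orientation: [[0.153, 0.988, 0.034], [0.988, -0.152, -0.016], [-0.011, 0.036, -0.999]]
contact_force: [-0.1, -0.1, 0.4]
grip_width: 0.0568
```

```bash
python3 -c "
from off import *
go(.5677,-.136,.07,-9.4)"
```

```text
t 29.8 pos [ 0.578  -0.1465  0.1435] F [-0.08 -0.11  0.4 ] w 0.0568
 yaw -8.77 tilt fix rx,ry [2.06 0.63] q6 1.34
  rz 0.63
  tool d mm [  8.6 -11.9  73.5]
```

Emit:
drive_tool(rows=[{"dx": 0.0086,"dy": -0.0119,"dz": 0.02,"rx": 2,"ry": 0.6,"rz": 0.6},{"dx": 0,"dy": 0,"dz": 0.03,"rx": 0,"ry": 0,"rz": 0},{"dx": 0,"dy": 0,"dz": 0.015,"rx": 0,"ry": 0,"rz": 0},{"dx": 0,"dy": 0,"dz": 0.002,"rx": 0,"ry": 0,"rz": 0}])

```text
clock: 30.2
eef_pos: [0.5685, -0.1362, 0.0741]
orientation: [[0.165, 0.986, 0.0], [0.986, -0.165, -0.0], [-0.0, 0.0, -1.0]]
contact_force: [-0.3, -0.0, 0.2]
grip_width: 0.0574
```

```bash
python3 -c "
from off import *
go(.5677,-.136,.04,-9.4)"
```

```text
t 30.2 pos [ 0.5685 -0.1362  0.0741] F [-0.34 -0.02  0.15] w 0.0574
 yaw -9.47 tilt fix rx,ry [0.01 0.01] q6 1.36
  rz -0.07
  tool d mm [ 0.1 -0.8 34.1]
```

Emit:
drive_tool(rows=[{"dx": 0,"dy": -0.0008,"dz": 0.015,"rx": 0,"ry": 0,"rz": 0},{"dx": 0,"dy": 0,"dz": 0.015,"rx": 0,"ry": 0,"rz": 0}])

```text
clock: 30.4
eef_pos: [0.5691, -0.138, 0.0445]
orientation: [[0.167, 0.986, 0.002], [0.986, -0.167, -0.001], [-0.0, 0.002, -1.0]]
contact_force: [-0.0, -0.3, -0.3]
grip_width: 0.0572
```

```bash
python3 -c "
from off import *
go(.5677,-.136,.024,-9.4)
look('k1.png',0,.017)"
```

```text
t 30.4 pos [ 0.5691 -0.138   0.0445] F [-0.03 -0.28 -0.29] w 0.0572
 yaw -9.63 tilt fix rx,ry [0.1  0.03] q6 1.36
  rz -0.23
  tool d mm [ 1.8 -1.7 20.5]
t 30.4 pos [ 0.5691 -0.138   0.0445] F [-0.03 -0.28 -0.29] w 0.0572
 tip est [ 0.5691 -0.138   0.0275] px 343.6754911149682 258.58882180714215
```

View pics/k1.png

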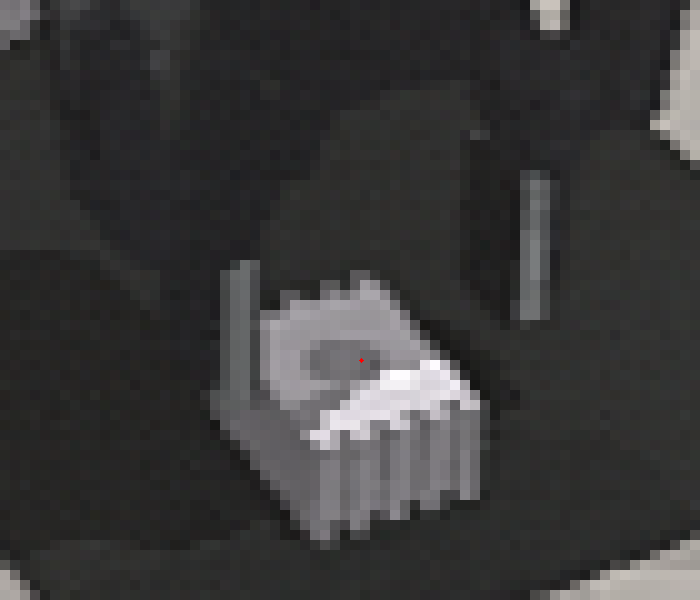

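Emit:
drive_tool(rows=[{"dx": 0.0018,"dy": -0.002,"dz": 0.004,"rx": 0,"ry": 0,"rz": 0},{"dx": 0,"dy": -0.0004,"dz": 0.008,"rx": 0,"ry": 0,"rz": 0},{"dx": 0,"dy": -0.0004,"dz": 0.007,"rx": 0,"ry": 0,"rz": 0},{"dx": 0,"dy": 0,"dz": 0.001,"rx": 0,"ry": 0,"rz": 0}])

```text
clock: 30.85
eef_pos: [0.5661, -0.137, 0.022]
orientation: [[0.17, 0.985, -0.001], [0.985, -0.17, 0.0], [0.0, -0.001, -1.0]]
contact_force: [0.2, 0.0, -0.1]
grip_width: 0.0572
```

```bash
python3 -c "
from off import *
go(.5677,-.136,.024,-9.4)"
```

```text
t 30.85 pos [ 0.5661 -0.137   0.022 ] F [ 0.2   0.04 -0.07] w 0.0572
 yaw -9.79 tilt fix rx,ry [-0.04 -0.  ] q6 1.37
  rz -0.39
  tool d mm [ 1.2  1.4 -2. ]
```

Emit:
drive_tool(rows=[{"dx": 0.001,"dy": 0.0014,"dz": -0.0015,"rx": 0,"ry": 0,"rz": 0},{"dx": 0,"dy": 0,"dz": 0.0007,"rx": 0,"ry": 0,"rz": 0},{"dx": 0,"dy": 0,"dz": 0.0007,"rx": 0,"ry": 0,"rz": 0},{"dx": 0,"dy": 0,"dz": 0.0007,"rx": 0,"ry": 0,"rz": 0},{"dx": 0,"dy": 0,"dz": 0.0007,"rx": 0,"ry": 0,"rz": 0}], claw=1, newtons=60)

```text
clock: 31.35
eef_pos: [0.5689, -0.1365, 0.0239]
orientation: [[0.17, 0.985, 0.002], [0.985, -0.17, -0.001], [-0.001, 0.002, -1.0]]
contact_force: [-3.0, 0.2, 6.0]
grip_width: 0.0349
```

Emit:
drive_tool(rows=[{"dx": 0,"dy": 0,"dz": -0.03,"rx": 0,"ry": 0,"rz": 0},{"dx": 0,"dy": 0,"dz": -0.04,"rx": 0,"ry": 0,"rz": 0},{"dx": 0,"dy": 0,"dz": -0.04,"rx": 0,"ry": 0,"rz": 0},{"dx": 0,"dy": 0,"dz": 0,"rx": 0,"ry": 0,"rz": 0}])

```text
clock: 31.75
eef_pos: [0.5675, -0.1357, 0.1352]
orientation: [[0.17, 0.986, -0.002], [0.986, -0.17, 0.001], [0.0, -0.002, -1.0]]
contact_force: [1.0, -0.9, -1.6]
grip_width: 0.0346
```

```bash
python3 -c "
from off import *
go(.53,.335,.12)
look('k2.png',0,.017)"
```

```text
t 31.75 pos [ 0.5675 -0.1357  0.1352] F [ 1.02 -0.92 -1.58] w 0.0346
 yaw -9.76 tilt fix rx,ry [-0.11 -0.01] q6 1.37
  tool d mm [ 457.5 -116.8   15.2]
t 31.75 pos [ 0.5675 -0.1357  0.1352] F [ 1.02 -0.92 -1.58] w 0.0346
 tip est [ 0.5675 -0.1357  0.1182] px 344.28140281503204 221.10406466192364
```

View pics/k2.png

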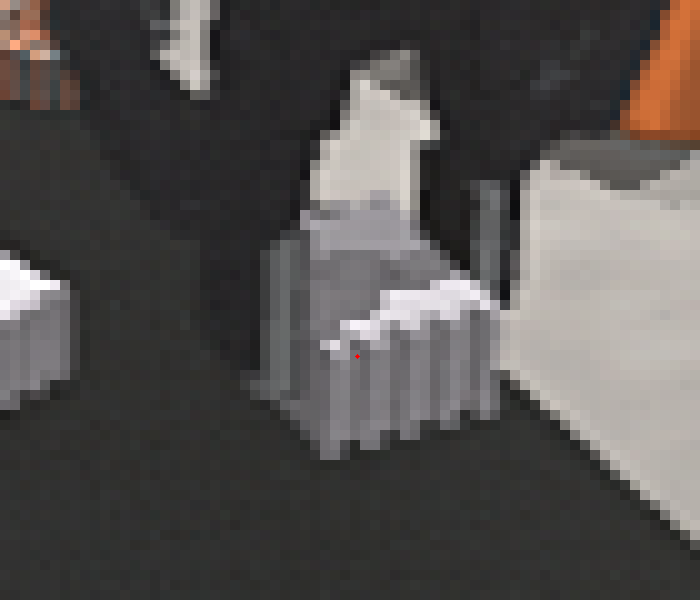

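Emit:
drive_tool(rows=[{"dx": 0.046,"dy": -0.0117,"dz": 0,"rx": 0,"ry": 0,"rz": 0},{"dx": 0.046,"dy": -0.0117,"dz": 0,"rx": 0,"ry": 0,"rz": 0},{"dx": 0.046,"dy": -0.0117,"dz": 0,"rx": 0,"ry": 0,"rz": 0},{"dx": 0.046,"dy": -0.0117,"dz": 0,"rx": 0,"ry": 0,"rz": 0},{"dx": 0.046,"dy": -0.0117,"dz": 0,"rx": 0,"ry": 0,"rz": 0},{"dx": 0.046,"dy": -0.0117,"dz": 0,"rx": 0,"ry": 0,"rz": 0},{"dx": 0.046,"dy": -0.0117,"dz": 0,"rx": 0,"ry": 0,"rz": 0},{"dx": 0.046,"dy": -0.0117,"dz": 0,"rx": 0,"ry": 0,"rz": 0}])

```text
clock: 32.6
eef_pos: [0.534, 0.2489, 0.1209]
orientation: [[0.184, 0.983, -0.016], [0.983, -0.184, -0.001], [-0.004, -0.016, -1.0]]
contact_force: [0.6, -0.0, -1.6]
grip_width: 0.0346
```

```bash
python3 -c "
from off import *
go(.53,.335,.12)"
```

```text
t 32.6 pos [0.534  0.2489 0.1209] F [ 0.56 -0.04 -1.55] w 0.0346
 yaw -10.61 tilt fix rx,ry [-0.89  0.22] q6 2.05
  tool d mm [ 83.9 -19.8   0.9]
```

Emit:
drive_tool(rows=[{"dx": 0.035,"dy": -0.01,"dz": 0,"rx": -0.9,"ry": 0,"rz": 0},{"dx": 0.03,"dy": -0.008,"dz": 0,"rx": 0,"ry": 0,"rz": 0},{"dx": 0,"dy": 0,"dz": 0,"rx": 0,"ry": 0,"rz": 0},{"dx": 0,"dy": 0,"dz": 0,"rx": 0,"ry": 0,"rz": 0}])

```text
clock: 33.0
eef_pos: [0.5224, 0.3247, 0.1127]
orientation: [[0.174, 0.985, -0.009], [0.985, -0.174, -0.006], [-0.008, -0.008, -1.0]]
contact_force: [-0.6, -0.1, -1.1]
grip_width: 0.0348
```

```bash
python3 -c "
from off import *
go(.53,.335,.06)"
```

```text
t 33.0 pos [0.5224 0.3247 0.1127] F [-0.62 -0.13 -1.08] w 0.0348
 yaw -10.03 tilt fix rx,ry [-0.44  0.44] q6 2.17
  tool d mm [11.5  5.7 52.7]
```

Emit:
drive_tool(rows=[{"dx": 0.006,"dy": 0.005,"dz": 0.02,"rx": -0.4,"ry": 0.4,"rz": 0},{"dx": 0,"dy": 0,"dz": 0.03,"rx": 0,"ry": 0,"rz": 0},{"dx": 0,"dy": 0,"dz": 0.02,"rx": 0,"ry": 0,"rz": 0},{"dx": 0,"dy": 0,"dz": 0,"rx": 0,"ry": 0,"rz": 0}])

```text
clock: 33.4
eef_pos: [0.5277, 0.3252, 0.0377]
orientation: [[0.178, 0.984, -0.004], [0.984, -0.178, -0.003], [-0.003, -0.003, -1.0]]
contact_force: [-0.7, -0.8, -1.2]
grip_width: 0.0349
```

```bash
python3 -c "
from off import *
go(.525,.330,.0255)"
```

```text
t 33.4 pos [0.5277 0.3252 0.0377] F [-0.66 -0.78 -1.19] w 0.0349
 yaw -10.26 tilt fix rx,ry [-0.18  0.2 ] q6 2.17
  tool d mm [ 4.3 -3.6 12.2]
```

Emit:
drive_tool(rows=[{"dx": 0,"dy": 0,"dz": 0.006,"rx": -0.2,"ry": 0.2,"rz": 0},{"dx": 0,"dy": 0,"dz": 0.004,"rx": 0,"ry": 0,"rz": 0},{"dx": 0,"dy": 0,"dz": 0.002,"rx": 0,"ry": 0,"rz": 0}])

```text
clock: 33.7
eef_pos: [0.5287, 0.3229, 0.0259]
orientation: [[0.181, 0.983, 0.001], [0.983, -0.181, 0.0], [0.0, 0.001, -1.0]]
contact_force: [0.0, 0.4, -1.7]
grip_width: 0.0347
```

Emit:
drive_tool(rows=[{"dx": 0,"dy": 0,"dz": 0.0015,"rx": 0,"ry": 0,"rz": 0}])

```text
clock: 33.8
eef_pos: [0.5292, 0.3229, 0.0249]
orientation: [[0.182, 0.983, 0.002], [0.983, -0.182, 0.0], [0.001, 0.002, -1.0]]
contact_force: [0.2, -0.4, 1.4]
grip_width: 0.0345
```

Just touching. Releasing.

Emit:
drive_tool(rows=[{"dx": 0,"dy": 0,"dz": 0.0005,"rx": 0,"ry": 0,"rz": 0},{"dx": 0,"dy": 0,"dz": 0,"rx": 0,"ry": 0,"rz": 0},{"dx": 0,"dy": 0,"dz": 0,"rx": 0,"ry": 0,"rz": 0},{"dx": 0,"dy": 0,"dz": 0,"rx": 0,"ry": 0,"rz": 0},{"dx": 0,"dy": 0,"dz": -0.01,"rx": 0,"ry": 0,"rz": 0},{"dx": 0,"dy": 0,"dz": -0.03,"rx": 0,"ry": 0,"rz": 0},{"dx": 0,"dy": 0,"dz": -0.04,"rx": 0,"ry": 0,"rz": 0},{"dx": 0,"dy": 0,"dz": -0.03,"rx": 0,"ry": 0,"rz": 0}], claw=0.33)

```text
clock: 34.6
eef_pos: [0.5269, 0.3223, 0.1369]
orientation: [[0.181, 0.983, -0.003], [0.983, -0.181, -0.002], [-0.002, -0.003, -1.0]]
contact_force: [0.1, 0.8, -0.7]
grip_width: 0.057
```

```bash
python3 -c "
from meas import *
go(.594,.049,.12,11.5)
c=cam('side');crop(c,140,360,140,300,3.6,'l1.png')
c=cam('side')
for b in blobs(c,.027,180,(255,372,185,290),20): 
  if b['holes']: print(b)"
```

```text
t 34.6 pos [0.5269 0.3223 0.1369] F [ 0.11  0.77 -0.67] w 0.057
 yaw -10.43 tilt fix rx,ry [-0.16  0.13] q6 2.17
  rz -21.93
  tool d mm [-281.2   11.3   16.9]
{'px': (261.1, 249.0), 'c': array([451.3, -13.6]), 'size': array([65.4, 33. ]), 'ang': 61.3, 'holes': [(444.0, -21.5, 8.2)]}
{'px': (303.1, 214.2), 'c': array([593.1,  48.2]), 'size': array([37., 47.]), 'ang': 11.7, 'holes': [(593.1, 48.5, 16.6)]}
{'px': (291.4, 194.1), 'c': array([619.2, 141.9]), 'size': array([50. , 38.4]), 'ang': 81.0, 'holes': [(619.1, 139.9, 12.3)]}
```

View pics/l1.png

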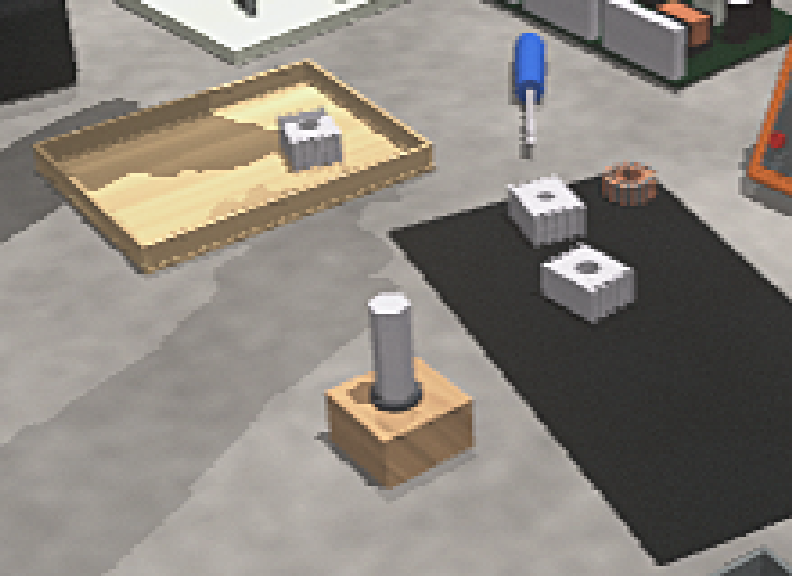

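Block 4 stands upright in the tray. Now block 2.

Emit:
drive_tool(rows=[{"dx": 0,"dy": 0,"dz": 0,"rx": 0,"ry": 0,"rz": -8},{"dx": 0,"dy": 0,"dz": 0,"rx": 0,"ry": 0,"rz": -8},{"dx": 0,"dy": 0,"dz": 0,"rx": 0,"ry": 0,"rz": -6},{"dx": -0.046,"dy": 0.002,"dz": 0,"rx": 0,"ry": 0,"rz": 0},{"dx": -0.046,"dy": 0.002,"dz": 0,"rx": 0,"ry": 0,"rz": 0},{"dx": -0.046,"dy": 0.002,"dz": 0,"rx": 0,"ry": 0,"rz": 0},{"dx": -0.046,"dy": 0.002,"dz": 0,"rx": 0,"ry": 0,"rz": 0},{"dx": -0.046,"dy": 0.002,"dz": 0,"rx": 0,"ry": 0,"rz": 0}])

```text
clock: 35.5
eef_pos: [0.5897, 0.1021, 0.1417]
orientation: [[-0.231, 0.973, 0.007], [0.973, 0.231, 0.005], [0.003, 0.008, -1.0]]
contact_force: [0.8, -0.1, -0.0]
grip_width: 0.0574
```

Emit:
drive_tool(rows=[{"dx": 0,"dy": 0,"dz": 0,"rx": 0,"ry": 0,"rz": 0},{"dx": 0,"dy": 0,"dz": 0,"rx": 0,"ry": 0,"rz": 0}])

```text
clock: 35.7
eef_pos: [0.5909, 0.0958, 0.1413]
orientation: [[-0.222, 0.975, 0.008], [0.975, 0.222, 0.004], [0.002, 0.008, -1.0]]
contact_force: [-0.1, 0.2, 1.1]
grip_width: 0.0571
```

```bash
python3 -c "
from off import *
go(.594,.0488,.08,11.5)"
```

```text
t 35.7 pos [0.5909 0.0958 0.1413] F [-0.14  0.15  1.13] w 0.0571
 yaw 12.82 tilt fix rx,ry [ 0.47 -0.11] q6 1.37
  rz 1.32
  tool d mm [-46.7  -6.4  61.3]
```

Emit:
drive_tool(rows=[{"dx": -0.025,"dy": -0.003,"dz": 0.01,"rx": 0.5,"ry": 0,"rz": 1.2},{"dx": -0.021,"dy": -0.003,"dz": 0.02,"rx": 0,"ry": 0,"rz": 0},{"dx": 0,"dy": 0,"dz": 0.02,"rx": 0,"ry": 0,"rz": 0},{"dx": 0,"dy": 0,"dz": 0,"rx": 0,"ry": 0,"rz": 0}])

```text
clock: 36.1
eef_pos: [0.5945, 0.0529, 0.0905]
orientation: [[-0.206, 0.979, -0.0], [0.979, 0.206, 0.003], [0.003, 0.0, -1.0]]
contact_force: [-0.7, 0.4, 0.6]
grip_width: 0.057
```

```bash
python3 -c "
from off import *
go(.594,.0488,.05,11.5)"
```

```text
t 36.1 pos [0.5945 0.0529 0.0905] F [-0.67  0.37  0.61] w 0.057
 yaw 11.9 tilt fix rx,ry [ 0.03 -0.16] q6 1.32
  rz 0.4
  tool d mm [-3.9 -1.3 40.5]
```

Emit:
drive_tool(rows=[{"dx": -0.0039,"dy": -0.0013,"dz": 0.02,"rx": 0,"ry": -0.1,"rz": 0.4},{"dx": 0,"dy": 0,"dz": 0.02,"rx": 0,"ry": 0,"rz": 0},{"dx": 0,"dy": 0,"dz": 0.003,"rx": 0,"ry": 0,"rz": 0}])

```text
clock: 36.4
eef_pos: [0.5945, 0.053, 0.049]
orientation: [[-0.204, 0.979, 0.003], [0.979, 0.204, 0.001], [0.001, 0.003, -1.0]]
contact_force: [-1.2, 0.4, 0.2]
grip_width: 0.0571
```

```bash
python3 -c "
from off import *
go(.594,.0488,.023,11.5)
look('m1.png',0,.017)"
```

```text
t 36.4 pos [0.5945 0.053  0.049 ] F [-1.2   0.36  0.15] w 0.0571
 yaw 11.8 tilt fix rx,ry [ 0.16 -0.05] q6 1.32
  rz 0.3
  tool d mm [-4.  -1.4 26. ]
t 36.4 pos [0.5945 0.053  0.049 ] F [-1.2   0.36  0.15] w 0.0571
 tip est [0.5946 0.053  0.032 ] px 302.1510236925269 210.83054181416233
```

View pics/m1.png

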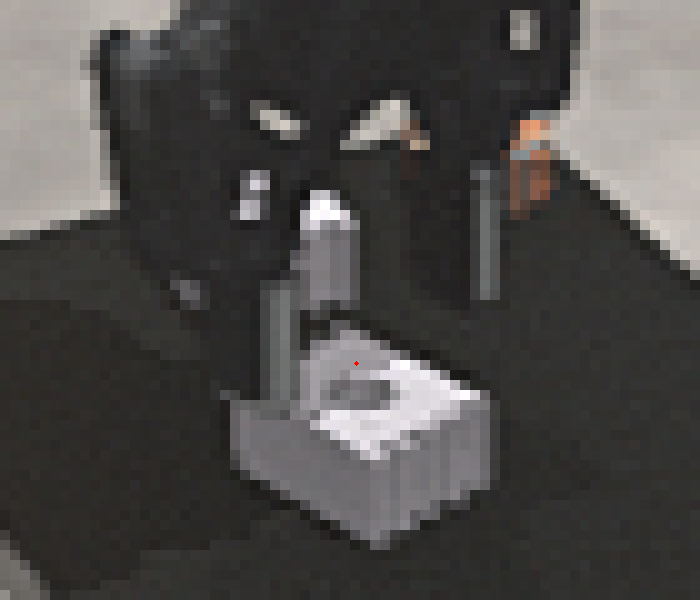

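Emit:
drive_tool(rows=[{"dx": -0.0055,"dy": -0.001,"dz": 0.003,"rx": 0,"ry": 0,"rz": 0.2},{"dx": -0.0005,"dy": 0,"dz": 0.008,"rx": 0,"ry": 0,"rz": 0}])

```text
clock: 36.65
eef_pos: [0.5972, 0.0481, 0.0415]
orientation: [[-0.203, 0.979, 0.008], [0.979, 0.203, 0.001], [-0.0, 0.008, -1.0]]
contact_force: [-0.2, -0.3, -0.3]
grip_width: 0.0571
```

```bash
python3 -c "
from off import *
go(.594,.0488,.023,11.5)"
```

```text
t 36.65 pos [0.5972 0.0481 0.0415] F [-0.2  -0.25 -0.27] w 0.0571
 yaw 11.74 tilt fix rx,ry [0.46 0.02] q6 1.31
  rz 0.24
  tool d mm [ 1.3 -3.  18.5]
```

Emit:
drive_tool(rows=[{"dx": 0.001,"dy": -0.0032,"dz": 0.006,"rx": 0.4,"ry": 0,"rz": 0.2},{"dx": 0,"dy": 0,"dz": 0.008,"rx": 0,"ry": 0,"rz": 0},{"dx": 0,"dy": 0,"dz": 0.003,"rx": 0,"ry": 0,"rz": 0}])

```text
clock: 36.95
eef_pos: [0.5944, 0.0485, 0.0242]
orientation: [[-0.2, 0.98, 0.002], [0.98, 0.2, -0.0], [-0.001, 0.002, -1.0]]
contact_force: [0.5, 0.4, -0.0]
grip_width: 0.0575
```

```bash
python3 -c "
from off import *
go(.594,.0488,.023,11.5)"
```

```text
t 36.95 pos [0.5944 0.0485 0.0242] F [ 0.47  0.44 -0.02] w 0.0575
 yaw 11.51 tilt fix rx,ry [0.13 0.04] q6 1.32
  rz 0.01
  tool d mm [ 0.4 -0.3  1.2]
```

Emit:
drive_tool(rows=[{"dx": 0,"dy": 0,"dz": 0.001,"rx": 0,"ry": 0,"rz": 0},{"dx": 0,"dy": 0,"dz": 0.0007,"rx": 0,"ry": 0,"rz": 0},{"dx": 0,"dy": 0,"dz": 0.0007,"rx": 0,"ry": 0,"rz": 0},{"dx": 0,"dy": 0,"dz": 0.0007,"rx": 0,"ry": 0,"rz": 0},{"dx": 0,"dy": 0,"dz": 0.0007,"rx": 0,"ry": 0,"rz": 0}], claw=1, newtons=60)

```text
clock: 37.45
eef_pos: [0.5944, 0.0484, 0.0224]
orientation: [[-0.199, 0.98, 0.003], [0.98, 0.199, -0.0], [-0.001, 0.003, -1.0]]
contact_force: [-3.2, 0.2, 5.0]
grip_width: 0.0348
```

Emit:
drive_tool(rows=[{"dx": 0,"dy": 0,"dz": -0.03,"rx": 0,"ry": 0,"rz": 0},{"dx": 0,"dy": 0,"dz": -0.04,"rx": 0,"ry": 0,"rz": 0},{"dx": 0,"dy": 0,"dz": -0.04,"rx": 0,"ry": 0,"rz": 0},{"dx": 0,"dy": 0,"dz": 0,"rx": 0,"ry": 0,"rz": 0}])

```text
clock: 37.85
eef_pos: [0.5925, 0.0483, 0.1338]
orientation: [[-0.199, 0.98, -0.002], [0.98, 0.199, 0.0], [0.001, -0.002, -1.0]]
contact_force: [0.0, -0.2, -1.5]
grip_width: 0.0349
```

```bash
python3 -c "
from off import *
go(.425,.34,.12)
look('m2.png',0,.017,k=6,w=50)"
```

```text
t 37.85 pos [0.5925 0.0483 0.1338] F [ 0.05 -0.23 -1.52] w 0.0349
 yaw 11.49 tilt fix rx,ry [-0.13 -0.03] q6 1.32
  tool d mm [ 319.2 -106.    13.8]
t 37.85 pos [0.5925 0.0483 0.1338] F [ 0.05 -0.23 -1.52] w 0.0349
 tip est [0.5924 0.0483 0.1168] px 302.40122468686 179.92196048214137
```

View pics/m2.png

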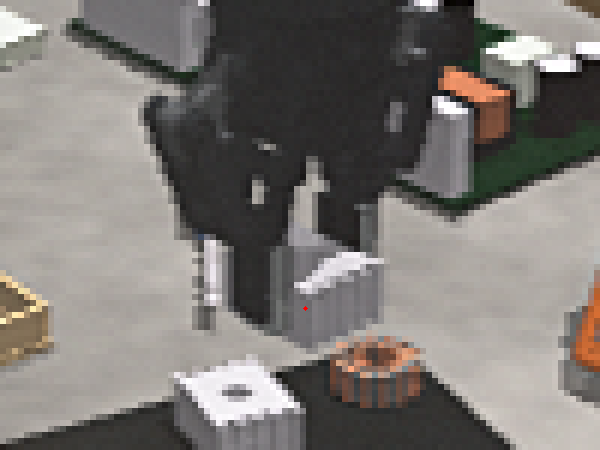

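Emit:
drive_tool(rows=[{"dx": 0.04,"dy": -0.013,"dz": 0,"rx": 0,"ry": 0,"rz": 0},{"dx": 0.04,"dy": -0.013,"dz": 0,"rx": 0,"ry": 0,"rz": 0},{"dx": 0.04,"dy": -0.013,"dz": 0,"rx": 0,"ry": 0,"rz": 0},{"dx": 0.04,"dy": -0.013,"dz": 0,"rx": 0,"ry": 0,"rz": 0},{"dx": 0.04,"dy": -0.013,"dz": 0,"rx": 0,"ry": 0,"rz": 0},{"dx": 0.04,"dy": -0.013,"dz": 0,"rx": 0,"ry": 0,"rz": 0},{"dx": 0.035,"dy": -0.012,"dz": 0,"rx": 0,"ry": 0,"rz": 0},{"dx": 0.02,"dy": -0.006,"dz": 0,"rx": 0,"ry": 0,"rz": 0}])

```text
clock: 38.7
eef_pos: [0.4307, 0.3224, 0.12]
orientation: [[-0.19, 0.982, -0.018], [0.982, 0.19, -0.005], [-0.001, -0.019, -1.0]]
contact_force: [0.4, -0.8, -0.8]
grip_width: 0.0347
```

Emit:
drive_tool(rows=[{"dx": 0,"dy": 0,"dz": 0,"rx": 0,"ry": 0,"rz": 0},{"dx": 0,"dy": 0,"dz": 0,"rx": 0,"ry": 0,"rz": 0}])

```text
clock: 38.9
eef_pos: [0.4273, 0.3239, 0.117]
orientation: [[-0.195, 0.981, -0.022], [0.981, 0.195, -0.007], [-0.003, -0.023, -1.0]]
contact_force: [1.2, 0.1, -0.9]
grip_width: 0.0349
```

```bash
python3 -c "
from off import *
go(.425,.34,.05)"
```

```text
t 38.9 pos [0.4273 0.3239 0.117 ] F [ 1.16  0.1  -0.87] w 0.0349
 yaw 11.24 tilt fix rx,ry [-1.34  0.15] q6 1.87
  tool d mm [16.2  0.9 67. ]
```

Emit:
drive_tool(rows=[{"dx": 0.008,"dy": 0,"dz": 0.02,"rx": -1.3,"ry": 0.2,"rz": 0},{"dx": 0,"dy": 0,"dz": 0.03,"rx": 0,"ry": 0,"rz": 0},{"dx": 0,"dy": 0,"dz": 0.02,"rx": 0,"ry": 0,"rz": 0},{"dx": 0,"dy": 0,"dz": 0,"rx": 0,"ry": 0,"rz": 0}])

```text
clock: 39.3
eef_pos: [0.4271, 0.3279, 0.0432]
orientation: [[-0.19, 0.982, -0.0], [0.982, 0.19, -0.001], [-0.001, -0.0, -1.0]]
contact_force: [-0.2, -0.5, -1.1]
grip_width: 0.0351
```

```bash
python3 -c "
from off import *
go(.425,.335,.0235)"
```

```text
t 39.3 pos [0.4271 0.3279 0.0432] F [-0.24 -0.47 -1.13] w 0.0351
 yaw 10.95 tilt fix rx,ry [-0.03  0.04] q6 1.89
  tool d mm [ 7.4 -0.7 19.7]
```

Emit:
drive_tool(rows=[{"dx": 0,"dy": 0,"dz": 0.01,"rx": 0,"ry": 0,"rz": 0},{"dx": 0,"dy": 0,"dz": 0.007,"rx": 0,"ry": 0,"rz": 0},{"dx": 0,"dy": 0,"dz": 0.001,"rx": 0,"ry": 0,"rz": 0}])

```text
clock: 39.6
eef_pos: [0.429, 0.3262, 0.0248]
orientation: [[-0.186, 0.982, 0.0], [0.982, 0.186, -0.001], [-0.001, 0.0, -1.0]]
contact_force: [-0.7, -0.8, -1.8]
grip_width: 0.035
```

Emit:
drive_tool(rows=[{"dx": 0,"dy": 0,"dz": 0.0015,"rx": 0,"ry": 0,"rz": 0}])

```text
clock: 39.7
eef_pos: [0.4296, 0.3262, 0.0236]
orientation: [[-0.186, 0.983, 0.001], [0.983, 0.186, -0.0], [-0.001, 0.001, -1.0]]
contact_force: [-0.2, -0.4, -0.5]
grip_width: 0.0347
```

Emit:
drive_tool(rows=[{"dx": 0,"dy": 0,"dz": 0.0008,"rx": 0,"ry": 0,"rz": 0},{"dx": 0,"dy": 0,"dz": 0,"rx": 0,"ry": 0,"rz": 0},{"dx": 0,"dy": 0,"dz": 0,"rx": 0,"ry": 0,"rz": 0},{"dx": 0,"dy": 0,"dz": 0,"rx": 0,"ry": 0,"rz": 0},{"dx": 0,"dy": 0,"dz": -0.01,"rx": 0,"ry": 0,"rz": 0},{"dx": 0,"dy": 0,"dz": -0.03,"rx": 0,"ry": 0,"rz": 0},{"dx": 0,"dy": 0,"dz": -0.04,"rx": 0,"ry": 0,"rz": 0},{"dx": 0,"dy": 0,"dz": -0.03,"rx": 0,"ry": 0,"rz": 0}], claw=0.35)

```text
clock: 40.5
eef_pos: [0.4273, 0.3255, 0.1357]
orientation: [[-0.187, 0.982, -0.004], [0.982, 0.187, -0.003], [-0.002, -0.004, -1.0]]
contact_force: [0.9, 1.0, -0.2]
grip_width: 0.0554
```

```bash
python3 -c "
from meas import *
go(.6195,.140,.12,-8.5)
c=cam('side');crop(c,140,360,140,300,3.6,'n1.png')
c=cam('side')
for b in blobs(c,.027,180,(255,372,185,290),20): 
  if b['holes']: print(b)"
```

```text
t 40.5 pos [0.4273 0.3255 0.1357] F [ 0.88  0.98 -0.19] w 0.0554
 yaw 10.76 tilt fix rx,ry [-0.24  0.13] q6 1.88
  rz 19.26
  tool d mm [-155.   217.5   15.7]
{'px': (261.0, 249.0), 'c': array([451.4, -13.7]), 'size': array([65.4, 33.4]), 'ang': 61.3, 'holes': [(444.1, -22.6, 7.0)]}
{'px': (291.4, 194.1), 'c': array([619.1, 141.9]), 'size': array([50. , 38.6]), 'ang': 81.0, 'holes': [(619.0, 139.8, 12.3)]}
{'px': (352.0, 205.2), 'c': array([719.7,  14.8]), 'size': array([236.2,  66.6]), 'ang': 84.0, 'holes': [(717.3, -33.0, 19.0)]}
```

View pics/n1.png

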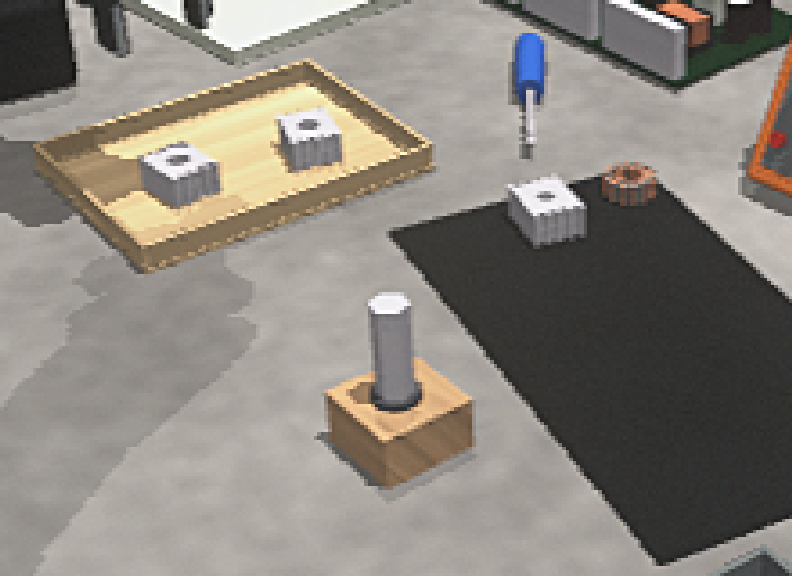

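Emit:
drive_tool(rows=[{"dx": 0,"dy": 0,"dz": 0,"rx": 0,"ry": 0,"rz": 8},{"dx": 0,"dy": 0,"dz": 0,"rx": 0,"ry": 0,"rz": 8},{"dx": 0,"dy": 0,"dz": 0,"rx": 0,"ry": 0,"rz": 3.3},{"dx": -0.028,"dy": 0.039,"dz": 0,"rx": 0,"ry": 0,"rz": 0},{"dx": -0.028,"dy": 0.039,"dz": 0,"rx": 0,"ry": 0,"rz": 0},{"dx": -0.028,"dy": 0.039,"dz": 0,"rx": 0,"ry": 0,"rz": 0},{"dx": -0.028,"dy": 0.039,"dz": 0,"rx": 0,"ry": 0,"rz": 0},{"dx": -0.026,"dy": 0.036,"dz": 0,"rx": 0,"ry": 0,"rz": 0}])

```text
clock: 41.4
eef_pos: [0.5978, 0.1609, 0.1413]
orientation: [[0.149, 0.989, 0.004], [0.989, -0.149, 0.004], [0.005, 0.004, -1.0]]
contact_force: [0.9, 0.9, 0.6]
grip_width: 0.0557
```

Emit:
drive_tool(rows=[{"dx": 0,"dy": 0,"dz": 0,"rx": 0,"ry": 0,"rz": 0},{"dx": 0,"dy": 0,"dz": 0,"rx": 0,"ry": 0,"rz": 0}])

```text
clock: 41.6
eef_pos: [0.6017, 0.1557, 0.1403]
orientation: [[0.156, 0.988, 0.006], [0.988, -0.156, 0.003], [0.004, 0.005, -1.0]]
contact_force: [-0.6, -0.3, 0.3]
grip_width: 0.0554
```

```bash
python3 -c "
from off import *
go(.6195,.140,.08,-8.5)"
```

```text
t 41.6 pos [0.6017 0.1557 0.1403] F [-0.65 -0.32  0.34] w 0.0554
 yaw -8.99 tilt fix rx,ry [ 0.29 -0.22] q6 1.85
  rz -0.49
  tool d mm [-12.9  19.9  60.3]
```

Emit:
drive_tool(rows=[{"dx": -0.0129,"dy": 0.0199,"dz": 0.01,"rx": 0.3,"ry": -0.2,"rz": -0.5},{"dx": 0,"dy": 0,"dz": 0.025,"rx": 0,"ry": 0,"rz": 0},{"dx": 0,"dy": 0,"dz": 0.015,"rx": 0,"ry": 0,"rz": 0},{"dx": 0,"dy": 0,"dz": 0,"rx": 0,"ry": 0,"rz": 0}])

```text
clock: 42.0
eef_pos: [0.6172, 0.1424, 0.0893]
orientation: [[0.144, 0.99, -0.001], [0.99, -0.144, 0.001], [0.001, -0.001, -1.0]]
contact_force: [0.1, -0.5, -0.7]
grip_width: 0.0555
```

```bash
python3 -c "
from off import *
go(.6195,.140,.05,-8.5)"
```

```text
t 42.0 pos [0.6172 0.1424 0.0893] F [ 0.07 -0.52 -0.7 ] w 0.0555
 yaw -8.27 tilt fix rx,ry [-0.07 -0.03] q6 1.81
  rz 0.23
  tool d mm [-2.   2.6 39.3]
```

Emit:
drive_tool(rows=[{"dx": -0.0025,"dy": 0.0026,"dz": 0.018,"rx": 0,"ry": 0,"rz": 0.2},{"dx": 0,"dy": 0,"dz": 0.018,"rx": 0,"ry": 0,"rz": 0},{"dx": 0,"dy": 0,"dz": 0.003,"rx": 0,"ry": 0,"rz": 0}])

```text
clock: 42.3
eef_pos: [0.6178, 0.1428, 0.0519]
orientation: [[0.143, 0.99, -0.0], [0.99, -0.143, 0.001], [0.001, -0.0, -1.0]]
contact_force: [-0.1, 0.6, 0.4]
grip_width: 0.0559
```

```bash
python3 -c "
from off import *
go(.6195,.140,.023,-8.5)
look('o1.png',0,.017)"
```

```text
t 42.3 pos [0.6178 0.1428 0.0519] F [-0.1   0.57  0.38] w 0.0559
 yaw -8.22 tilt fix rx,ry [-0.02 -0.07] q6 1.81
  rz 0.28
  tool d mm [-2.5  2.1 28.9]
t 42.3 pos [0.6178 0.1428 0.0519] F [-0.1   0.57  0.38] w 0.0559
 tip est [0.6178 0.1428 0.0349] px 289.9293001115737 190.7903742755362
```

View pics/o1.png

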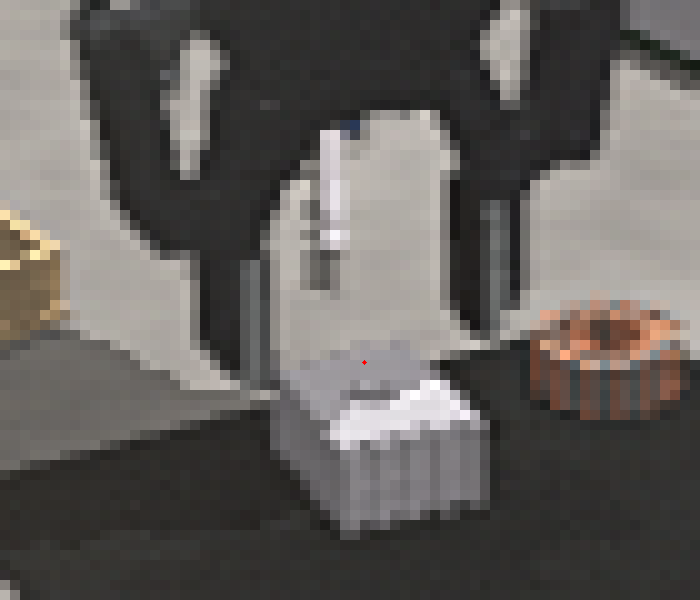

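Emit:
drive_tool(rows=[{"dx": -0.0035,"dy": 0.0021,"dz": 0.005,"rx": 0,"ry": 0,"rz": 0.2},{"dx": 0,"dy": 0,"dz": 0.008,"rx": 0,"ry": 0,"rz": 0}])

```text
clock: 42.55
eef_pos: [0.6212, 0.1402, 0.0422]
orientation: [[0.145, 0.989, 0.005], [0.989, -0.145, 0.002], [0.002, 0.005, -1.0]]
contact_force: [0.2, 0.5, 0.3]
grip_width: 0.0555
```

```bash
python3 -c "
from off import *
go(.6195,.140,.023,-8.5)"
```

```text
t 42.55 pos [0.6212 0.1402 0.0422] F [0.24 0.54 0.28] w 0.0555
 yaw -8.33 tilt fix rx,ry [ 0.27 -0.14] q6 1.81
  rz 0.17
  tool d mm [-0.4 -1.7 19.2]
```

Emit:
drive_tool(rows=[{"dx": -0.0008,"dy": -0.0015,"dz": 0.008,"rx": 0.3,"ry": 0,"rz": 0},{"dx": 0,"dy": 0,"dz": 0.008,"rx": 0,"ry": 0,"rz": 0},{"dx": 0,"dy": 0,"dz": 0.002,"rx": 0,"ry": 0,"rz": 0}])

```text
clock: 42.85
eef_pos: [0.6198, 0.1396, 0.0234]
orientation: [[0.145, 0.989, 0.0], [0.989, -0.145, 0.003], [0.003, 0.0, -1.0]]
contact_force: [-0.4, 0.7, 0.6]
grip_width: 0.0556
```

```bash
python3 -c "
from off import *
go(.6195,.140,.023,-8.5)"
```

```text
t 42.85 pos [0.6198 0.1396 0.0234] F [-0.36  0.68  0.62] w 0.0556
 yaw -8.34 tilt fix rx,ry [ 0.   -0.16] q6 1.81
  rz 0.16
  tool d mm [ 0.3 -0.4  0.4]
```

Emit:
drive_tool(rows=[{"dx": 0,"dy": 0,"dz": 0.0007,"rx": 0,"ry": 0,"rz": 0},{"dx": 0,"dy": 0,"dz": 0.0007,"rx": 0,"ry": 0,"rz": 0},{"dx": 0,"dy": 0,"dz": 0.0007,"rx": 0,"ry": 0,"rz": 0},{"dx": 0,"dy": 0,"dz": 0.0007,"rx": 0,"ry": 0,"rz": 0},{"dx": 0,"dy": 0,"dz": 0.0007,"rx": 0,"ry": 0,"rz": 0}], claw=1, newtons=60)

```text
clock: 43.35
eef_pos: [0.6199, 0.1395, 0.022]
orientation: [[0.145, 0.989, 0.001], [0.989, -0.145, 0.003], [0.003, 0.0, -1.0]]
contact_force: [-2.3, -0.6, 6.1]
grip_width: 0.0349
```

Emit:
drive_tool(rows=[{"dx": 0,"dy": 0,"dz": -0.03,"rx": 0,"ry": 0,"rz": 0},{"dx": 0,"dy": 0,"dz": -0.04,"rx": 0,"ry": 0,"rz": 0},{"dx": 0,"dy": 0,"dz": -0.04,"rx": 0,"ry": 0,"rz": 0},{"dx": 0,"dy": 0,"dz": -0.03,"rx": 0,"ry": 0,"rz": 0},{"dx": 0,"dy": 0,"dz": 0,"rx": 0,"ry": 0,"rz": 0}])

```text
clock: 43.85
eef_pos: [0.6182, 0.1389, 0.1633]
orientation: [[0.146, 0.989, -0.005], [0.989, -0.146, 0.002], [0.001, -0.005, -1.0]]
contact_force: [0.7, 0.2, -0.8]
grip_width: 0.035
```

```bash
python3 -c "
from off import *
go(.56,-.20,.16)
go(.43,-.311,.12)"
```

```text
t 43.85 pos [0.6182 0.1389 0.1633] F [ 0.67  0.21 -0.75] w 0.035
 yaw -8.37 tilt fix rx,ry [-0.31 -0.08] q6 1.81
  tool d mm [-343.7   -8.2    3.3]
t 43.85 pos [0.6182 0.1389 0.1633] F [ 0.67  0.21 -0.75] w 0.035
 yaw -8.37 tilt fix rx,ry [-0.31 -0.08] q6 1.81
  tool d mm [-472.5 -120.7   43.3]
```

Emit:
drive_tool(rows=[{"dx": -0.047,"dy": -0.005,"dz": 0,"rx": 0,"ry": 0,"rz": 0},{"dx": -0.047,"dy": -0.005,"dz": 0,"rx": 0,"ry": 0,"rz": 0},{"dx": -0.047,"dy": -0.005,"dz": 0,"rx": 0,"ry": 0,"rz": 0},{"dx": -0.047,"dy": -0.005,"dz": 0,"rx": 0,"ry": 0,"rz": 0},{"dx": -0.047,"dy": -0.005,"dz": 0,"rx": 0,"ry": 0,"rz": 0},{"dx": -0.047,"dy": -0.01,"dz": 0,"rx": 0,"ry": 0,"rz": 0},{"dx": -0.046,"dy": -0.02,"dz": 0,"rx": 0,"ry": 0,"rz": 0},{"dx": -0.046,"dy": -0.02,"dz": 0,"rx": 0,"ry": 0,"rz": 0}])

```text
clock: 44.65
eef_pos: [0.4911, -0.2228, 0.1542]
orientation: [[0.132, 0.991, -0.006], [0.991, -0.132, 0.005], [0.004, -0.007, -1.0]]
contact_force: [1.0, 0.2, -1.1]
grip_width: 0.0347
```

```bash
python3 -c "
from off import *
go(.43,-.311,.12)"
```

```text
t 44.65 pos [ 0.4911 -0.2228  0.1542] F [ 0.96  0.23 -1.09] w 0.0347
 yaw -7.59 tilt fix rx,ry [-0.38 -0.26] q6 1.13
  tool d mm [-95.5 -49.   34.2]
```

Emit:
drive_tool(rows=[{"dx": -0.03,"dy": -0.019,"dz": 0,"rx": -0.4,"ry": -0.3,"rz": 0},{"dx": -0.03,"dy": -0.015,"dz": 0,"rx": 0,"ry": 0,"rz": 0},{"dx": -0.015,"dy": -0.005,"dz": 0.01,"rx": 0,"ry": 0,"rz": 0},{"dx": 0,"dy": 0,"dz": 0.01,"rx": 0,"ry": 0,"rz": 0},{"dx": 0,"dy": 0,"dz": 0,"rx": 0,"ry": 0,"rz": 0}])

```text
clock: 45.15
eef_pos: [0.4346, -0.2988, 0.1276]
orientation: [[0.143, 0.99, -0.005], [0.99, -0.143, 0.002], [0.001, -0.005, -1.0]]
contact_force: [0.2, -0.5, -1.2]
grip_width: 0.0347
```

```bash
python3 -c "
from off import *
go(.43,-.311,.06)"
```

```text
t 45.15 pos [ 0.4346 -0.2988  0.1276] F [ 0.15 -0.52 -1.21] w 0.0347
 yaw -8.22 tilt fix rx,ry [-0.28 -0.07] q6 0.96
  tool d mm [-12.7  -2.8  67.6]
```

Emit:
drive_tool(rows=[{"dx": -0.012,"dy": -0.003,"dz": 0.03,"rx": -0.3,"ry": 0,"rz": 0},{"dx": 0,"dy": 0,"dz": 0.04,"rx": 0,"ry": 0,"rz": 0},{"dx": 0,"dy": 0,"dz": 0.017,"rx": 0,"ry": 0,"rz": 0},{"dx": 0,"dy": 0,"dz": 0.004,"rx": 0,"ry": 0,"rz": 0}])

```text
clock: 45.55
eef_pos: [0.4327, -0.3076, 0.0339]
orientation: [[0.138, 0.99, 0.003], [0.99, -0.138, 0.001], [0.001, 0.003, -1.0]]
contact_force: [0.3, 0.2, -1.2]
grip_width: 0.0349
```

```bash
python3 -c "
from off import *
go(.43,-.311,.024)"
```

```text
t 45.55 pos [ 0.4327 -0.3076  0.0339] F [ 0.28  0.22 -1.22] w 0.0349
 yaw -7.92 tilt fix rx,ry [ 0.15 -0.07] q6 0.94
  tool d mm [-3.8 -2.2  9.9]
```

Emit:
drive_tool(rows=[{"dx": 0,"dy": 0,"dz": 0.007,"rx": 0,"ry": 0,"rz": 0},{"dx": 0,"dy": 0,"dz": 0.002,"rx": 0,"ry": 0,"rz": 0},{"dx": 0,"dy": 0,"dz": 0.001,"rx": 0,"ry": 0,"rz": 0}])

```text
clock: 45.85
eef_pos: [0.4342, -0.3058, 0.0238]
orientation: [[0.134, 0.991, 0.003], [0.991, -0.134, 0.001], [0.002, 0.003, -1.0]]
contact_force: [0.9, -0.7, -1.2]
grip_width: 0.0349
```

Emit:
drive_tool(rows=[{"dx": 0,"dy": 0,"dz": 0.0005,"rx": 0,"ry": 0,"rz": 0},{"dx": 0,"dy": 0,"dz": 0,"rx": 0,"ry": 0,"rz": 0},{"dx": 0,"dy": 0,"dz": 0,"rx": 0,"ry": 0,"rz": 0},{"dx": 0,"dy": 0,"dz": 0,"rx": 0,"ry": 0,"rz": 0},{"dx": 0,"dy": 0,"dz": -0.02,"rx": 0,"ry": 0,"rz": 0},{"dx": 0,"dy": 0,"dz": -0.04,"rx": 0,"ry": 0,"rz": 0},{"dx": 0,"dy": 0,"dz": -0.05,"rx": 0,"ry": 0,"rz": 0},{"dx": 0,"dy": 0,"dz": -0.05,"rx": 0,"ry": 0,"rz": 0}], claw=0.35)

```text
clock: 46.65
eef_pos: [0.4311, -0.3038, 0.1844]
orientation: [[0.135, 0.991, -0.003], [0.991, -0.135, 0.007], [0.007, -0.004, -1.0]]
contact_force: [0.5, -1.0, 0.2]
grip_width: 0.0555
```

```bash
python3 -c "
from off import *
go(.43,-.311,.024)
c=cam('side');cv2.imwrite('pics/z1.png',c['frame'][:,:,::-1]);c=cam('top');cv2.imwrite('pics/z2.png',c['frame'][:,:,::-1])"
```

```text
t 46.65 pos [ 0.4311 -0.3038  0.1844] F [ 0.48 -0.96  0.17] w 0.0555
 yaw -7.75 tilt fix rx,ry [-0.25 -0.39] q6 0.94
  tool d mm [-7.300e+00 -1.000e-01  1.604e+02]
```

View pics/z1.png

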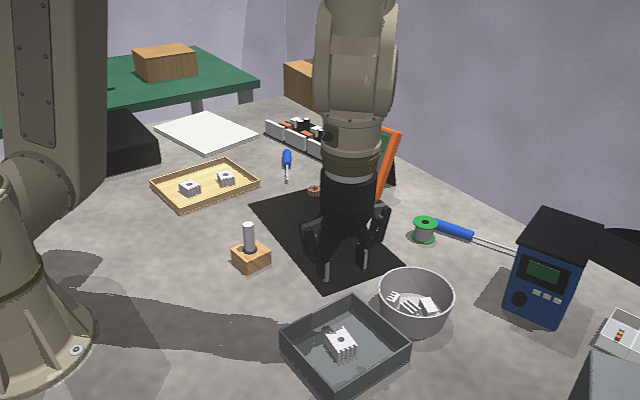

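View pics/z2.png

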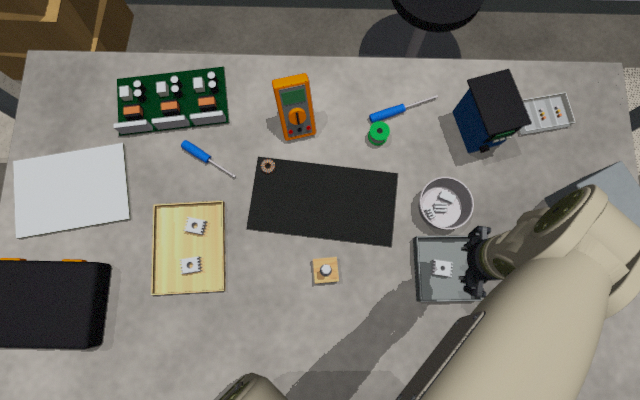

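The mat is clear apart from the choke. Two blocks stand in the tray at top px (196,226) and (190,265), one is in the box at (442,268), and the gauge is in its stand. Last checks: the gauge seat, the tub and the bystanders.

Run:
```python
from meas import *
c=cam("top"); m=cam("side")
print("gauge top",[(b['c'],b['size']) for b in blobs(c,.098,185,(318,335,260,277),8)],[(b['c'],b['size']) for b in blobs(m,.098,175,(238,260,215,235),8)])
for b in blobs(c,.028,185,(180,215,210,280),20): print("tray",b)
a=cv2.imread("pics/top0.png").astype(int); d=np.abs(c["frame"][:,:,::-1].astype(int)-a).max(2)
for n,(x0,x1,y0,y1) in dict(meter=(270,320,70,145),spool=(365,392,120,150),choke=(258,278,156,176),driver=(180,240,138,182)).items(): print(n,"changed px",int((d[y0:y1,x0:x1]>40).sum()))
crop(c,410,490,170,315,4,"fz1.png"); S()
```

```text
gauge top [(array([423.2, -12.9]), array([18.2, 19.9]))] [(array([422. , -11.6]), array([22.2, 24.7])), (array([404. , -13.2]), array([54. ,  8.3])), (array([443.8,  -2.1]), array([26.9, 10.6]))]
tray {'px': (205.4, 266.4), 'c': array([442.5, 299.8]), 'size': array([108.3,  54.7]), 'ang': 10.6, 'holes': []}
tray {'px': (191.0, 241.1), 'c': array([483.4, 320.9]), 'size': array([176.8,  69. ]), 'ang': 5.1, 'holes': [(429.5, 326.7, 18.5), (529.9, 323.3, 18.5)]}
meter changed px 0
spool changed px 0
choke changed px 0
driver changed px 0
t 46.85 pos [ 0.4326 -0.3052  0.1849] F [0.59 0.52 0.04] w 0.0553
```

View pics/fz1.png

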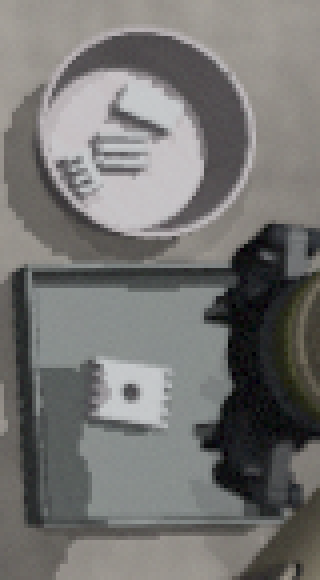

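```bash
python3 -c "
from rig import *
sign_off(); print(get_state()['clock'])"
```

```text
the job is handed in; nothing more can be done
the job is handed in; nothing more can be done
```

The job is handed in, at about 47 s of the 210 s. No verdict is reported, so the results below are from my own checks.

- **Gauging:** Places 1, 2 and 4 held blocks; place 3 was empty. I gauged them left to right:

| Place | Where the gauge stopped | Force | Reading |
|---|---|---|---|
| 1 | at the bore mouth | 17–28 N | tight |
| 2 | about 12 mm deep | 18–30 N | right |
| 4 | about 12 mm deep | 20–34 N | right |

- **Sorting:** The gauge is back in its stand. Blocks 2 and 4 are bore up in the plywood tray, block 1 is in the grey reject box, and all three offcuts are in the steel tub.
- **Last checks:** The mat is clear except for the choke, and the gripper is empty, well above everything. The four bystanders show no changed pixels against the first top picture.
- **Disagreement:** The gauge's top reads within about 1.5 mm of where it started. The top camera puts it in the same spot, and the side camera's small shift comes from a noisier outline. The collar pressed on the stand at 25 N before I let go.
- **In passing:** No check failed. I did not see any part knocked aside, and the arm drifted 1–4 mm while holding still, which I corrected as I went.

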